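# Fit the drip tray under the bench dispenser and set out the sample cups

### The job

Get the bench dispenser ready for filling: tip it back on its rear bottom edge (do not lift it off the bench) until it leans by itself against the blue-and-white cool box, slide the drip tray's flat blade well under its raised front, square and centred, and tip the dispenser forward again so that it stands upright with its flat base on the blade and the tray's rim just clear of its front. Then turn every orange sample cup that is draining mouth-down on the mat mouth-up, and leave them all standing on the floor of the drip tray, inside its rim. Leave the label roll where it is.

Things in the scene. Friction and masses are not known exactly. Their poses are not given: they have to be found in the camera images.
- disp_handle (a point): Centre of the dispenser's carrying handle: a round black bar 12 mm thick along own x, 72 mm clear between its posts, 38 mm above the box's top, 218 mm above its base, midway in depth. Own z up; own y from the front (spout side) to the rear, towards the cool box. Tilt is that of this z.
- disp_front (a point): Middle of the front bottom edge of the dispenser (axes as disp_handle): a loose white box 130 mm wide (x), 80 mm deep (y), 180 mm tall, 0.55 to 0.9 kg, flat base, centre of mass about 95 mm up, blue tank window. A black spout block 34 mm wide sticks 32 mm out of the front, 106 to 139 mm up.
- disp_heel (a point): Middle of the dispenser's rear bottom edge, 80 mm behind disp_front, on which it is tipped (same axes). It balances near 23 degrees of tilt; past that it comes to lean on the cool box's top edge at about 29 to 34 degrees and stays there.
- coolbox_edge (a point): Middle of the top edge, nearest the dispenser, of the insulated cool box (blue body, white lid, 200 mm along own x, 110 mm along own y, 140 mm tall, immovable). Own y points away from the dispenser. The gap between its face and the dispenser's rear is about 80 to 95 mm.
- tray_tip (a point): Middle of the leading edge of the steel drip tray's blade: 110 mm wide (own x), 65 mm long, 3 mm thick. Own y points along the blade and out of this edge, z up. Behind the blade comes a shallow pan 236 mm wide (x), 105 mm long (y), floor 3 mm thick, rim 4 mm wide and 8 mm high all round. The loose tray, 0.3 kg, lies flat on the bench; 170 mm long in all.
- tray_grip (a point): Point to grip the tray, in the middle of the black tab that stands on the pan's outer rim, opposite the blade, 168 mm behind tray_tip. The tab is 60 mm wide (own x), 10 mm thick (own y), from 3 to 40 mm above the bench; this point is 25 mm above the bench. Axes as tray_tip.
- tray_floor (a point): Centre of the upper face of the pan's floor, 117.5 mm behind tray_tip, 50.5 mm before the tab; axes as tray_tip. Inside the rim the floor is 228 mm (x) by 97 mm (y).
- cup_1_c (a point): Centre, half-way up, of an orange square sample cup: 44 x 44 mm outside, 62 mm tall, walls 3 mm, closed end 4 mm, 60 g. Own z points from the open mouth to the closed end, so it points up at the start (mouth-down) and must point down at the end (mouth-up); own x and y are square to its flat sides. It may be absent.
- cup_2_c (a point): Centre of another orange sample cup, the same as cup_1. It may be absent.
- cup_3_c (a point): Centre of another orange sample cup, the same as cup_1. It may be absent.
- label_roll: White roll of labels, 66 mm across, 28 mm high, a bystander at the back; origin under its centre.
- mat_c (a point): Centre of the top face of the grey draining mat, fixed, 260 mm (own x) x 240 mm (own y), 3 mm thick, on which the cups stand at the start. Fixed things near: a grey drawer unit 152 mm high at the back right, its front at x = 0.68 m, y from -0.12 to -0.36 m; a wall shelf over the back of the bench. The bench's front edge is at x = 0.35 m.

How it is judged (in metres and radians):
On the way, in this order (a step that is already met when the one before it is completed fails the run):
1. the dispenser leans back against the cool box, its rear edge on the bench (angle between disp_handle's own z axis and vertical above 0.45 rad and height (world z) of disp_heel below 0.012 m), for 0.3 s.
2. the tray's blade lies under the tipped dispenser's raised front (angle between disp_handle's own z axis and vertical above 0.4 rad and height (world z) of each of disp_heel, tray_tip below 0.012 m and horizontal distance between tray_tip and disp_heel below 0.048 m), for 0.2 s.
3. the dispenser stands upright on the blade (angle between disp_handle's own z axis and vertical below 0.055 rad and y of tray_tip in the frame of disp_front between 0.044 and 0.07 m and x of tray_tip in the frame of disp_front between -0.025 and 0.025 m and angle between the y axis of tray_tip and the y axis of disp_front, either way round below 0.14 rad and height (world z) of disp_heel below 0.008 m), for 0.4 s.
At the end, for the whole second after the job is handed in: Dispenser upright within 3 degrees on the blade (44 to 70 mm of it under the base, centred to 25 mm, square to 8 degrees); every cup present stands mouth-up (5 degrees) on the tray floor, its centre within 92 mm across and 30 mm along of the floor's centre (all of step 3 and angle between each of cup_1_c, cup_2_c, cup_3_c's own z axis and vertical above 3.05 rad and x of cup_1_c in the frame of tray_floor between -0.092 and 0.092 m and y of cup_1_c in the frame of tray_floor between -0.03 and 0.03 m and z of cup_1_c in the frame of tray_floor between 0.025 and 0.036 m and x of cup_2_c in the frame of tray_floor between -0.092 and 0.092 m and y of cup_2_c in the frame of tray_floor between -0.03 and 0.03 m and z of cup_2_c in the frame of tray_floor between 0.025 and 0.036 m and x of cup_3_c in the frame of tray_floor between -0.092 and 0.092 m and y of cup_3_c in the frame of tray_floor between -0.03 and 0.03 m and z of cup_3_c in the frame of tray_floor between 0.025 and 0.036 m); the robot touches nothing.
It fails at once if the dispenser is lifted off the bench (height (world z) of disp_heel above 0.03 m).
It fails at once if the dispenser is knocked over (angle between disp_handle's own z axis and vertical above 0.9 rad).
It fails at once if a cup falls off the bench (height (world z) of any of cup_1_c, cup_2_c, cup_3_c below -0.05 m).
It fails at once if the label roll is pushed away (distance of label_roll from where it was at the start of the episode above 0.03 m).
Of cup_1, cup_2, cup_3 only 2 to 3 are there at a start; the rules pass over those that are not, and their reading is None.
At some moment in a run one of cup_1, cup_2, cup_3 may be knocked a few centimetres aside while the robot is not near it.
It also fails if it takes over 210 s, if anything falls off the work surface, if the arm or the gripper's body presses on something with over 40 N, if the wrist force passes 120 N, or if a joint passes its speed limit or range.

### The arm

A 6-joint arm with a two-finger parallel gripper is mounted at the origin on a cart in front of the work surface, level with it; the furniture and walls round the work are solid. World frame = base frame: x ahead of the robot, y to its left, z up, the work surface at z = 0. Lengths are in m, angles in degrees, forces in N, time in s.
With the tool pointing down it reaches from about 0.375 to 0.9 m from the base axis. Payload 3.1 kg.
Tool frame: the origin (TCP) lies between the finger pads; the fingertips stand 22 mm ahead of it and the grasp point (between the pads) lies 3 mm ahead of it (bot.tip_extent is the distance from the TCP to the fingertips, in m); y points along the fingers, z is the direction in which the jaws open and shut, and the axes are right-handed (so a half turn about y gives the same grasp; the last joint's range is limited). The gripper opens to 87 mm and grips with 3 to 60 N. Pads are 19 mm wide; open, the fingers measure 117 mm over their backs; the gripper's body (75 mm by 190 mm) begins 51 mm behind the grasp point.
Start: joints at [-75.774, 30.224, 82.088, -0, 67.689, -10.227], TCP at [0.259, -0.569, 0.245] pointing down, gripper open.
Joint ranges: [-176.69, 176.69], [-43.24, 126.21], [12.49, 139.97], [-82, 262], [0, 151.66], [-163.58, 163.58]. Speed limits (degrees/s): [159.86, 159.86, 180, 180, 180, 180].

### API

Orientations are given as a 3x3 rotation matrix whose columns are the frame's x, y, z axes.
In Python, from rig import bot, eyes, models gives the robot as it stands. The module is installed in compiled form; this text tells all that it offers.
- The arm moves only by the tool arm_command, never from a script. Its arguments are lists of equal length, an entry for each row: "translation": the shift along the tool's x, y, z each as a share of 0.08 m, from -1 to 1, a list of three; "rotation": the turn, a rotation vector about the tool's x, y, z each as a share of 60 degrees, from -1 to 1, a list of three; "grip": the closure, from -1 (fully open) to 1 (shut), so that 0 is half open. In form: {"translation": [[x, y, z], ...], "rotation": [[rx, ry, rz], ...], "grip": [grip, ...]}. A call has 1 to 5 rows; each row is the pose to reach, as a shift and turn from the pose commanded when the call began, along the tool's axes at that moment; what a row does not reach only later rows make up. A row lasts 1/10 s, in which the tool goes at most 50 mm and 8.59 degrees, less where a joint would pass 70% of its speed; a pose out of reach is approached as far as the arm can. A call with a number of a shift or a turn outside -1 to 1 is refused whole. A call with a gripper value outside its range is refused whole. The fingers move at their own pace and stop on an object; the grip force is fixed at half the most. Time passes only in rows, so rows that repeat a pose let the fingers close. It gives the time, the measured TCP pose, the force and the opening at its end, in the units of the state.
- bot.read_state(): the state, without advancing time (a new reading comes with each control period).
- eyes.capture(name): name is "scene" or "top"; returns a dict with "image" (480x640x3 uint8, blue, green, red), "mtx" (3x3 intrinsics, pixels), "rvec" (rotation vector, rad) and "tvec" (3), from world to camera coordinates, as OpenCV has them. Camera axes: x right, y down, z forward; pixel columns grow to the right and rows downward; lengths in m; the calibration is good to about 2 mm. A picture is of the moment at which its call begins. There is no depth.
- bot.hand_in(): hands the job in, once; it reports no verdict.
Trained networks look in the newest picture that a camera, given by its name, has taken for a name from the list of things; names that differ only in an ending like _2 or _b are one class to them, and where a whole thing is asked for, a point or a joint stands for the part that bears it (a point fixed in the world has none). Each returns a list of dicts, best first, with "conf" (0 to 1); they miss things now and then, are a little off and sometimes report something else, mostly with a low value. They report only what shows in the picture. A call takes as long as a camera call.
- models.recognise(camera, thing): "extent" ([left, top, right, bottom] as shares, 0 to 1, of the picture: columns of its width, rows of its height, round what is visible of it).
- models.spot_point(camera, thing): "point" ([column, row] as shares, 0 to 1, of the picture: columns of its width, rows of its height: a listed point, or the origin of a listed thing).
The state is a dict: "time_s": time; "joint_positions": joint angles; "qvel": joint speeds; "tau": joint torques, N m; "position": TCP position; "tcp_rot": TCP orientation; "force": force on the tool from outside, world axes, zero at the start; "moment": the same for the moment, N m; "opening": opening from 0.0 (shut) to 1.0 (fully open).
Only numpy, scipy, OpenCV 4.12 (cv2) and the standard library are available. Lean on these libraries where they do the work, as an engineer would, in place of code of your own. Each camera call takes 0.05 s, during which the arm holds its last target. There are 200 camera calls.

## Working session

There is one attempt and no reset: what is moved stays moved. The work goes in short steps, Python scripts to look and compute and a tool call to move; the robot and the scene stay as the last step left them, time stands still between calls to the robot, and variables do not carry over. Pictures are saved under pics/ and viewed, about 12 in all and at most 16, crops included, and the job is handed in when it is done.

Besides the shell and the picture viewer there is one more tool, called by a JSON object that holds its "op" and its "data". arm_command: Moves the arm, as the interface text tells. Shift numbers are shares of 0.08 m and turn numbers shares of 60 degrees, none past 1 either way. Its arguments: {"type":"object","properties":{"translation":{"type":"array"},"rotation":{"type":"array"},"grip":{"type":"array"}},"required":["translation","rotation","grip"]}

```bash
mkdir -p pics
cat > h.py <<'E'
import numpy as np, cv2
from rig import bot, eyes, models
np.set_printoptions(precision=4,suppress=True)
def cap(n,f=None):
    c=eyes.capture(n)
    if f: cv2.imwrite('pics/'+f,c['image'])
    return c
def ray(c,p):
    R=cv2.Rodrigues(np.array(c['rvec'],float))[0]; t=np.array(c['tvec'],float).ravel()
    d=R.T@np.linalg.inv(np.array(c['mtx']))@np.array([p[0],p[1],1.]); o=-R.T@t
    return o,d/np.linalg.norm(d)
def onz(c,p,z):
    o,d=ray(c,p); return o+d*(z-o[2])/d[2]
def tri(c1,p1,c2,p2):
    (o1,d1),(o2,d2)=ray(c1,p1),ray(c2,p2)
    s=np.linalg.lstsq(np.c_[d1,-d2],o2-o1,rcond=None)[0]
    a,b=o1+s[0]*d1,o2+s[1]*d2
    return (a+b)/2,np.linalg.norm(a-b)
def proj(c,P):
    return cv2.projectPoints(np.array(P,float).reshape(-1,3),np.array(c['rvec'],float),np.array(c['tvec'],float),np.array(c['mtx'],float),None)[0].reshape(-1,2)
def st():
    s=bot.read_state(); print('t',s['time_s'],'p',np.array(s['position']),'F',np.array(s['force']),'op',s['opening']); print(np.array(s['tcp_rot'])); return s
def pts(n,th,k=3):
    return [(np.array(d['point'])*[640,480],round(d['conf'],2)) for d in models.spot_point(n,th)[:k]]
E
python3 - <<'E'
from h import *
st(); print(bot.read_state()['joint_positions'])
cs=cap('scene','s0.png'); ct=cap('top','t0.png')
for th in ['disp_handle','disp_front','disp_heel','coolbox_edge','tray_tip','tray_grip','tray_floor','cup_1_c','label_roll','mat_c']:
    print(th,'S',pts('scene',th,4),'T',pts('top',th,4))
for c in (cs,ct): print(ray(c,(320,240)))
E
```

```text
t 0.0 p [ 0.2586 -0.5683  0.2436] F [ 0.9811  0.4244 -0.3957] op 1.0039794627963237
[[-0.9103 -0.0006  0.4139]
 [-0.4139  0.0021 -0.9103]
 [-0.0004 -1.     -0.0021]]
[-75.7737  30.2804  82.1564  -0.0017  67.6867 -10.2253]
disp_handle S [(array([289.6  , 290.496]), 0.57)] T [(array([237.376, 275.28 ]), 0.88), (array([275.904, 278.592]), 0.29)]
disp_front S [] T [(array([400.32 , 303.408]), 0.56)]
disp_heel S [(array([283.968, 378.   ]), 0.66)] T []
coolbox_edge S [(array([247.104, 372.384]), 0.89)] T [(array([187.008, 279.888]), 0.73)]
tray_tip S [(array([292.224, 290.592]), 0.3)] T [(array([272.128, 278.208]), 0.94)]
tray_grip S [(array([367.488, 289.008]), 0.73)] T [(array([339.2  , 283.488]), 0.64)]
tray_floor S [(array([350.592, 307.008]), 0.67)] T [(array([324.992, 281.376]), 0.94)]
cup_1_c S [] T [(array([443.328, 272.208]), 0.76)]
label_roll S [(array([208.192, 311.28 ]), 0.55)] T [(array([244.288, 194.976]), 0.98)]
mat_c S [(array([412.928, 244.08 ]), 0.57), (array([207.296, 314.592]), 0.24)] T [(array([411.072, 281.376]), 0.75), (array([340.928, 284.016]), 0.49)]
(array([0.0578, 0.5378, 0.996 ]), array([ 0.4489, -0.5501, -0.7041]))
(array([ 0.4589, -0.1197,  1.3959]), array([ 0.1112, -0.0021, -0.9938]))
```

View pics/s0.png

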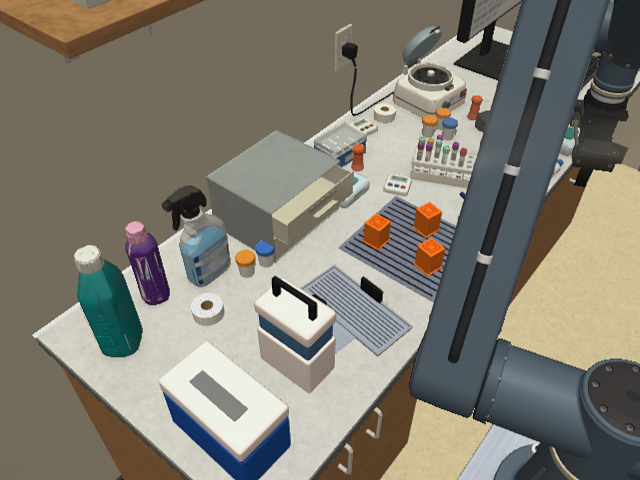

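View pics/t0.png

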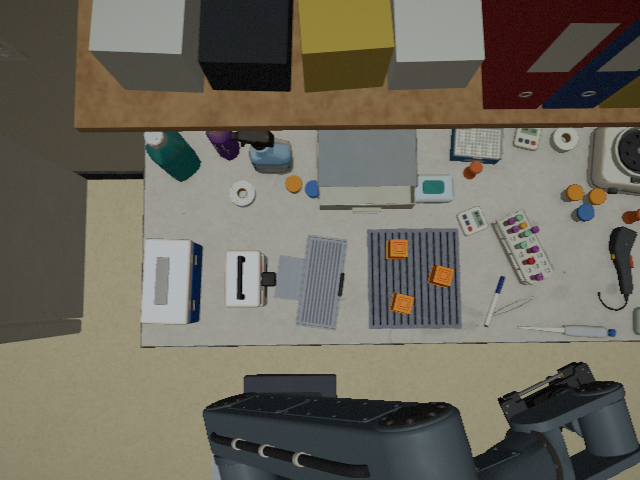

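The scene view shows the dispenser at about (297,335), its spout towards the tray at (355,305), and the cool box at (225,405). Three mouth-down cups stand on the mat. The top view shows the handle at (241,277), tray (322,282), tab (341,284), and cups at (398,249), (442,276), (403,303).

```bash
cat >> h.py <<'E'
def cups(c,z=0.065):
    hsv=cv2.cvtColor(c['image'],cv2.COLOR_BGR2HSV)
    m=cv2.inRange(hsv,(5,170,120),(20,255,255)); m[:, :360]=m[:, :360]
    out=[]
    for k in cv2.findContours(m,cv2.RETR_EXTERNAL,cv2.CHAIN_APPROX_NONE)[0]:
        if cv2.contourArea(k)<150: continue
        b=cv2.boxPoints(cv2.minAreaRect(k)); W=np.array([onz(c,p,z) for p in b])
        e=W[1]-W[0]; print('cup?',cv2.contourArea(k),'px',b.mean(0),'w',W.mean(0),'sz',np.linalg.norm(W[1]-W[0]),np.linalg.norm(W[2]-W[1]),'ang',np.degrees(np.arctan2(e[1],e[0]))%90)
E
python3 - <<'E'
from h import *
c=cap('top'); im=c['image']
cups(c)
x0,y0=135,225
cv2.imwrite('pics/t1.png',cv2.resize(im[y0:345,x0:360],None,fx=3.5,fy=3.5,interpolation=cv2.INTER_CUBIC))
g=cv2.inRange(im,(0,0,0),(45,45,45)); n,l,s,ce=cv2.connectedComponentsWithStats(g[220:345,140:360])
for i in range(1,n):
    if s[i][4]>15:
        ys,xs=np.where(l==i); print(s[i]+[140,220,0,0,0],ce[i]+[140,220], cv2.minAreaRect(np.c_[xs,ys].astype(np.float32)))
print('scale',onz(c,(240,277),.218),onz(c,(341,285),.04))
E
```

```text
cup? 290.0 px [401.6765 303.2941] w [ 0.4483 -0.323   0.065 ] sz 0.04496097833403601 0.050344521584247466 ang 74.61636817747352
cup? 272.0 px [442.8236 275.2059] w [ 0.5167 -0.4272  0.065 ] sz 0.04368935258075175 0.04273238051445186 ang 74.26433708707083
cup? 266.5 px [398.  247.5] w [ 0.5871 -0.3172  0.065 ] sz 0.040086209865203545 0.04270692863189327 ang 89.43988552580585
cup? 182.5 px [597.5 195.5] w [ 0.7142 -0.8251  0.065 ] sz 0.038072076471727195 0.038525526371562355 ang 89.46644474896664
cup? 182.5 px [575.2501 191.75  ] w [ 0.7243 -0.7693  0.065 ] sz 0.03882916050026933 0.03881084137878891 ang 43.552191989516096
cup? 177.0 px [293.5 183.5] w [ 0.7521 -0.0569  0.065 ] sz 0.037947310970594894 0.038537484220652195 ang 89.47276676629949
[193 255   2   9  18] [193.5 259. ] ((53.5, 39.0), (8.0, 1.0), 90.0)
[238 256   7  43 194] [239.8763 276.5258] ((101.0, 57.0), (42.0, 6.0), 90.0)
[261 265  15  31 138] [268.7971 278.9348] ((128.0, 60.0), (30.0, 14.0), 90.0)
[338 273   6  23  68] [340.7794 283.8382] ((200.77076721191406, 63.96943664550781), (3.1058473587036133, 22.335664749145508), 7.594643592834473)
[191 300   2  10  18] [191.5 304.5] ((51.5, 84.5), (9.0, 1.0), 90.0)
scale [0.5106 0.0545 0.218 ] [ 0.4956 -0.1744  0.04  ]
```

View pics/t1.png

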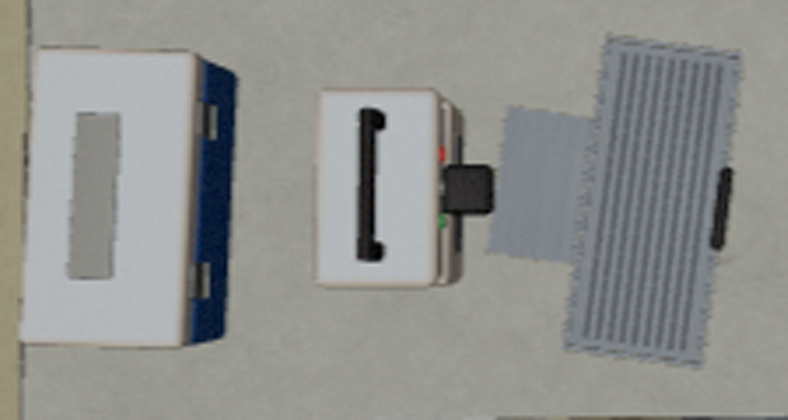

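Zoomed crop: the dispenser top spans (318..440, 88..287), nearly square to the image. The cool box edge is at x≈190 and tilted about 2.5°. The tray is rotated about 8°, with its blade tip at (500,180) and its tab at (722,208).

```bash
cat >> h.py <<'E'
from scipy.spatial.transform import Rotation as Ro
import json
def Rt(head,pitch):
    """tool pointing: heading angle (deg, world yaw), pitch below horizontal (90=down); jaws horizontal"""
    h,p=np.radians([head,pitch]); y=np.array([np.cos(p)*np.cos(h),np.cos(p)*np.sin(h),-np.sin(p)])
    z=np.array([np.sin(h),-np.cos(h),0]); return np.c_[np.cross(y,z),y,z]
def flip(R): return R@np.diag([-1,1,-1])
def plan(wps,start=None):
    """wps: (pos,R,grip,mm/row,deg/row)"""
    s=bot.read_state(); P,R=(np.array(s['position']),np.array(s['tcp_rot'])) if start is None else start
    for pos,Rg,g,mm,dg in wps:
        pos=P if pos is None else np.array(pos,float); Rg=R if Rg is None else Rg
        P0,R0=P.copy(),R.copy(); rv=Ro.from_matrix(R0.T@Rg).as_rotvec()
        n=max(1,int(np.ceil(max(np.linalg.norm(pos-P0)*1000/mm,np.degrees(np.linalg.norm(rv))/dg))))
        at=lambda i:(P0+(pos-P0)*i/n, R0@Ro.from_rotvec(rv*i/n).as_matrix())
        i=0
        while i<n:
            tr,ro=[],[]
            while i<n and len(tr)<5:
                p,r=at(i+1); t=np.round(R.T@(p-P)/.08,2); w=np.round(np.degrees(Ro.from_matrix(R.T@r).as_rotvec())/60,2)
                if max(abs(t).max(),abs(w).max())>1: break
                tr.append((t+0.).tolist()); ro.append((w+0.).tolist()); i+=1
            print(json.dumps({"translation":tr,"rotation":ro,"grip":[g]*len(tr)}).replace(' ',''))
            P=P+R@(np.array(tr[-1])*.08); R=R@Ro.from_rotvec(np.radians(np.array(ro[-1])*60)).as_matrix()
        print('  ->',P)
    return P,R
E
python3 - <<'E'
from h import *
c=cap('top')
q=lambda x,y:(x/3.5+135,y/3.5+225)
w=lambda n,x,y,z: print(n,onz(c,q(x,y),z))
w('handle',366,184,.222)
for p in [(320,88),(440,90),(436,287),(318,285)]: w('disp top',*p,.18)
w('lid edge far',197,53,.14);w('lid edge near',184,345,.14)
for p in [(507,107),(490,254)]: w('tip',*p,.003)
for p in [(612,38),(570,348),(740,52),(702,365)]: w('pan',*p,.011)
for p in [(730,168),(716,250)]: w('tab',*p,.04)
plan([((.45,-.25,.30),None,-1,42,8),((.5106,.054,.30),Rt(-1.5,90),.2,42,8),((.5106,.054,.222),Rt(-1.5,90),.2,30,8)])
print(Rt(-1.5,90))
E
```

```text
handle [0.5092 0.0548 0.222 ]
disp top [0.5738 0.0913 0.18  ]
disp top [0.5717 0.0132 0.18  ]
disp top [0.4442 0.0157 0.18  ]
disp top [0.4462 0.0917 0.18  ]
lid edge far [0.602  0.1812 0.14  ]
lid edge near [0.4072 0.1872 0.14  ]
tip [ 0.5749 -0.0174  0.003 ]
tip [ 0.4659 -0.0045  0.003 ]
pan [ 0.625  -0.0962  0.011 ]
pan [ 0.3967 -0.0636  0.011 ]
pan [ 0.6135 -0.1914  0.011 ]
pan [ 0.3834 -0.1601  0.011 ]
tab [ 0.5259 -0.1814  0.04  ]
tab [ 0.4669 -0.1704  0.04  ]
{"translation":[[-0.43,-0.08,-0.29],[-0.85,-0.15,-0.59]],"rotation":[[0.0,0.0,0.0],[0.0,0.0,0.0]],"grip":[-1,-1]}
{"translation":[[-0.43,-0.08,-0.29],[-0.85,-0.16,-0.58]],"rotation":[[0.0,0.0,0.0],[0.0,0.0,0.0]],"grip":[-1,-1]}
{"translation":[[-0.43,-0.08,-0.3],[-0.85,-0.15,-0.59]],"rotation":[[0.0,0.0,0.0],[0.0,0.0,0.0]],"grip":[-1,-1]}
{"translation":[[-0.43,-0.08,-0.29],[-0.85,-0.16,-0.59]],"rotation":[[0.0,0.0,0.0],[0.0,0.0,0.0]],"grip":[-1,-1]}
{"translation":[[-0.43,-0.07,-0.29]],"rotation":[[0.0,0.0,0.0]],"grip":[-1]}
  -> [ 0.4502 -0.2498  0.2997]
{"translation":[[-0.28,0.0,-0.39],[-0.56,0.0,-0.79]],"rotation":[[0.0,0.05,0.0],[0.0,0.11,0.0]],"grip":[0.2,0.2]}
{"translation":[[-0.24,0.0,-0.42],[-0.48,0.0,-0.84]],"rotation":[[0.0,0.05,0.0],[0.0,0.11,0.0]],"grip":[0.2,0.2]}
{"translation":[[-0.18,0.0,-0.45],[-0.37,0.0,-0.9]],"rotation":[[0.0,0.05,0.0],[0.0,0.1,0.0]],"grip":[0.2,0.2]}
{"translation":[[-0.13,0.0,-0.46],[-0.27,0.0,-0.92]],"rotation":[[0.0,0.06,0.0],[0.0,0.11,0.0]],"grip":[0.2,0.2]}
  -> [0.5106 0.0537 0.2997]
{"translation":[[0.0,0.32,0.0],[0.0,0.65,0.0],[0.0,0.97,0.0]],"rotation":[[0.0,0.0,0.0],[0.0,0.0,0.0],[0.0,0.0,0.0]],"grip":[0.2,0.2,0.2]}
  -> [0.5106 0.0537 0.2221]
[[-0.9997  0.     -0.0262]
 [ 0.0262 -0.     -0.9997]
 [-0.     -1.      0.    ]]
```

{"op": "arm_command", "data": {"translation": [[-0.85,-0.15,-0.59],[-0.85,-0.15,-0.59]], "rotation": [[0,0,0],[0,0,0]], "grip": [-1,-1]}}

```text
time_s: 1.4
position: [0.3015, -0.4963, 0.2564]
tcp_rot: [[-0.911, 0.0, 0.413], [-0.413, 0.002, -0.911], [-0.001, -1.0, -0.002]]
force: [0.2, -0.4, 0.1]
opening: 0.997
```

{"op": "arm_command", "data": {"translation": [[-0.85,-0.16,-0.58],[-0.85,-0.16,-0.58]], "rotation": [[0,0,0],[0,0,0]], "grip": [-1,-1]}}

```text
time_s: 1.6
position: [0.3447, -0.4248, 0.2697]
tcp_rot: [[-0.91, 0.0, 0.414], [-0.414, 0.001, -0.91], [-0.001, -1.0, -0.001]]
force: [-0.4, -0.4, -0.0]
opening: 0.999
```

{"op": "arm_command", "data": {"translation": [[-0.85,-0.15,-0.59],[-0.85,-0.15,-0.59]], "rotation": [[0,0,0],[0,0,0]], "grip": [-1,-1]}}

```text
time_s: 1.8
position: [0.3871, -0.3537, 0.2819]
tcp_rot: [[-0.91, 0.001, 0.415], [-0.415, 0.001, -0.91], [-0.001, -1.0, -0.0]]
force: [1.2, -0.3, 0.7]
opening: 1.0
```

{"op": "arm_command", "data": {"translation": [[-0.85,-0.16,-0.59],[-0.85,-0.16,-0.59]], "rotation": [[0,0,0],[0,0,0]], "grip": [-1,-1]}}

```text
time_s: 2.0
position: [0.4295, -0.2827, 0.2948]
tcp_rot: [[-0.91, 0.001, 0.415], [-0.415, 0.0, -0.91], [-0.001, -1.0, -0.0]]
force: [-0.1, -0.6, 1.4]
opening: 1.0
```

{"op": "arm_command", "data": {"translation": [[-0.43,-0.07,-0.29],[-0.43,-0.07,-0.29]], "rotation": [[0,0,0],[0,0,0]], "grip": [-1,-1]}}

```text
time_s: 2.2
position: [0.4522, -0.2459, 0.3007]
tcp_rot: [[-0.908, 0.002, 0.419], [-0.419, 0.001, -0.908], [-0.002, -1.0, 0.0]]
force: [-0.4, 0.2, 0.4]
opening: 1.001
```

{"op": "arm_command", "data": {"translation": [[-0.28,0,-0.39],[-0.56,0,-0.79]], "rotation": [[0,0.05,0],[0,0.11,0]], "grip": [0.2,0.2]}}

```text
time_s: 2.4
position: [0.4651, -0.174, 0.2997]
tcp_rot: [[-0.953, 0.0, 0.302], [-0.302, -0.001, -0.953], [-0.0, -1.0, 0.001]]
force: [1.0, -0.2, -0.2]
opening: 0.895
```

{"op": "arm_command", "data": {"translation": [[-0.24,0,-0.42],[-0.48,0,-0.84]], "rotation": [[0,0.05,0],[0,0.11,0]], "grip": [0.2,0.2]}}

```text
time_s: 2.6
position: [0.4808, -0.0975, 0.2998]
tcp_rot: [[-0.981, 0.0, 0.192], [-0.192, -0.001, -0.981], [-0.0, -1.0, 0.001]]
force: [1.0, 0.5, 1.2]
opening: 0.723
```

{"op": "arm_command", "data": {"translation": [[-0.18,0,-0.45],[-0.37,0,-0.9]], "rotation": [[0,0.05,0],[0,0.1,0]], "grip": [0.2,0.2]}}

```text
time_s: 2.8
position: [0.4959, -0.021, 0.2998]
tcp_rot: [[-0.996, 0.0, 0.089], [-0.089, -0.001, -0.996], [-0.0, -1.0, 0.001]]
force: [-0.2, -0.5, 0.1]
opening: 0.542
```

{"op": "arm_command", "data": {"translation": [[-0.13,0,-0.46],[-0.27,0,-0.92],[-0.27,0,-0.92],[-0.27,0,-0.92]], "rotation": [[0,0.06,0],[0,0.11,0],[0,0.11,0],[0,0.11,0]], "grip": [0.2,0.2,0.2,0.2]}}

```text
time_s: 3.2
position: [0.5105, 0.0536, 0.2996]
tcp_rot: [[-1.0, -0.0, -0.021], [0.021, -0.001, -1.0], [0.0, -1.0, 0.001]]
force: [0.4, -0.3, 1.1]
opening: 0.406
```

{"op": "arm_command", "data": {"translation": [[0,0.32,0],[0,0.65,0],[0,0.97,0],[0,0.97,0]], "rotation": [[0,0,0],[0,0,0],[0,0,0],[0,0,0]], "grip": [0.2,0.2,0.2,0.5]}}

```text
time_s: 3.6
position: [0.508, 0.052, 0.2192]
tcp_rot: [[-1.0, -0.008, -0.026], [0.026, 0.0, -1.0], [0.008, -1.0, -0.0]]
force: [-0.9, 0.1, -0.6]
opening: 0.361
```

{"op": "arm_command", "data": {"translation": [[0,0,-0.1],[0,0,-0.2],[0,0,-0.3],[0,0,-0.4],[0,0,-0.5]], "rotation": [[0,0,0],[0,0,0],[0,0,0],[0,0,0],[0,0,0]], "grip": [0.5,0.5,0.5,0.5,0.5]}}

```text
time_s: 4.1
position: [0.5119, 0.0946, 0.2229]
tcp_rot: [[-1.0, 0.002, -0.023], [0.023, -0.0, -1.0], [-0.002, -1.0, 0.0]]
force: [0.9, -0.6, 0.3]
opening: 0.254
```

{"op": "arm_command", "data": {"translation": [[0,0,-0.1],[0,0,-0.2],[0,0,-0.3],[0,0.02,-0.4],[0,0.04,-0.5]], "rotation": [[0,0,0],[0,0,0],[0,0,0],[0,0,0],[0,0,0]], "grip": [0.5,0.5,0.5,0.5,0.5]}}

```text
time_s: 4.6
position: [0.5123, 0.1344, 0.2187]
tcp_rot: [[-1.0, -0.0, -0.023], [0.023, 0.0, -1.0], [0.0, -1.0, -0.0]]
force: [-0.6, 0.1, 0.3]
opening: 0.251
```

Run:
```python
from h import *
c=cap('scene','s2.png'); im=c['image'][230:480,150:450]
cv2.imwrite('pics/s2c.png',cv2.resize(im,None,fx=2.2,fy=2.2))
```

```text
(no output)
```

View pics/s2c.png

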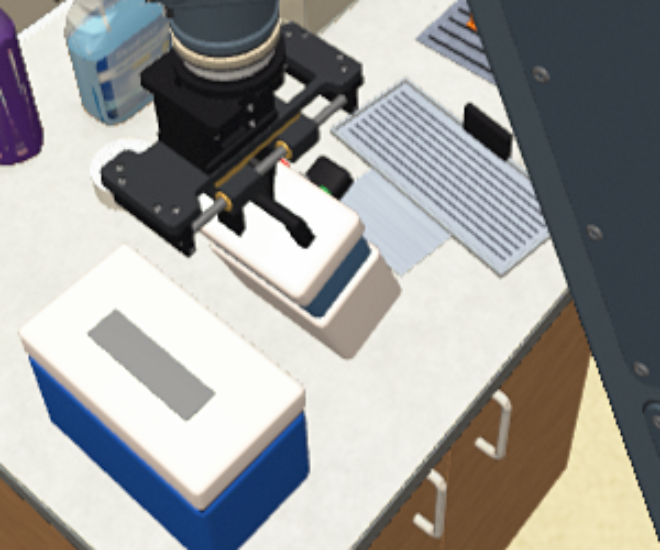

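The dispenser is tilting back about 20°, with its bar caged between the fingers at about (270,205). I'll continue the tip.

{"op": "arm_command", "data": {"translation": [[0,0.02,-0.1],[0,0.04,-0.2],[0,0.06,-0.3],[0,0.08,-0.4],[0,0.08,-0.48]], "rotation": [[0,0,0],[0,0,0],[0,0,0],[0,0,0],[0,0,0]], "grip": [0.5,0.5,0.5,0.5,0.5]}}

```text
time_s: 5.15
position: [0.5131, 0.1729, 0.2122]
tcp_rot: [[-1.0, -0.001, -0.023], [0.023, 0.0, -1.0], [0.001, -1.0, -0.0]]
force: [0.2, -0.1, -0.3]
opening: 0.251
```

{"op": "arm_command", "data": {"translation": [[0,0,-0.03],[0,0,-0.05],[0,0,-0.05],[0,0,-0.05]], "rotation": [[0,0,0],[0,0,0],[0,0,0],[0,0,0]], "grip": [0.4,0.3,0.1,0]}}

```text
time_s: 5.55
position: [0.5135, 0.1758, 0.2127]
tcp_rot: [[-1.0, 0.0, -0.024], [0.024, -0.0, -1.0], [-0.0, -1.0, 0.0]]
force: [0.2, -0.7, 0.0]
opening: 0.44
```

{"op": "arm_command", "data": {"translation": [[0,-0.3,0],[0,-0.6,0],[0,-0.95,0],[0,-0.95,0]], "rotation": [[0,0,0],[0,0,0],[0,0,0],[0,0,0]], "grip": [0,0,0,0]}}

```text
time_s: 5.95
position: [0.516, 0.1761, 0.2925]
tcp_rot: [[-1.0, 0.009, -0.024], [0.024, 0.001, -1.0], [-0.009, -1.0, -0.001]]
force: [0.9, -0.2, 1.0]
opening: 0.501
```

{"op": "arm_command", "data": {"translation": [[0,0,0.5],[0,0,1],[0,0,1]], "rotation": [[0,0,0],[0,0,0],[0,0,0]], "grip": [0,0,0]}}

```text
time_s: 6.25
position: [0.5112, 0.0922, 0.2879]
tcp_rot: [[-1.0, -0.001, -0.028], [0.028, -0.002, -1.0], [0.001, -1.0, 0.002]]
force: [0.1, -0.0, 0.5]
opening: 0.501
```

{"op": "arm_command", "data": {"translation": [[0,0,0.5],[0,0,1],[0,0,1]], "rotation": [[0,0,0],[0,0,0],[0,0,0]], "grip": [0,0,0]}}

```text
time_s: 6.55
position: [0.5098, 0.0127, 0.288]
tcp_rot: [[-1.0, -0.001, -0.028], [0.028, -0.001, -1.0], [0.0, -1.0, 0.001]]
force: [-0.8, 0.5, -0.1]
opening: 0.498
```

{"op": "arm_command", "data": {"translation": [[0,0,0.5],[0,0,1],[0,0,1]], "rotation": [[0,0,0],[0,0,0],[0,0,0]], "grip": [0,0,0]}}

```text
time_s: 6.85
position: [0.5083, -0.0669, 0.2882]
tcp_rot: [[-1.0, 0.0, -0.028], [0.028, -0.001, -1.0], [-0.0, -1.0, 0.001]]
force: [0.3, 0.6, -0.0]
opening: 0.502
```

{"op": "arm_command", "data": {"translation": [[0,0,0.5],[0,0,1],[0,0,1]], "rotation": [[0,0,0],[0,0,0],[0,0,0]], "grip": [0,0,0]}}

```text
time_s: 7.15
position: [0.5067, -0.1466, 0.2882]
tcp_rot: [[-1.0, 0.001, -0.027], [0.027, -0.001, -1.0], [-0.001, -1.0, 0.001]]
force: [0.4, -0.2, -0.8]
opening: 0.501
```

Run:
```python
from h import *
st()
cs=cap('scene','s3.png'); ct=cap('top','t3.png')
a=cv2.resize(cs['image'][230:480,150:450],(480,400)); b=cv2.resize(ct['image'][225:345,135:360],(788,420),interpolation=cv2.INTER_CUBIC)
cv2.imwrite('pics/t3c.png',b); cv2.imwrite('pics/s3c.png',a)
for th in ['disp_handle','disp_front','disp_heel','tray_tip','tray_grip','tray_floor']:
    print(th,'S',pts('scene',th,2),'T',pts('top',th,2))
cups(ct)
```

```text
t 7.15 p [ 0.5067 -0.1466  0.2882] F [ 0.3968 -0.2206 -0.7578] op 0.500970700583491
[[-0.9996  0.0009 -0.0273]
 [ 0.0273 -0.0014 -0.9996]
 [-0.001  -1.      0.0013]]
disp_handle S [(array([241.088, 338.688]), 0.68)] T [(array([183.808, 278.304]), 0.72), (array([399.424, 249.696]), 0.71)]
disp_front S [(array([303.872, 341.52 ]), 0.76), (array([310.784, 335.712]), 0.16)] T [(array([261.376, 279.696]), 0.73), (array([320.32, 283.68]), 0.36)]
disp_heel S [(array([369.984, 288.192]), 0.29)] T []
tray_tip S [(array([312.384, 338.784]), 0.79)] T [(array([274.112, 275.184]), 0.96), (array([323.776, 284.016]), 0.74)]
tray_grip S [(array([369.92 , 289.824]), 0.95)] T []
tray_floor S [(array([354.496, 307.008]), 0.97), (array([310.272, 338.112]), 0.21)] T [(array([324.992, 280.8  ]), 0.74)]
cup? 293.0 px [401.6927 303.3578] w [ 0.4481 -0.323   0.065 ] sz 0.04714906362015737 0.04872579678283824 ang 71.95486021509285
cup? 274.0 px [442.7059 275.1765] w [ 0.5168 -0.4269  0.065 ] sz 0.043689693228080174 0.04333461791360832 ang 74.26679548809817
cup? 266.5 px [398.  247.5] w [ 0.5871 -0.3172  0.065 ] sz 0.040086209865203545 0.04270692863189327 ang 89.43988552580585
cup? 183.5 px [597.5 195.5] w [ 0.7142 -0.8251  0.065 ] sz 0.038072076471727195 0.038525526371562355 ang 89.46644474896664
cup? 185.0 px [575.  191.5] w [ 0.725  -0.7687  0.065 ] sz 0.040623789058230615 0.038567035178236064 ang 89.46854897583212
cup? 175.5 px [293.  183.5] w [ 0.7521 -0.0556  0.065 ] sz 0.0354171696981162 0.03853715595869017 ang 89.47276676629947
```

View pics/t3c.png

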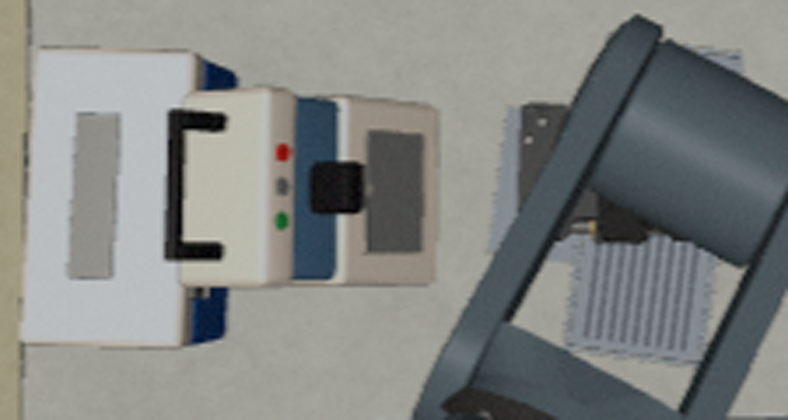

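View pics/s3c.png

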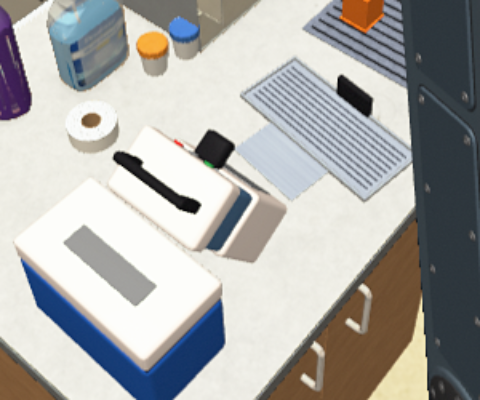

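The dispenser now leans on the cool box. In the top crop its bar is at x≈175 and its front bottom edge runs (440,103)–(435,285). The tray has not moved.

Run:
```python
from h import *
c=cap('top')
q=lambda x,y:(x/3.5+135,y/3.5+225)
b=[onz(c,q(x,y),.208) for x,y in [(175,112),(174,256)]]; f=[onz(c,q(x,y),.043) for x,y in [(441,105),(436,284)]]
print(b,f)
fm=np.mean(f,0); bm=np.mean(b,0); print(fm,bm)
for th in (29,31,33,34):
    t=np.radians(th); z=.08*np.sin(t)
    F=(onz(c,q(441,105),z)+onz(c,q(436,284),z))/2; B=(onz(c,q(175,112),.212*0+.224*np.cos(t)+.04*np.sin(t))+onz(c,q(174,256),.224*np.cos(t)+.04*np.sin(t)))/2
    print(th,'heel from front',F+[0,.08*np.cos(t),0],'from bar',B+[0,.04*np.cos(t)-.22*np.sin(t),0])
P,R=plan([((.497,-.1774,.12),Rt(-8,90),-.2,40,8),((.497,-.1774,.036),Rt(-8,90),-.2,30,8)])
```

```text
[array([0.5567, 0.1783, 0.208 ]), array([0.4657, 0.1776, 0.208 ])] [array([0.5735, 0.0274, 0.043 ]), array([0.4446, 0.0309, 0.043 ])]
[0.5091 0.0292 0.043 ] [0.5112 0.178  0.208 ]
29 heel from front [0.5092 0.0996 0.0388] from bar [0.5109 0.1045 0.2153]
31 heel from front [0.5091 0.0979 0.0412] from bar [0.511  0.0978 0.2126]
33 heel from front [0.509  0.0962 0.0436] from bar [0.5111 0.0913 0.2096]
34 heel from front [0.509  0.0953 0.0447] from bar [0.5112 0.0881 0.2081]
{"translation":[[0.02,0.42,0.08],[0.04,0.84,0.17]],"rotation":[[0.0,0.02,0.0],[0.0,0.04,0.0]],"grip":[-0.2,-0.2]}
{"translation":[[0.02,0.42,0.08],[0.03,0.85,0.17]],"rotation":[[0.0,0.03,0.0],[0.0,0.05,0.0]],"grip":[-0.2,-0.2]}
{"translation":[[0.02,0.42,0.09]],"rotation":[[0.0,0.02,0.0]],"grip":[-0.2]}
  -> [ 0.4967 -0.1777  0.1198]
{"translation":[[0.0,0.35,0.0],[0.0,0.7,0.0]],"rotation":[[0.0,0.0,0.0],[0.0,0.0,0.0]],"grip":[-0.2,-0.2]}
{"translation":[[0.0,0.35,0.0]],"rotation":[[0.0,0.0,0.0]],"grip":[-0.2]}
  -> [ 0.4967 -0.1777  0.0358]
```

{"op": "arm_command", "data": {"translation": [[0.04,0.84,0.17],[0.04,0.84,0.17]], "rotation": [[0,0.04,0],[0,0.04,0]], "grip": [-0.2,-0.2]}}

```text
time_s: 8.1
position: [0.5009, -0.1571, 0.2189]
tcp_rot: [[-0.998, -0.003, -0.066], [0.066, 0.002, -0.998], [0.004, -1.0, -0.001]]
force: [-0.5, 0.2, -0.0]
opening: 0.576
```

{"op": "arm_command", "data": {"translation": [[0.03,0.85,0.17],[0.05,1,0.26],[0.05,1,0.26]], "rotation": [[0,0.05,0],[0,0.07,0],[0,0.07,0]], "grip": [-0.2,-0.2,-0.2]}}

```text
time_s: 8.4
position: [0.4943, -0.1775, 0.1376]
tcp_rot: [[-0.99, -0.008, -0.14], [0.14, 0.005, -0.99], [0.008, -1.0, -0.003]]
force: [-1.1, 1.0, 1.3]
opening: 0.6
```

Run:
```python
from h import *
st()
P,R=plan([((.497,-.1774,.036),Rt(-8,90),-.2,30,8)])
```

```text
t 8.4 p [ 0.4943 -0.1775  0.1376] F [-1.0875  1.002   1.3084] op 0.600212946710549
[[-0.9901 -0.0079 -0.14  ]
 [ 0.14    0.0046 -0.9901]
 [ 0.0084 -1.     -0.0035]]
{"translation":[[-0.01,0.32,0.0],[-0.02,0.63,0.0],[-0.03,0.95,0.0]],"rotation":[[0.0,0.0,0.0],[0.0,0.0,0.0],[0.0,0.0,0.01]],"grip":[-0.2,-0.2,-0.2]}
{"translation":[[-0.01,0.32,0.0]],"rotation":[[0.0,0.0,0.0]],"grip":[-0.2]}
  -> [ 0.497  -0.1775  0.036 ]
```

{"op": "arm_command", "data": {"translation": [[0,0.32,0],[0,0.63,0],[0,0.95,0]], "rotation": [[0,0,0],[0,0,0],[0,0,0]], "grip": [-0.2,-0.2,-0.2]}}

```text
time_s: 8.7
position: [0.4988, -0.1785, 0.0666]
tcp_rot: [[-0.99, 0.004, -0.138], [0.138, -0.002, -0.99], [-0.004, -1.0, 0.002]]
force: [0.6, 0.6, -0.2]
opening: 0.596
```

{"op": "arm_command", "data": {"translation": [[0,0.31,0],[0,0.31,0],[0,0.31,0],[0,0.31,0],[0,0.31,0]], "rotation": [[0,0,0],[0,0,0],[0,0,0],[0,0,0],[0,0,0]], "grip": [-0.2,0.5,1,1,1]}}

```text
time_s: 9.2
position: [0.4981, -0.1784, 0.0423]
tcp_rot: [[-0.99, 0.003, -0.138], [0.138, -0.002, -0.99], [-0.003, -1.0, 0.001]]
force: [0.7, 0.3, 0.8]
opening: 0.323
```

{"op": "arm_command", "data": {"translation": [[0,0,0],[0,0,0]], "rotation": [[0,0,0],[0,0,0]], "grip": [1,1]}}

```text
time_s: 9.4
position: [0.4973, -0.1775, 0.0414]
tcp_rot: [[-0.99, 0.001, -0.139], [0.139, 0.0, -0.99], [-0.001, -1.0, -0.001]]
force: [1.3, 3.4, 2.0]
opening: 0.141
```

Run:
```python
from h import *
s=st()
p=np.array(s['position'])
# tray axes from gripper
z=np.array(s['tcp_rot'])[:,2]; y=-z; print('tray yaw',np.degrees(np.arctan2(-y[0],y[1])),'tip',p+.168*y)
plan([((.5065,-.0945,p[2]),Rt(-1.2,90),1,15,2)])
```

```text
t 9.4 p [ 0.4973 -0.1775  0.0414] F [1.2933 3.3634 1.9723] op 0.1409576412036382
[[-0.9903  0.0009 -0.1391]
 [ 0.1391  0.0004 -0.9903]
 [-0.0008 -1.     -0.0005]]
tray yaw -7.99643242986549 tip [ 0.5207 -0.0112  0.0415]
{"translation":[[0.01,0.0,-0.17],[0.01,0.0,-0.35],[0.02,0.0,-0.52],[0.02,0.0,-0.7],[0.03,0.0,-0.87]],"rotation":[[0.0,-0.02,0.0],[0.0,-0.04,0.0],[0.0,-0.06,0.0],[0.0,-0.08,0.0],[0.0,-0.09,0.0]],"grip":[1,1,1,1,1]}
{"translation":[[-0.02,0.0,-0.17]],"rotation":[[0.0,-0.02,0.0]],"grip":[1]}
  -> [ 0.5068 -0.0947  0.0414]
```

{"op": "arm_command", "data": {"translation": [[0.01,0,-0.17],[0.01,0,-0.35],[0.02,0,-0.52],[0.02,0,-0.7],[0.03,0,-0.87]], "rotation": [[0,-0.02,0],[0,-0.04,0],[0,-0.06,0],[0,-0.08,0],[0,-0.09,0]], "grip": [1,1,1,1,1]}}

```text
time_s: 9.9
position: [0.5055, -0.1082, 0.0413]
tcp_rot: [[-0.999, 0.003, -0.041], [0.041, -0.002, -0.999], [-0.003, -1.0, 0.002]]
force: [0.0, -4.9, 6.0]
opening: 0.111
```

{"op": "arm_command", "data": {"translation": [[-0.02,0,-0.17],[-0.02,0,-0.17],[-0.02,0,-0.17],[-0.02,0,-0.17]], "rotation": [[0,-0.02,0],[0,-0.02,0],[0,-0.02,0],[0,-0.02,0]], "grip": [1,1,1,1]}}

```text
time_s: 10.3
position: [0.5075, -0.0927, 0.0413]
tcp_rot: [[-1.0, 0.002, -0.022], [0.022, 0.001, -1.0], [-0.002, -1.0, -0.001]]
force: [2.6, 4.4, 6.7]
opening: 0.112
```

Run:
```python
from h import *
s=st()
p=np.array(s['position']); z=np.array(s['tcp_rot'])[:,2]; print('tip',p-.168*z)
c=cap('scene','s4.png'); cv2.imwrite('pics/s4c.png',cv2.resize(c['image'][230:480,150:450],(600,500)))
```

```text
t 10.3 p [ 0.5075 -0.0927  0.0413] F [2.578  4.3695 6.691 ] op 0.11198618006523889
[[-0.9998  0.0022 -0.0219]
 [ 0.0219  0.001  -0.9998]
 [-0.0022 -1.     -0.001 ]]
tip [0.5112 0.0753 0.0414]
```

View pics/s4c.png

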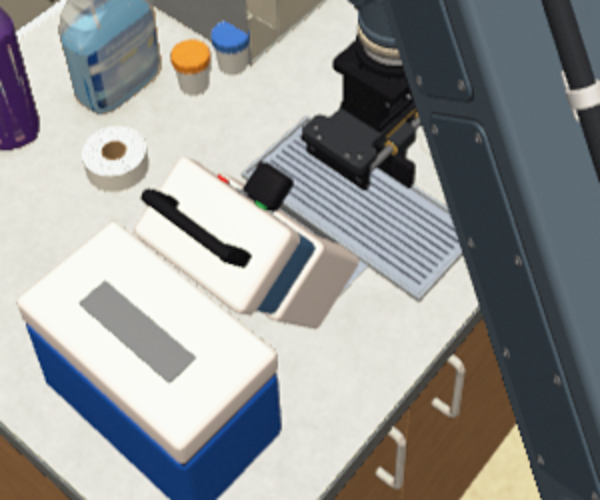

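The blade is in under the raised front at about (345,280), roughly centred. The fingers still hold the tab at about (395,160). Next I release and go back to the handle.

Run:
```python
from h import *
plan([((.5075,-.0927,.115),Rt(-1.2,90),-.2,20,8),((.5075,-.0927,.295),Rt(-1.2,90),0,40,8),((.513,.176,.295),Rt(-1.2,90),0,42,8),((.513,.176,.212),Rt(-1.2,90),0,25,8)])
```

```text
{"translation":[[0.0,-0.23,0.0],[0.0,-0.46,0.0],[0.0,-0.69,0.0],[0.0,-0.92,0.0]],"rotation":[[0.0,0.0,0.0],[0.0,0.0,0.0],[0.0,0.0,0.0],[0.0,0.0,0.0]],"grip":[-0.2,-0.2,-0.2,-0.2]}
  -> [ 0.5073 -0.0928  0.1149]
{"translation":[[0.0,-0.45,0.0],[0.0,-0.9,0.0]],"rotation":[[0.0,0.0,0.0],[0.0,0.0,0.0]],"grip":[0,0]}
{"translation":[[0.0,-0.45,0.0],[-0.01,-0.9,0.0]],"rotation":[[0.0,0.0,0.0],[0.0,0.0,0.0]],"grip":[0,0]}
{"translation":[[0.0,-0.45,0.0]],"rotation":[[0.0,0.0,0.0]],"grip":[0]}
  -> [ 0.5077 -0.093   0.2949]
{"translation":[[0.0,0.0,-0.48],[0.0,0.0,-0.96]],"rotation":[[0.0,0.0,0.0],[0.0,0.0,0.0]],"grip":[0,0]}
{"translation":[[0.0,0.0,-0.48],[0.0,0.0,-0.96]],"rotation":[[0.0,0.0,0.0],[0.0,0.0,0.0]],"grip":[0,0]}
{"translation":[[0.01,0.0,-0.48],[0.01,0.0,-0.96]],"rotation":[[0.0,0.0,0.0],[0.0,0.0,0.0]],"grip":[0,0]}
{"translation":[[0.0,0.0,-0.48]],"rotation":[[0.0,0.0,0.0]],"grip":[0]}
  -> [0.5128 0.1758 0.2952]
{"translation":[[0.0,0.26,0.0],[0.0,0.52,0.0],[0.0,0.78,0.0]],"rotation":[[0.0,0.0,0.0],[0.0,0.0,0.0],[0.0,0.0,0.0]],"grip":[0,0,0]}
{"translation":[[0.0,0.26,0.0]],"rotation":[[0.0,0.0,0.0]],"grip":[0]}
  -> [0.513  0.1759 0.212 ]
```

{"op": "arm_command", "data": {"translation": [[0,0,0],[0,0,0],[0,0,0],[0,-0.46,0],[0,-0.92,0]], "rotation": [[0,0,0],[0,0,0],[0,0,0],[0,0,0],[0,0,0]], "grip": [0.3,-0.2,-0.2,-0.2,-0.2]}}

```text
time_s: 10.85
position: [0.5049, -0.0944, 0.1133]
tcp_rot: [[-1.0, -0.005, -0.024], [0.023, 0.002, -1.0], [0.005, -1.0, -0.002]]
force: [1.1, -0.8, -0.2]
opening: 0.483
```

{"op": "arm_command", "data": {"translation": [[0,-0.45,0],[0,-0.9,0]], "rotation": [[0,0,0],[0,0,0]], "grip": [0,0]}}

```text
time_s: 11.05
position: [0.5056, -0.0948, 0.187]
tcp_rot: [[-1.0, -0.002, -0.024], [0.024, 0.001, -1.0], [0.002, -1.0, -0.001]]
force: [-0.3, -0.0, -1.1]
opening: 0.502
```

{"op": "arm_command", "data": {"translation": [[0,-0.45,0],[0,-0.9,0]], "rotation": [[0,0,0],[0,0,0]], "grip": [0,0]}}

```text
time_s: 11.25
position: [0.5056, -0.0948, 0.2592]
tcp_rot: [[-1.0, -0.002, -0.024], [0.024, 0.001, -1.0], [0.002, -1.0, -0.001]]
force: [-0.2, 0.2, -0.3]
opening: 0.503
```

{"op": "arm_command", "data": {"translation": [[0,-0.45,0],[0,-0.45,-0.4],[0,-0.45,-0.8]], "rotation": [[0,0,0],[0,0,0],[0,0,0]], "grip": [0,0,0]}}

```text
time_s: 11.55
position: [0.5082, -0.0311, 0.2952]
tcp_rot: [[-1.0, 0.002, -0.026], [0.026, -0.001, -1.0], [-0.002, -1.0, 0.0]]
force: [0.7, -0.6, -0.8]
opening: 0.498
```

{"op": "arm_command", "data": {"translation": [[0,0,-0.48],[0,0,-0.96]], "rotation": [[0,0,0],[0,0,0]], "grip": [0,0]}}

```text
time_s: 11.75
position: [0.509, 0.0468, 0.2937]
tcp_rot: [[-1.0, -0.001, -0.025], [0.025, 0.0, -1.0], [0.001, -1.0, -0.0]]
force: [-0.7, -0.1, 0.0]
opening: 0.502
```

{"op": "arm_command", "data": {"translation": [[0,0,-0.48],[0,0,-0.96]], "rotation": [[0,0,0],[0,0,0]], "grip": [0,0]}}

```text
time_s: 11.95
position: [0.5107, 0.1239, 0.2936]
tcp_rot: [[-1.0, -0.002, -0.024], [0.024, -0.0, -1.0], [0.002, -1.0, 0.0]]
force: [1.6, -0.1, 0.1]
opening: 0.499
```

{"op": "arm_command", "data": {"translation": [[0,0,-0.3],[0,0,-0.64],[0,0,-0.64],[0,0,-0.64]], "rotation": [[0,0,0],[0,0,0],[0,0,0],[0,0,0]], "grip": [0,0,0,0]}}

```text
time_s: 12.35
position: [0.5121, 0.1738, 0.2935]
tcp_rot: [[-1.0, -0.002, -0.022], [0.022, -0.001, -1.0], [0.002, -1.0, 0.001]]
force: [-0.6, 0.1, -0.5]
opening: 0.497
```

Run:
```python
from h import *
st()
plan([((.513,.176,.212),None,0,25,8)])
```

```text
t 12.35 p [0.5121 0.1738 0.2935] F [-0.573   0.0968 -0.528 ] op 0.49653211019129473
[[-0.9998 -0.0017 -0.022 ]
 [ 0.022  -0.0008 -0.9998]
 [ 0.0016 -1.      0.0008]]
{"translation":[[0.0,0.25,-0.01],[-0.01,0.51,-0.01],[-0.01,0.76,-0.02]],"rotation":[[0.0,0.0,0.0],[0.0,0.0,0.0],[0.0,0.0,0.0]],"grip":[0,0,0]}
{"translation":[[0.0,0.26,-0.01]],"rotation":[[0.0,0.0,0.0]],"grip":[0]}
  -> [0.5128 0.1761 0.2119]
```

{"op": "arm_command", "data": {"translation": [[0,0.25,-0.01],[0,0.5,-0.02],[0,0.76,-0.02],[0,1,-0.02],[0,1,-0.02]], "rotation": [[0,0,0],[0,0,0],[0,0,0],[0,0,0],[0,0,0]], "grip": [0,0,0,0.3,0.5]}}

```text
time_s: 12.85
position: [0.5107, 0.1735, 0.2115]
tcp_rot: [[-1.0, -0.007, -0.025], [0.025, -0.001, -1.0], [0.007, -1.0, 0.001]]
force: [-0.1, 0.9, 0.1]
opening: 0.396
```

{"op": "arm_command", "data": {"translation": [[0,0,0],[0,-0.01,0.1],[0,-0.03,0.2],[0,-0.05,0.3],[0,-0.06,0.4]], "rotation": [[0,0,0],[0,0,0],[0,0,0],[0,0,0],[0,0,0]], "grip": [0.5,0.5,0.5,0.5,0.5]}}

```text
time_s: 13.35
position: [0.5124, 0.1423, 0.2198]
tcp_rot: [[-1.0, 0.002, -0.024], [0.024, -0.0, -1.0], [-0.002, -1.0, 0.0]]
force: [0.7, 0.4, 0.3]
opening: 0.253
```

{"op": "arm_command", "data": {"translation": [[0,-0.01,0.1],[0,-0.02,0.2],[0,-0.03,0.3],[0,-0.04,0.4],[0,-0.04,0.5]], "rotation": [[0,0,0],[0,0,0],[0,0,0],[0,0,0],[0,0,0]], "grip": [0.5,0.5,0.5,0.5,0.5]}}

```text
time_s: 13.85
position: [0.5111, 0.1025, 0.2222]
tcp_rot: [[-1.0, -0.0, -0.023], [0.023, -0.0, -1.0], [0.0, -1.0, 0.0]]
force: [0.1, -0.1, -0.4]
opening: 0.252
```

{"op": "arm_command", "data": {"translation": [[0,0,0.08],[0,0,0.16],[0,0,0.24],[0,0,0.32],[0,0,0.4]], "rotation": [[0,0,0],[0,0,0],[0,0,0],[0,0,0],[0,0,0]], "grip": [0.5,0.5,0.5,0.5,0.5]}}

```text
time_s: 14.35
position: [0.5104, 0.0708, 0.2221]
tcp_rot: [[-1.0, -0.0, -0.023], [0.023, 0.0, -1.0], [0.0, -1.0, -0.0]]
force: [0.2, -0.2, -0.3]
opening: 0.249
```

{"op": "arm_command", "data": {"translation": [[0,0,0.06],[0,0,0.12],[0,0,0.18],[0,0,0.18]], "rotation": [[0,0,0],[0,0,0],[0,0,0],[0,0,0]], "grip": [0.5,0.5,0.5,0.5]}}

```text
time_s: 14.75
position: [0.5101, 0.0564, 0.2222]
tcp_rot: [[-1.0, 0.0, -0.024], [0.024, 0.0, -1.0], [-0.0, -1.0, -0.0]]
force: [-0.0, 0.2, 0.5]
opening: 0.252
```

{"op": "arm_command", "data": {"translation": [[0,0,0],[0,0,0],[0,-0.3,0],[0,-0.65,0],[0,-1,0]], "rotation": [[0,0,0],[0,0,0],[0,0,0],[0,0,0],[0,0,0]], "grip": [0.3,0.1,0,0,0]}}

```text
time_s: 15.25
position: [0.5097, 0.0572, 0.3028]
tcp_rot: [[-1.0, -0.001, -0.023], [0.023, 0.0, -1.0], [0.001, -1.0, -0.0]]
force: [0.7, -0.7, -0.3]
opening: 0.489
```

{"op": "arm_command", "data": {"translation": [[0,0,0.5],[0,0,1]], "rotation": [[0,0,0],[0,0,0]], "grip": [-1,-1]}}

```text
time_s: 15.45
position: [0.5088, -0.023, 0.3035]
tcp_rot: [[-1.0, 0.003, -0.02], [0.02, -0.001, -1.0], [-0.003, -1.0, 0.001]]
force: [0.5, 0.3, -0.6]
opening: 0.606
```

{"op": "arm_command", "data": {"translation": [[0,0,0.5],[0,0,1]], "rotation": [[0,0,0],[0,0,0]], "grip": [-1,-1]}}

```text
time_s: 15.65
position: [0.5062, -0.1041, 0.3024]
tcp_rot: [[-1.0, 0.0, -0.022], [0.022, -0.0, -1.0], [-0.0, -1.0, 0.0]]
force: [0.7, 0.5, -0.1]
opening: 0.777
```

{"op": "arm_command", "data": {"translation": [[0,0,0.5],[0,0,1]], "rotation": [[0,0,0],[0,0,0]], "grip": [-1,-1]}}

```text
time_s: 15.85
position: [0.5042, -0.1843, 0.3022]
tcp_rot: [[-1.0, 0.0, -0.023], [0.023, 0.0, -1.0], [-0.0, -1.0, -0.0]]
force: [0.6, 0.8, 0.0]
opening: 0.945
```

{"op": "arm_command", "data": {"translation": [[0,0,0.5],[0,0,1]], "rotation": [[0,0,0],[0,0,0]], "grip": [-1,-1]}}

```text
time_s: 16.05
position: [0.5024, -0.2644, 0.3022]
tcp_rot: [[-1.0, 0.0, -0.023], [0.023, 0.0, -1.0], [-0.0, -1.0, -0.0]]
force: [0.6, -0.1, -0.8]
opening: 0.992
```

{"op": "arm_command", "data": {"translation": [[0.3,0,0.5],[0.6,0,1]], "rotation": [[0,0,0],[0,0,0]], "grip": [-1,-1]}}

```text
time_s: 16.25
position: [0.4523, -0.3432, 0.3019]
tcp_rot: [[-1.0, 0.0, -0.022], [0.022, 0.0, -1.0], [-0.0, -1.0, -0.0]]
force: [0.2, -1.0, 0.1]
opening: 1.0
```

{"op": "arm_command", "data": {"translation": [[0.3,0,0.5],[0.3,0,1]], "rotation": [[0,0,0],[0,0,0]], "grip": [-1,-1]}}

```text
time_s: 16.45
position: [0.4241, -0.4221, 0.3021]
tcp_rot: [[-1.0, -0.002, -0.025], [0.025, 0.002, -1.0], [0.002, -1.0, -0.002]]
force: [1.2, 0.7, 0.2]
opening: 0.998
```

Run:
```python
from h import *
st()
ct=cap('top','t5.png'); cs=cap('scene','s5.png')
cv2.imwrite('pics/t5c.png',cv2.resize(ct['image'][225:345,135:360],(788,420),interpolation=cv2.INTER_CUBIC))
cups(ct)
```

```text
t 16.45 p [ 0.4241 -0.4221  0.3021] F [1.2486 0.68   0.2337] op 0.9980141918467924
[[-0.9997 -0.0019 -0.0251]
 [ 0.0251  0.0016 -0.9997]
 [ 0.002  -1.     -0.0015]]
cup? 294.0 px [401.6927 303.3578] w [ 0.4481 -0.323   0.065 ] sz 0.04714906362015737 0.04872579678283824 ang 71.95486021509285
cup? 275.0 px [442.7059 275.1765] w [ 0.5168 -0.4269  0.065 ] sz 0.043689693700376224 0.04333461816482766 ang 74.2667955631165
cup? 266.5 px [398.  247.5] w [ 0.5871 -0.3172  0.065 ] sz 0.040086209865203545 0.04270692863189327 ang 89.43988552580585
cup? 184.5 px [597.5 196. ] w [ 0.7129 -0.8251  0.065 ] sz 0.038072076471727195 0.041086316754091703 ang 89.46644474896664
cup? 184.0 px [575.  191.5] w [ 0.725  -0.7687  0.065 ] sz 0.040623789058230615 0.038567035178236064 ang 89.46854897583212
cup? 176.5 px [293.5 183.5] w [ 0.7521 -0.0569  0.065 ] sz 0.037947310970594894 0.038537484220652195 ang 89.47276676629949
```

View pics/t5c.png

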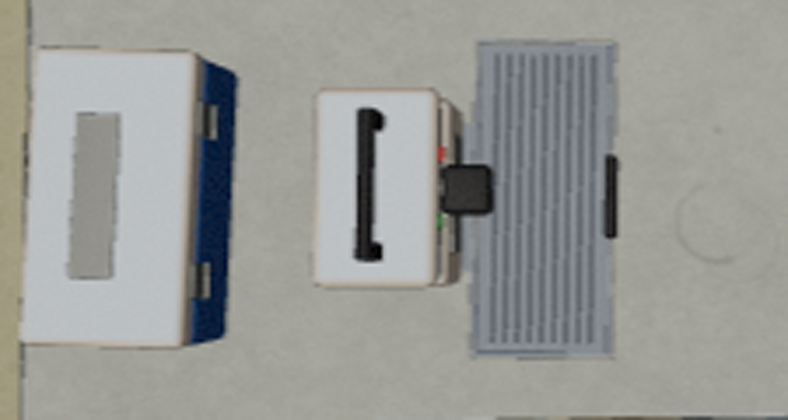

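Run:
```python
from h import *
c=cap('top'); q=lambda x,y:(x/3.5+135,y/3.5+225)
w=lambda n,x,y,z: print(n,onz(c,q(x,y),z))
for p in [(478,42),(471,356),(616,42),(614,356)]: w('pan',*p,.011)
for p in [(611,156),(611,238)]: w('tab',*p,.04)
for p in [(318,88),(440,90),(436,287),(315,285)]: w('disp top',*p,.183)
w('handle',366,184,.226)
for p in [(461,110),(460,275)]: w('front bottom',*p,.003)
g=cv2.cvtColor(c['image'],cv2.COLOR_BGR2GRAY)
for r in (262,266,296,300): print(r,g[r,255:325].tolist())
```

```text
pan [0.6229 0.0034 0.011 ]
pan [0.3917 0.0088 0.011 ]
pan [ 0.6219 -0.0992  0.011 ]
pan [ 0.3906 -0.0958  0.011 ]
tab [ 0.5355 -0.0953  0.04  ]
tab [ 0.4763 -0.0948  0.04  ]
disp top [0.5735 0.0921 0.183 ]
disp top [0.5714 0.0129 0.183 ]
disp top [0.4442 0.0153 0.183 ]
disp top [0.4463 0.0931 0.183 ]
handle [0.509  0.0542 0.226 ]
front bottom [0.573  0.0169 0.003 ]
front bottom [0.4507 0.0176 0.003 ]
262 [191, 191, 182, 169, 138, 79, 142, 163, 114, 86, 85, 92, 121, 141, 138, 135, 122, 122, 139, 140, 130, 107, 114, 139, 117, 114, 139, 124, 107, 124, 140, 115, 109, 141, 127, 104, 121, 139, 116, 111, 139, 126, 114, 131, 134, 107, 114, 137, 117, 104, 131, 140, 139, 129, 124, 131, 143, 159, 157, 158, 160, 160, 162, 163, 162, 159, 161, 162, 162, 161]
266 [193, 190, 182, 169, 136, 76, 139, 158, 120, 92, 42, 56, 114, 141, 140, 136, 124, 123, 138, 140, 125, 104, 122, 138, 114, 107, 139, 125, 106, 125, 141, 115, 109, 143, 126, 104, 124, 141, 120, 116, 140, 121, 104, 134, 135, 109, 115, 140, 120, 105, 132, 141, 141, 132, 125, 146, 163, 161, 159, 160, 163, 163, 164, 163, 161, 160, 158, 157, 157, 159]
296 [192, 188, 178, 158, 117, 98, 138, 138, 118, 107, 46, 75, 118, 139, 144, 137, 126, 138, 137, 140, 117, 111, 140, 125, 104, 125, 139, 114, 111, 137, 127, 104, 123, 138, 112, 109, 139, 126, 102, 124, 138, 113, 113, 142, 126, 113, 131, 131, 108, 116, 139, 139, 139, 135, 137, 150, 162, 160, 161, 160, 161, 160, 160, 161, 161, 163, 162, 159, 159, 160]
300 [191, 187, 177, 156, 117, 100, 137, 132, 90, 88, 85, 102, 126, 140, 137, 122, 120, 139, 139, 140, 117, 112, 140, 126, 103, 126, 139, 114, 113, 138, 125, 103, 123, 138, 118, 117, 141, 122, 105, 131, 131, 106, 119, 142, 119, 103, 129, 133, 107, 118, 139, 141, 139, 143, 142, 147, 161, 161, 160, 161, 161, 160, 158, 159, 160, 160, 159, 159, 160, 159]
```

In the top crop the dispenser stands upright with its front at x≈461. The pan's front rim is at x≈474, just clear, and the tray is square. The measurements put about 56–58 mm of blade under the base, centred to about 1 mm. Next are the cups.

Run:
```python
from h import *
c=cap('top'); cv2.imwrite('pics/t6c.png',cv2.resize(c['image'][225:335,360:470],(770,770)[:2],interpolation=cv2.INTER_CUBIC)[:600*770//770])
im=cv2.resize(c['image'][230:325,365:465],(632,600),interpolation=cv2.INTER_CUBIC); cv2.imwrite('pics/t6c.png',im)
```

```text
(no output)
```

View pics/t6c.png

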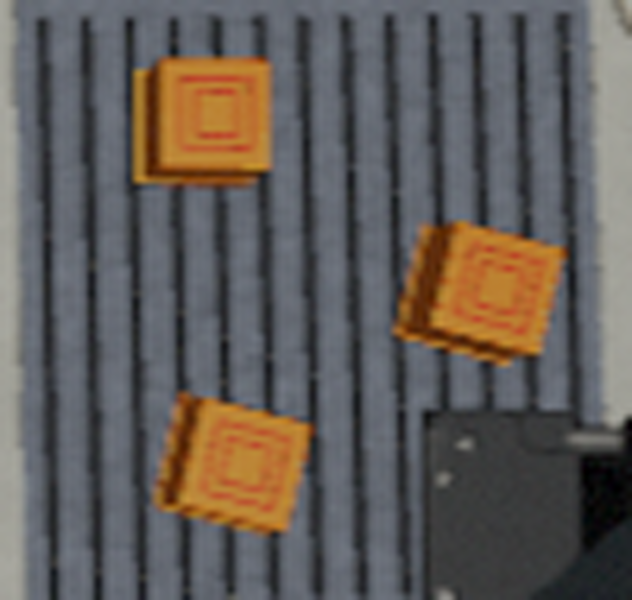

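Run:
```python
from h import *
c=cap('top'); 
for n,x,y in [('A',246,463),('B',503,288),('C',215,115)]: print(n,onz(c,(x/6.32+365,y/6.32+230),.065))
s=bot.read_state(); print(np.array(s['joint_positions']))
A=onz(c,(246/6.32+365,463/6.32+230),.065)
R=Rt(74.3,135)
A[2]=.036; pre=A-R[:,1]*.10
P,Q=plan([((.46,-.30,.30),Rt(74.3,90),-1,40,8)])
```

```text
A [ 0.4483 -0.3285  0.065 ]
B [ 0.5157 -0.4315  0.065 ]
C [ 0.5853 -0.3197  0.065 ]
[-55.2747  24.8675  81.9454   0.0325  73.2838  36.0678]
{"translation":[[-0.04,0.0,-0.15],[-0.08,0.0,-0.3],[-0.11,0.01,-0.45],[-0.15,0.01,-0.61],[-0.19,0.01,-0.76]],"rotation":[[0.0,-0.13,0.0],[0.0,-0.25,0.0],[0.0,-0.38,0.0],[0.0,-0.5,0.0],[0.0,-0.63,0.0]],"grip":[-1,-1,-1,-1,-1]}
{"translation":[[-0.12,0.0,-0.1],[-0.24,0.01,-0.19],[-0.37,0.01,-0.29],[-0.49,0.01,-0.38],[-0.61,0.01,-0.48]],"rotation":[[0.0,-0.13,0.0],[0.0,-0.25,0.0],[0.0,-0.38,0.0],[0.0,-0.5,0.0],[0.0,-0.63,0.0]],"grip":[-1,-1,-1,-1,-1]}
  -> [ 0.4598 -0.3003  0.3003]
```

{"op": "arm_command", "data": {"translation": [[-0.04,0,-0.15],[-0.08,0,-0.3],[-0.11,0,-0.45],[-0.15,0,-0.61],[-0.19,0,-0.76]], "rotation": [[0,-0.13,0],[0,-0.25,0],[0,-0.38,0],[0,-0.5,0],[0,-0.63,0]], "grip": [-1,-1,-1,-1,-1]}}

```text
time_s: 17.2
position: [0.4439, -0.3581, 0.3022]
tcp_rot: [[-0.8, -0.0, 0.601], [-0.601, 0.001, -0.8], [-0.0, -1.0, -0.001]]
force: [0.0, 0.3, -0.2]
opening: 0.996
```

{"op": "arm_command", "data": {"translation": [[-0.12,0,-0.1],[-0.24,0,-0.19],[-0.37,0,-0.29],[-0.49,0,-0.38],[-0.61,0,-0.48]], "rotation": [[0,-0.13,0],[0,-0.25,0],[0,-0.38,0],[0,-0.5,0],[0,-0.63,0]], "grip": [-1,-1,-1,-1,-1]}}

```text
time_s: 17.7
position: [0.4602, -0.2983, 0.3023]
tcp_rot: [[-0.264, -0.0, 0.965], [-0.965, 0.001, -0.264], [-0.001, -1.0, -0.0]]
force: [-0.1, -0.4, 1.2]
opening: 1.003
```

```bash
cat >> h.py <<'E'
def tcp_for(g,R): return np.array(g)-R[:,1]*.003   # tcp so that grasp point is at g
E
python3 - <<'E'
from h import *
st(); R=Rt(74.3,135); print(R)
t=tcp_for((.4483,-.3285,.040),R); pre=t-R[:,1]*.11
print(pre,t); plan([(pre,R,-1,40,8),(t,R,-1,25,8)])
E
```

```text
t 17.7 p [ 0.4602 -0.2983  0.3023] F [-0.0662 -0.3645  1.152 ] op 1.0031449260745304
[[-0.2636 -0.0002  0.9646]
 [-0.9646  0.0007 -0.2636]
 [-0.0006 -1.     -0.0004]]
[[-0.1913 -0.1913  0.9627]
 [-0.6807 -0.6807 -0.2706]
 [ 0.7071 -0.7071  0.    ]]
[ 0.4699 -0.2516  0.1199] [ 0.4489 -0.3265  0.0421]
{"translation":[[-0.1,0.38,-0.01],[-0.2,0.76,-0.01]],"rotation":[[0.0,0.0,-0.13],[0.0,0.0,-0.25]],"grip":[-1,-1]}
{"translation":[[-0.19,0.34,-0.01],[-0.39,0.68,-0.01]],"rotation":[[0.0,0.0,-0.13],[0.0,0.0,-0.25]],"grip":[-1,-1]}
{"translation":[[-0.27,0.28,-0.01],[-0.55,0.56,-0.02]],"rotation":[[0.0,0.0,-0.13],[0.0,0.01,-0.25]],"grip":[-1,-1]}
  -> [ 0.4697 -0.2513  0.1201]
{"translation":[[0.0,0.28,0.0],[0.0,0.55,0.0],[0.0,0.83,0.0]],"rotation":[[0.0,0.0,0.0],[0.0,0.0,0.0],[0.0,0.0,0.0]],"grip":[-1,-1,-1]}
{"translation":[[0.0,0.27,0.0],[0.0,0.55,0.0]],"rotation":[[0.0,0.0,0.0],[0.0,0.0,0.0]],"grip":[-1,-1]}
  -> [ 0.4489 -0.3265  0.042 ]
```

{"op": "arm_command", "data": {"translation": [[-0.1,0.38,0],[-0.2,0.76,0]], "rotation": [[0,0,-0.13],[0,0,-0.25]], "grip": [-1,-1]}}

```text
time_s: 17.9
position: [0.4653, -0.2848, 0.2426]
tcp_rot: [[-0.262, -0.066, 0.963], [-0.928, -0.256, -0.27], [0.264, -0.964, 0.005]]
force: [-0.7, -0.3, -0.7]
opening: 0.998
```

{"op": "arm_command", "data": {"translation": [[-0.19,0.34,0],[-0.39,0.68,0]], "rotation": [[0,0,-0.13],[0,0,-0.25]], "grip": [-1,-1]}}

```text
time_s: 18.1
position: [0.4676, -0.2695, 0.1862]
tcp_rot: [[-0.237, -0.132, 0.963], [-0.843, -0.465, -0.271], [0.483, -0.875, -0.001]]
force: [-0.3, -1.0, -0.4]
opening: 1.002
```

{"op": "arm_command", "data": {"translation": [[-0.27,0.28,0],[-0.55,0.56,-0.02],[-0.55,0.56,-0.02],[-0.55,0.56,-0.02]], "rotation": [[0,0,-0.13],[0,0,-0.25],[0,0,-0.25],[0,0,-0.25]], "grip": [-1,-1,-1,-1]}}

```text
time_s: 18.5
position: [0.4697, -0.2517, 0.1235]
tcp_rot: [[-0.189, -0.193, 0.963], [-0.699, -0.663, -0.269], [0.69, -0.724, -0.01]]
force: [-0.4, 0.2, -0.3]
opening: 1.003
```

Run:
```python
from h import *
s=st(); print(np.array(s['joint_positions'])); R=Rt(74.3,135)
t=tcp_for((.4483,-.3285,.040),R); plan([(t,R,-1,25,8)])
```

```text
t 18.5 p [ 0.4697 -0.2517  0.1235] F [-0.3809  0.2411 -0.3421] op 1.002687505134769
[[-0.1887 -0.1926  0.963 ]
 [-0.6988 -0.6626 -0.2694]
 [ 0.69   -0.7238 -0.0096]]
[-19.0792  41.2998 104.1315 -60.9915  52.0043  43.2278]
{"translation":[[0.0,0.28,0.0],[0.0,0.56,0.0],[0.0,0.84,0.01]],"rotation":[[0.0,0.0,0.0],[0.0,0.0,-0.01],[0.0,0.0,-0.01]],"grip":[-1,-1,-1]}
{"translation":[[0.0,0.28,0.0],[-0.01,0.57,0.0]],"rotation":[[0.0,0.01,-0.01],[0.01,0.01,-0.01]],"grip":[-1,-1]}
  -> [ 0.4488 -0.3265  0.0416]
```

{"op": "arm_command", "data": {"translation": [[0,0.28,0],[0,0.56,0],[0,0.84,0.01],[0,0.84,0.01]], "rotation": [[0,0,0],[0,0,-0.01],[0,0,-0.01],[0,0,-0.01]], "grip": [-1,-1,-1,-1]}}

```text
time_s: 18.9
position: [0.4575, -0.3011, 0.0773]
tcp_rot: [[-0.196, -0.196, 0.961], [-0.689, -0.67, -0.277], [0.698, -0.716, -0.004]]
force: [-0.6, 1.0, -0.8]
opening: 1.001
```

{"op": "arm_command", "data": {"translation": [[0,0.28,0],[0,0.56,0],[0,0.56,0],[0,0.56,0],[0,0.56,0]], "rotation": [[0,0.01,-0.01],[0,0.01,-0.01],[0,0.01,-0.01],[0,0.01,-0.01],[0,0.01,-0.01]], "grip": [-1,-1,1,1,1]}}

```text
time_s: 19.4
position: [0.4503, -0.3296, 0.0467]
tcp_rot: [[-0.203, -0.194, 0.96], [-0.679, -0.679, -0.281], [0.706, -0.708, 0.006]]
force: [0.5, -0.6, 0.1]
opening: 0.811
```

{"op": "arm_command", "data": {"translation": [[0,0,0],[0,0,0]], "rotation": [[0,0,0],[0,0,0]], "grip": [1,1]}}

```text
time_s: 19.6
position: [0.4501, -0.3296, 0.046]
tcp_rot: [[-0.202, -0.195, 0.96], [-0.679, -0.678, -0.281], [0.706, -0.708, 0.005]]
force: [-0.0, 0.1, -0.1]
opening: 0.638
```

Run:
```python
from h import *
s=st(); h=74.3
R1=Rt(h,90);R2=Rt(h,45)
g=(.457,-.275,.028)
P0=np.array(s['position'])
plan([(P0+[0,0,.05],None,1,25,8),((.456,-.29,.13),R1,1,25,8),(tcp_for((.457,-.275,.09),R2),R2,1,25,8),(tcp_for(g,R2),R2,1,25,8)])
```

```text
t 19.6 p [ 0.4501 -0.3296  0.046 ] F [-0.0027  0.0508 -0.0944] op 0.6376953141381737
[[-0.2024 -0.1947  0.9598]
 [-0.6789 -0.6784 -0.2808]
 [ 0.7058 -0.7084  0.0051]]
{"translation":[[0.22,-0.22,0.0],[0.44,-0.44,0.0]],"rotation":[[0.0,0.0,0.0],[0.0,0.0,0.0]],"grip":[1,1]}
  -> [ 0.4498 -0.3297  0.0958]
{"translation":[[-0.01,-0.11,-0.01],[-0.02,-0.22,-0.02],[-0.03,-0.33,-0.03],[-0.03,-0.44,-0.04],[-0.04,-0.55,-0.05]],"rotation":[[0.0,0.0,0.12],[0.0,0.0,0.25],[0.0,-0.01,0.37],[0.0,-0.01,0.5],[0.0,-0.01,0.62]],"grip":[1,1,1,1,1]}
{"translation":[[-0.07,-0.08,-0.01]],"rotation":[[0.0,0.0,0.13]],"grip":[1]}
  -> [ 0.4562 -0.2901  0.1303]
{"translation":[[-0.03,0.08,-0.01],[-0.05,0.16,-0.01],[-0.08,0.24,-0.02],[-0.11,0.32,-0.03],[-0.13,0.4,-0.03]],"rotation":[[0.0,0.0,0.12],[0.0,0.0,0.25],[0.0,0.0,0.37],[0.0,0.0,0.5],[0.0,0.0,0.62]],"grip":[1,1,1,1,1]}
{"translation":[[0.02,0.08,-0.01]],"rotation":[[0.0,0.0,0.13]],"grip":[1]}
  -> [ 0.4566 -0.2767  0.0922]
{"translation":[[0.18,0.18,0.0],[0.37,0.36,0.0],[0.55,0.54,0.0]],"rotation":[[0.0,0.0,0.0],[0.0,0.0,0.0],[0.0,0.0,0.0]],"grip":[1,1,1]}
  -> [ 0.4566 -0.2771  0.0305]
```

{"op": "arm_command", "data": {"translation": [[0,0,0],[0,0,0],[0,0,0],[0.22,-0.22,0],[0.44,-0.44,0]], "rotation": [[0,0,0],[0,0,0],[0,0,0],[0,0,0],[0,0,0]], "grip": [1,1,1,1,1]}}

```text
time_s: 20.1
position: [0.4487, -0.3298, 0.0944]
tcp_rot: [[-0.201, -0.198, 0.96], [-0.68, -0.677, -0.282], [0.705, -0.709, 0.001]]
force: [0.2, -0.9, -0.7]
opening: 0.501
```

{"op": "arm_command", "data": {"translation": [[0,-0.11,-0.01],[-0.02,-0.22,-0.02],[-0.03,-0.33,-0.03],[-0.03,-0.44,-0.04],[-0.04,-0.55,-0.05]], "rotation": [[0,0,0.12],[0,0,0.25],[0,-0.01,0.37],[0,-0.01,0.5],[0,-0.01,0.62]], "grip": [1,1,1,1,1]}}

```text
time_s: 20.6
position: [0.4533, -0.2978, 0.1225]
tcp_rot: [[-0.269, -0.054, 0.962], [-0.946, -0.17, -0.274], [0.178, -0.984, -0.006]]
force: [-0.9, -0.1, -0.6]
opening: 0.508
```

{"op": "arm_command", "data": {"translation": [[-0.07,-0.08,-0.01],[-0.07,-0.08,-0.01]], "rotation": [[0,0,0.13],[0,0,0.13]], "grip": [1,1]}}

```text
time_s: 20.8
position: [0.4546, -0.295, 0.1285]
tcp_rot: [[-0.28, -0.016, 0.96], [-0.959, -0.047, -0.28], [0.05, -0.999, -0.002]]
force: [0.8, -0.5, -0.9]
opening: 0.504
```

{"op": "arm_command", "data": {"translation": [[-0.03,0.08,-0.01],[-0.05,0.16,-0.01],[-0.08,0.24,-0.02],[-0.11,0.32,-0.03],[-0.13,0.4,-0.03]], "rotation": [[0,0,0.12],[0,0,0.25],[0,0,0.37],[0,0,0.5],[0,0,0.62]], "grip": [1,1,1,1,1]}}

```text
time_s: 21.3
position: [0.4532, -0.2821, 0.0938]
tcp_rot: [[-0.232, 0.147, 0.961], [-0.79, 0.547, -0.275], [-0.567, -0.824, -0.011]]
force: [0.3, 0.1, -0.2]
opening: 0.505
```

{"op": "arm_command", "data": {"translation": [[0.02,0.08,-0.01],[0.02,0.08,-0.01],[0.02,0.08,-0.01]], "rotation": [[0,0,0.13],[0,0,0.13],[0,0,0.13]], "grip": [1,1,1]}}

```text
time_s: 21.6
position: [0.4532, -0.2793, 0.0874]
tcp_rot: [[-0.211, 0.176, 0.961], [-0.711, 0.647, -0.275], [-0.671, -0.742, -0.011]]
force: [-0.1, 0.5, -0.5]
opening: 0.5
```

Run:
```python
from h import *
s=st(); print(np.array(s['joint_positions'])); R2=Rt(74.3,45)
plan([(tcp_for((.457,-.275,.028),R2),R2,1,20,8)])
c=cap('scene','s7.png'); cv2.imwrite('pics/s7c.png',cv2.resize(c['image'][150:350,250:510],(650,500)))
```

```text
t 21.6 p [ 0.4532 -0.2793  0.0874] F [-0.1454  0.5401 -0.5484] op 0.5003728380259868
[[-0.2113  0.1762  0.9614]
 [-0.7112  0.6471 -0.2749]
 [-0.6705 -0.7418 -0.0114]]
[-59.35    47.7754  91.6386  29.9048  74.9519 -60.0989]
{"translation":[[0.15,0.19,0.01],[0.3,0.37,0.03],[0.45,0.56,0.04]],"rotation":[[0.0,0.0,0.02],[0.0,-0.01,0.03],[0.0,-0.01,0.05]],"grip":[1,1,1]}
  -> [ 0.4565 -0.2768  0.03  ]
```

View pics/s7c.png

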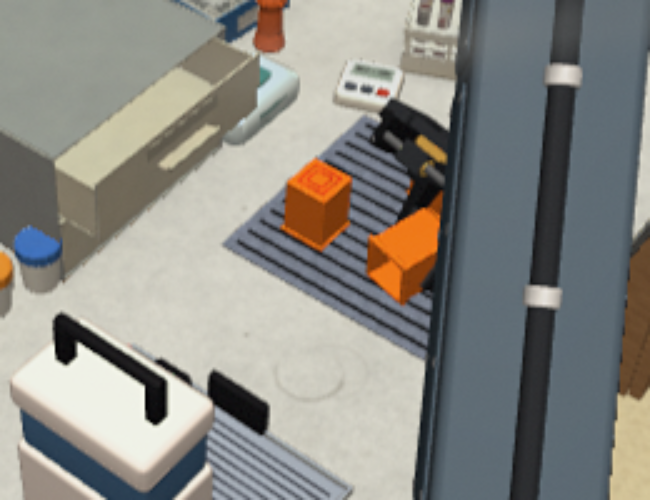

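The scene crop shows cup A held on its side with its mouth towards the dispenser at about (400,265). Cup C stands at (318,205). The turning scheme works, so I lower it, release and regrip.

```bash
cat >> h.py <<'E'
def regrasp(gr,h,adv=.018,zg=.029,start=None):
    """from release at grasp pt gr (pitch45) to regrasp pitch135"""
    d=np.array([np.cos(np.radians(h)),np.sin(np.radians(h)),0]); R2,R1,R3=Rt(h,45),Rt(h,90),Rt(h,135)
    a=tcp_for(gr,R2)-R2[:,1]*.09; g=np.array(gr)+d*adv; g[2]=zg; t=tcp_for(g,R3)
    P=plan([(a,R2,-.5,25,8),(g+[0,0,.13],R1,-.5,40,8),(t-R3[:,1]*.085,R3,-.5,40,8),(t,R3,-.5,25,8)],start); return P
E
python3 - <<'E'
from h import *
R2=Rt(74.3,45); g=(.457,-.275,.027)
regrasp(g,74.3,start=(tcp_for(g,R2),R2))
E
```

```text
{"translation":[[0.0,-0.28,0.0],[0.0,-0.56,0.0],[0.0,-0.84,0.0]],"rotation":[[0.0,0.0,0.0],[0.0,0.0,0.0],[0.0,0.0,0.0]],"grip":[-0.5,-0.5,-0.5]}
{"translation":[[0.0,-0.28,0.0]],"rotation":[[0.0,0.0,0.0]],"grip":[-0.5]}
  -> [ 0.4393 -0.338   0.0925]
{"translation":[[-0.22,0.02,0.0],[-0.44,0.05,0.0],[-0.66,0.07,0.0],[-0.88,0.1,0.0]],"rotation":[[0.0,0.0,-0.13],[0.0,0.0,-0.25],[0.0,0.0,-0.38],[0.0,0.0,-0.5]],"grip":[-0.5,-0.5,-0.5,-0.5]}
{"translation":[[-0.21,-0.09,0.0],[-0.41,-0.18,0.0]],"rotation":[[0.0,0.0,-0.13],[0.0,0.0,-0.25]],"grip":[-0.5,-0.5]}
  -> [ 0.4618 -0.2578  0.159 ]
{"translation":[[-0.13,0.14,0.0],[-0.26,0.28,0.0],[-0.39,0.42,0.0],[-0.52,0.56,0.0],[-0.65,0.71,0.0]],"rotation":[[0.0,0.0,-0.13],[0.0,0.0,-0.25],[0.0,0.0,-0.38],[0.0,0.0,-0.5],[0.0,0.0,-0.62]],"grip":[-0.5,-0.5,-0.5,-0.5,-0.5]}
{"translation":[[-0.19,0.03,0.0]],"rotation":[[0.0,0.0,-0.13]],"grip":[-0.5]}
  -> [ 0.4788 -0.1974  0.0911]
{"translation":[[0.0,0.27,0.0],[0.0,0.53,0.0],[0.0,0.8,0.0]],"rotation":[[0.0,0.0,0.0],[0.0,0.0,0.0],[0.0,0.0,0.0]],"grip":[-0.5,-0.5,-0.5]}
{"translation":[[0.0,0.26,0.0]],"rotation":[[0.0,0.0,0.0]],"grip":[-0.5]}
  -> [ 0.4626 -0.2552  0.0311]
```

{"op": "arm_command", "data": {"translation": [[0.15,0.19,0.01],[0.3,0.37,0.03],[0.45,0.57,0.04],[0.45,0.57,0.04],[0.45,0.57,0.04]], "rotation": [[0,0,0.02],[0,-0.01,0.03],[0,-0.01,0.05],[0,-0.01,0.05],[0,-0.01,0.05]], "grip": [1,1,1,1,1]}}

```text
time_s: 22.15
position: [0.4583, -0.2761, 0.0318]
tcp_rot: [[-0.187, 0.189, 0.964], [-0.68, 0.683, -0.266], [-0.709, -0.705, 0.0]]
force: [-0.1, 0.3, -1.0]
opening: 0.509
```

{"op": "arm_command", "data": {"translation": [[0.03,0.03,0],[0.03,0.03,0],[0.03,0.03,0],[0.03,0.03,0],[0.03,0.03,0]], "rotation": [[0,0,0],[0,0,0],[0,0,0],[0,0,0],[0,0,0]], "grip": [1,0.2,-0.5,-0.5,-0.5]}}

```text
time_s: 22.65
position: [0.458, -0.2773, 0.0277]
tcp_rot: [[-0.188, 0.191, 0.963], [-0.679, 0.683, -0.268], [-0.71, -0.705, 0.001]]
force: [0.9, 0.5, 0.2]
opening: 0.688
```

{"op": "arm_command", "data": {"translation": [[0,-0.28,0],[0,-0.56,0],[0,-0.84,0]], "rotation": [[0,0,0],[0,0,0],[0,0,0]], "grip": [-0.5,-0.5,-0.5]}}

```text
time_s: 22.95
position: [0.4448, -0.3234, 0.0752]
tcp_rot: [[-0.188, 0.191, 0.963], [-0.678, 0.684, -0.268], [-0.71, -0.704, 0.001]]
force: [0.2, 0.2, 0.3]
opening: 0.747
```

{"op": "arm_command", "data": {"translation": [[0,-0.28,0],[-0.22,-0.26,0],[-0.44,-0.23,0],[-0.66,-0.21,0],[-0.88,-0.18,0]], "rotation": [[0,0,0],[0,0,-0.13],[0,0,-0.25],[0,0,-0.38],[0,0,-0.5]], "grip": [-0.5,-0.5,-0.5,-0.5,-0.5]}}

```text
time_s: 23.45
position: [0.4556, -0.2852, 0.1359]
tcp_rot: [[-0.26, 0.072, 0.963], [-0.931, 0.247, -0.269], [-0.258, -0.966, 0.003]]
force: [-0.9, -0.0, 0.9]
opening: 0.752
```

{"op": "arm_command", "data": {"translation": [[-0.21,-0.09,0],[-0.41,-0.18,0],[-0.41,-0.18,0]], "rotation": [[0,0,-0.13],[0,0,-0.25],[0,0,-0.25]], "grip": [-0.5,-0.5,-0.5]}}

```text
time_s: 23.75
position: [0.4636, -0.2536, 0.1592]
tcp_rot: [[-0.262, 0.003, 0.965], [-0.965, 0.002, -0.262], [-0.003, -1.0, 0.002]]
force: [-0.6, 0.3, -0.4]
opening: 0.754
```

Run:
```python
from h import *
st(); h=74.3; R3=Rt(h,135); t=tcp_for((.4619,-.2577,.027),R3)
plan([(t-R3[:,1]*.085,R3,-.5,40,8),(t,R3,-.5,25,8)])
cups(cap('top'),.047)
```

```text
t 23.75 p [ 0.4636 -0.2536  0.1592] F [-0.591   0.3394 -0.3939] op 0.7535648675148492
[[-0.2619  0.0025  0.9651]
 [-0.9651  0.0024 -0.2619]
 [-0.0029 -1.      0.0018]]
{"translation":[[-0.12,0.15,0.0],[-0.24,0.29,0.0],[-0.36,0.44,0.0],[-0.48,0.58,0.0],[-0.6,0.73,0.0]],"rotation":[[0.0,0.0,-0.13],[0.0,0.0,-0.25],[0.0,0.0,-0.38],[0.0,0.0,-0.5],[0.0,0.01,-0.63]],"grip":[-0.5,-0.5,-0.5,-0.5,-0.5]}
{"translation":[[-0.19,0.04,0.0]],"rotation":[[0.0,0.0,-0.12]],"grip":[-0.5]}
  -> [ 0.4792 -0.1975  0.0891]
{"translation":[[0.0,0.27,0.0],[0.0,0.53,0.0],[0.01,0.8,-0.01]],"rotation":[[0.0,0.0,0.0],[0.0,0.0,0.0],[0.0,0.0,0.0]],"grip":[-0.5,-0.5,-0.5]}
{"translation":[[0.0,0.27,0.0]],"rotation":[[0.0,0.0,0.0]],"grip":[-0.5]}
  -> [ 0.4622 -0.256   0.029 ]
cup? 275.0 px [442.7059 275.1765] w [ 0.5176 -0.431   0.047 ] sz 0.044280567688134057 0.04392069021280412 ang 74.26679548809804
cup? 240.5 px [398.  247.5] w [ 0.5888 -0.3199  0.047 ] sz 0.04062834957504438 0.04328451184503672 ang 89.43988552580588
cup? 182.5 px [597.5 195.5] w [ 0.7176 -0.8347  0.047 ] sz 0.03858697634778998 0.039046558860260434 ang 89.46644474896654
cup? 185.0 px [575.  191.5] w [ 0.7286 -0.7775  0.047 ] sz 0.04117319917424617 0.03908862904633337 ang 89.46854897583204
cup? 175.5 px [293.5 183.5] w [ 0.7561 -0.0561  0.047 ] sz 0.03846052347504512 0.03905867843142023 ang 89.47276676629927
```

{"op": "arm_command", "data": {"translation": [[-0.12,0.15,0],[-0.24,0.29,0],[-0.36,0.44,0],[-0.48,0.58,0],[-0.6,0.73,0]], "rotation": [[0,0,-0.13],[0,0,-0.25],[0,0,-0.38],[0,0,-0.5],[0,0.01,-0.63]], "grip": [-0.5,-0.5,-0.5,-0.5,-0.5]}}

```text
time_s: 24.3
position: [0.4744, -0.2158, 0.1011]
tcp_rot: [[-0.232, -0.159, 0.96], [-0.796, -0.537, -0.281], [0.56, -0.829, -0.002]]
force: [-0.9, -0.7, 0.2]
opening: 0.748
```

{"op": "arm_command", "data": {"translation": [[-0.19,0.04,0],[-0.19,0.04,0],[-0.19,0.31,0],[-0.19,0.57,0],[-0.19,0.84,0]], "rotation": [[0,0,-0.12],[0,0,-0.12],[0,0,-0.12],[0,0,-0.12],[0,0,-0.12]], "grip": [-0.5,-0.5,-0.5,-0.5,-0.5]}}

```text
time_s: 24.8
position: [0.4669, -0.24, 0.0367]
tcp_rot: [[-0.209, -0.187, 0.96], [-0.726, -0.628, -0.28], [0.655, -0.756, -0.004]]
force: [-0.3, 0.2, 0.1]
opening: 0.747
```

Run:
```python
from h import *
st(); h=74.3; R3=Rt(h,135); t=tcp_for((.4619,-.2577,.027),R3)
plan([(t,R3,-.5,25,8)])
```

```text
t 24.8 p [ 0.4669 -0.24    0.0367] F [-0.3253  0.178   0.091 ] op 0.7466774905308641
[[-0.2093 -0.1866  0.9599]
 [-0.7263 -0.6276 -0.2804]
 [ 0.6548 -0.7558 -0.0041]]
{"translation":[[0.09,0.21,0.0]],"rotation":[[0.01,0.0,-0.07]],"grip":[-0.5]}
  -> [ 0.4623 -0.2557  0.0288]
```

{"op": "arm_command", "data": {"translation": [[0.09,0.21,0],[0.09,0.21,0],[0.09,0.21,0]], "rotation": [[0,0,-0.07],[0,0,-0.07],[0,0,-0.07]], "grip": [-0.5,-0.5,-0.5]}}

```text
time_s: 25.1
position: [0.462, -0.2547, 0.029]
tcp_rot: [[-0.195, -0.202, 0.96], [-0.679, -0.679, -0.281], [0.708, -0.706, -0.005]]
force: [0.5, -0.4, 0.4]
opening: 0.749
```

{"op": "arm_command", "data": {"translation": [[0,0,0],[0,0,0],[0,0,0],[0,0,0]], "rotation": [[0,0,0],[0,0,0],[0,0,0],[0,0,0]], "grip": [1,1,1,1]}}

```text
time_s: 25.5
position: [0.4632, -0.2535, 0.0299]
tcp_rot: [[-0.193, -0.198, 0.961], [-0.678, -0.681, -0.277], [0.709, -0.705, -0.003]]
force: [0.3, 1.2, 1.2]
opening: 0.505
```

Run:
```python
from h import *
s=st(); P=np.array(s['position']); R=np.array(s['tcp_rot'])
h=82
plan([(P+[0,0,.09],None,1,30,8),((.455,-.21,.175),Rt(h,90),1,30,8),((.437,-.13,.17),Rt(89,45),1,30,8),(tcp_for((.429,-.055,.10),Rt(89,45)),Rt(89,45),1,30,8)])
```

```text
t 25.5 p [ 0.4632 -0.2535  0.0299] F [0.3274 1.1955 1.1545] op 0.5049211618890601
[[-0.1934 -0.1982  0.9609]
 [-0.6778 -0.6811 -0.2769]
 [ 0.7094 -0.7048 -0.0026]]
{"translation":[[0.27,-0.26,0.0],[0.53,-0.53,0.0],[0.8,-0.79,0.0]],"rotation":[[0.0,0.0,0.0],[0.0,0.0,0.0],[0.0,0.0,0.0]],"grip":[1,1,1]}
  -> [ 0.4634 -0.2538  0.1199]
{"translation":[[0.02,-0.14,-0.04],[0.05,-0.28,-0.08],[0.07,-0.42,-0.13],[0.09,-0.56,-0.17],[0.12,-0.7,-0.21]],"rotation":[[0.01,-0.02,0.13],[0.02,-0.04,0.25],[0.03,-0.06,0.38],[0.04,-0.08,0.5],[0.05,-0.11,0.63]],"grip":[1,1,1,1,1]}
{"translation":[[-0.07,-0.12,-0.03]],"rotation":[[0.01,-0.02,0.12]],"grip":[1]}
  -> [ 0.4552 -0.2104  0.175 ]
{"translation":[[-0.16,0.01,-0.06],[-0.32,0.02,-0.12],[-0.48,0.03,-0.18],[-0.64,0.04,-0.24],[-0.8,0.05,-0.3]],"rotation":[[-0.01,-0.02,0.13],[-0.02,-0.04,0.25],[-0.02,-0.05,0.38],[-0.03,-0.07,0.5],[-0.04,-0.09,0.63]],"grip":[1,1,1,1,1]}
{"translation":[[-0.13,0.11,-0.04]],"rotation":[[-0.01,-0.02,0.12]],"grip":[1]}
  -> [ 0.4373 -0.1301  0.1703]
{"translation":[[-0.01,0.31,-0.03],[-0.02,0.62,-0.06],[-0.03,0.93,-0.09]],"rotation":[[0.0,0.0,0.0],[0.0,0.0,0.0],[0.0,0.0,0.0]],"grip":[1,1,1]}
{"translation":[[-0.01,0.32,-0.02]],"rotation":[[0.0,0.0,0.0]],"grip":[1]}
  -> [ 0.4293 -0.0571  0.1018]
```

{"op": "arm_command", "data": {"translation": [[0,0,0],[0.27,-0.26,0],[0.53,-0.53,0],[0.8,-0.79,0],[0.8,-0.79,0]], "rotation": [[0,0,0],[0,0,0],[0,0,0],[0,0,0],[0,0,0]], "grip": [1,1,1,1,1]}}

```text
time_s: 26.0
position: [0.4643, -0.2542, 0.1223]
tcp_rot: [[-0.197, -0.195, 0.961], [-0.676, -0.682, -0.277], [0.71, -0.704, 0.002]]
force: [-0.2, 0.4, -0.8]
opening: 0.503
```

{"op": "arm_command", "data": {"translation": [[0.02,-0.14,-0.04],[0.05,-0.28,-0.08],[0.07,-0.42,-0.13],[0.09,-0.56,-0.17],[0.12,-0.7,-0.21]], "rotation": [[0.01,-0.02,0.13],[0.02,-0.04,0.25],[0.03,-0.06,0.38],[0.04,-0.08,0.5],[0.05,-0.11,0.63]], "grip": [1,1,1,1,1]}}

```text
time_s: 26.5
position: [0.4546, -0.2184, 0.1623]
tcp_rot: [[-0.163, -0.043, 0.986], [-0.972, -0.163, -0.168], [0.168, -0.986, -0.015]]
force: [-0.9, -0.1, -0.5]
opening: 0.502
```

{"op": "arm_command", "data": {"translation": [[-0.07,-0.12,-0.03],[-0.07,-0.12,-0.03]], "rotation": [[0.01,-0.02,0.12],[0.01,-0.02,0.12]], "grip": [1,1]}}

```text
time_s: 26.7
position: [0.4542, -0.2141, 0.1717]
tcp_rot: [[-0.152, -0.012, 0.988], [-0.987, -0.048, -0.152], [0.049, -0.999, -0.004]]
force: [-0.4, -0.3, -1.5]
opening: 0.505
```

{"op": "arm_command", "data": {"translation": [[-0.16,0.01,-0.06],[-0.32,0.02,-0.12],[-0.48,0.03,-0.18],[-0.64,0.04,-0.24],[-0.8,0.05,-0.3]], "rotation": [[-0.01,-0.02,0.13],[-0.02,-0.04,0.25],[-0.02,-0.05,0.38],[-0.03,-0.07,0.5],[-0.04,-0.09,0.63]], "grip": [1,1,1,1,1]}}

```text
time_s: 27.2
position: [0.4386, -0.1444, 0.1631]
tcp_rot: [[-0.053, 0.006, 0.999], [-0.815, 0.578, -0.047], [-0.577, -0.816, -0.026]]
force: [0.1, -0.4, -0.7]
opening: 0.5
```

{"op": "arm_command", "data": {"translation": [[-0.13,0.11,-0.04],[-0.13,0.11,-0.04],[-0.13,0.11,-0.04]], "rotation": [[-0.01,-0.02,0.12],[-0.01,-0.02,0.12],[-0.01,-0.02,0.12]], "grip": [1,1,1]}}

```text
time_s: 27.5
position: [0.4364, -0.1313, 0.1616]
tcp_rot: [[-0.032, 0.001, 0.999], [-0.74, 0.672, -0.025], [-0.672, -0.74, -0.021]]
force: [0.1, -0.4, -0.8]
opening: 0.502
```

Run:
```python
from h import *
s=st(); print(np.array(s['joint_positions']))
R=Rt(89,45)
plan([(tcp_for((.429,-.055,.10),R),R,1,30,8),(tcp_for((.429,-.055,.052),R),R,1,20,8)])
c=cap('scene','s8.png'); cv2.imwrite('pics/s8c.png',cv2.resize(c['image'][190:390,230:490],(650,500)))
```

```text
t 27.5 p [ 0.4364 -0.1313  0.1616] F [ 0.0622 -0.4021 -0.8186] op 0.5021294799736165
[[-0.0323  0.0012  0.9995]
 [-0.7397  0.6724 -0.0247]
 [-0.6721 -0.7401 -0.0208]]
[-48.2504  37.4671 101.2207  27.4195  76.9807 -61.3474]
{"translation":[[-0.05,0.29,-0.03],[-0.09,0.59,-0.05],[-0.14,0.88,-0.08]],"rotation":[[0.0,0.0,0.01],[0.0,-0.01,0.02],[0.01,-0.01,0.03]],"grip":[1,1,1]}
{"translation":[[-0.03,0.29,-0.02]],"rotation":[[0.0,-0.01,0.02]],"grip":[1]}
  -> [ 0.4292 -0.0576  0.1021]
{"translation":[[0.14,0.14,0.0],[0.28,0.28,0.0],[0.42,0.43,0.0]],"rotation":[[0.0,0.0,0.0],[0.0,0.0,0.0],[0.0,0.0,0.0]],"grip":[1,1,1]}
  -> [ 0.4293 -0.0569  0.054 ]
```

View pics/s8c.png

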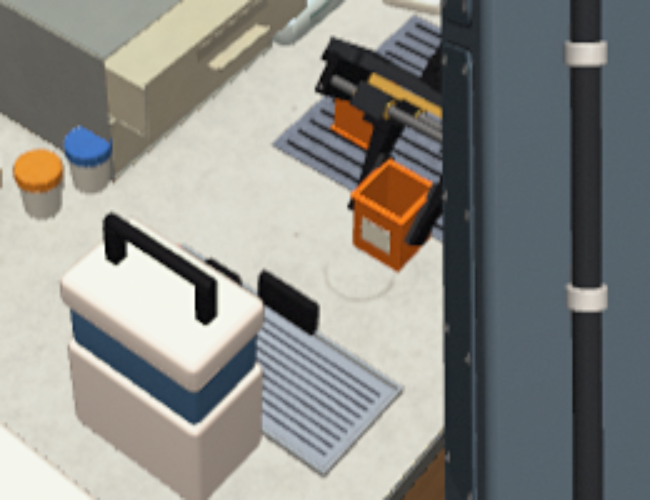

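Cup A hangs mouth-up from the fingers at about (395,215) in the crop, with the tray clear below it. Now I place it.

{"op": "arm_command", "data": {"translation": [[-0.05,0.29,-0.03],[-0.09,0.59,-0.05],[-0.14,0.88,-0.08]], "rotation": [[0,0,0.01],[0,-0.01,0.02],[0.01,-0.01,0.03]], "grip": [1,1,1]}}

```text
time_s: 27.85
position: [0.4319, -0.0754, 0.1186]
tcp_rot: [[-0.017, 0.016, 1.0], [-0.721, 0.693, -0.023], [-0.693, -0.721, 0.0]]
force: [-0.1, 0.2, -0.4]
opening: 0.502
```

{"op": "arm_command", "data": {"translation": [[-0.03,0.29,-0.02],[0.11,0.43,-0.02],[0.25,0.57,-0.02],[0.37,0.7,-0.02],[0.37,0.7,-0.02]], "rotation": [[0,-0.01,0.02],[0,-0.01,0.02],[0,-0.01,0.02],[0,-0.01,0.02],[0,-0.01,0.02]], "grip": [1,1,1,1,1]}}

```text
time_s: 28.35
position: [0.4302, -0.0578, 0.057]
tcp_rot: [[-0.007, 0.015, 1.0], [-0.703, 0.711, -0.016], [-0.711, -0.703, 0.005]]
force: [-0.0, 0.5, -0.1]
opening: 0.507
```

{"op": "arm_command", "data": {"translation": [[0,0,0],[0.02,0.02,0],[0.02,0.02,0]], "rotation": [[0,0,0],[0,0,0],[0,0,0]], "grip": [1,1,1]}}

```text
time_s: 28.65
position: [0.4305, -0.0583, 0.0559]
tcp_rot: [[-0.007, 0.017, 1.0], [-0.703, 0.711, -0.017], [-0.711, -0.703, 0.007]]
force: [0.6, 0.1, 0.5]
opening: 0.504
```

Run:
```python
from h import *
st()
```

```text
t 28.65 p [ 0.4305 -0.0583  0.0559] F [0.6451 0.1364 0.49  ] op 0.5036575882199276
[[-0.0066  0.0172  0.9998]
 [-0.7034  0.7105 -0.0169]
 [-0.7107 -0.7034  0.0074]]
```

{"op": "arm_command", "data": {"translation": [[0.02,0.02,0],[0.035,0.035,0],[0.035,0.035,0]], "rotation": [[0,0,0],[0,0,0],[0,0,0]], "grip": [1,1,1]}}

```text
time_s: 28.95
position: [0.4303, -0.0581, 0.0515]
tcp_rot: [[-0.007, 0.017, 1.0], [-0.703, 0.711, -0.017], [-0.711, -0.703, 0.007]]
force: [0.5, -0.2, 0.1]
opening: 0.504
```

{"op": "arm_command", "data": {"translation": [[0.02,0.02,0],[0.02,0.02,0],[0.02,0.02,0]], "rotation": [[0,0,0],[0,0,0],[0,0,0]], "grip": [1,1,1]}}

```text
time_s: 29.25
position: [0.4303, -0.058, 0.0493]
tcp_rot: [[-0.007, 0.017, 1.0], [-0.703, 0.711, -0.017], [-0.712, -0.703, 0.007]]
force: [-0.2, 0.2, -0.3]
opening: 0.506
```

{"op": "arm_command", "data": {"translation": [[0.02,0.02,0],[0.02,0.02,0],[0.02,0.02,0]], "rotation": [[0,0,0],[0,0,0],[0,0,0]], "grip": [1,1,1]}}

```text
time_s: 29.55
position: [0.4304, -0.058, 0.0471]
tcp_rot: [[-0.007, 0.017, 1.0], [-0.703, 0.711, -0.017], [-0.711, -0.703, 0.007]]
force: [-0.0, -0.4, 0.3]
opening: 0.505
```

{"op": "arm_command", "data": {"translation": [[0.015,0.015,0],[0.015,0.015,0],[0.015,0.015,0]], "rotation": [[0,0,0],[0,0,0],[0,0,0]], "grip": [1,1,1]}}

```text
time_s: 29.85
position: [0.4306, -0.0578, 0.0468]
tcp_rot: [[-0.007, 0.018, 1.0], [-0.701, 0.713, -0.017], [-0.713, -0.701, 0.007]]
force: [0.5, -2.6, 9.6]
opening: 0.502
```

{"op": "arm_command", "data": {"translation": [[0,0,0],[0,0,0],[0,0,0],[0,0,0]], "rotation": [[0,0,0],[0,0,0],[0,0,0],[0,0,0]], "grip": [0.2,-0.4,-0.4,-0.4]}}

```text
time_s: 30.25
position: [0.4303, -0.0579, 0.0452]
tcp_rot: [[-0.007, 0.016, 1.0], [-0.703, 0.711, -0.017], [-0.711, -0.703, 0.007]]
force: [-0.3, -0.1, 0.6]
opening: 0.663
```

{"op": "arm_command", "data": {"translation": [[0,-0.25,0],[0,-0.5,0],[0,-0.75,0],[0,-1,0]], "rotation": [[0,0,0],[0,0,0],[0,0,0],[0,0,0]], "grip": [-0.4,-0.4,-0.4,-0.4]}}

```text
time_s: 30.65
position: [0.4288, -0.1152, 0.1019]
tcp_rot: [[-0.007, 0.016, 1.0], [-0.702, 0.712, -0.017], [-0.712, -0.702, 0.006]]
force: [0.2, -1.1, 0.1]
opening: 0.702
```

{"op": "arm_command", "data": {"translation": [[-0.2,-0.35,0],[-0.3,-0.8,0],[-0.3,-0.8,0]], "rotation": [[0,0,0],[0,0,0],[0,0,0]], "grip": [-1,-1,-1]}}

```text
time_s: 30.95
position: [0.4299, -0.1468, 0.1657]
tcp_rot: [[-0.004, 0.022, 1.0], [-0.707, 0.707, -0.019], [-0.707, -0.707, 0.012]]
force: [0.5, -0.2, -1.1]
opening: 0.892
```

Run:
```python
from h import *
s=st(); print(np.array(s['joint_positions']))
ct=cap('top','t9.png'); cups(ct)
cv2.imwrite('pics/t9c.png',cv2.resize(ct['image'][225:345,230:470],(800,400),interpolation=cv2.INTER_CUBIC))
```

```text
t 30.95 p [ 0.4299 -0.1468  0.1657] F [ 0.459  -0.1578 -1.0592] op 0.8921783054022528
[[-0.0044  0.0219  0.9998]
 [-0.7074  0.7066 -0.0186]
 [-0.7068 -0.7073  0.0124]]
[-51.0189  38.2455 100.5286  27.9743  79.6872 -65.0717]
cup? 313.5 px [293. 311.] w [ 0.4321 -0.054   0.065 ] sz 0.04450019320790943 0.044143002735448446 ang 89.4077528338349
cup? 242.0 px [442.7941 274.8235] w [ 0.5177 -0.4271  0.065 ] sz 0.041874756853758466 0.04333461791360832 ang 74.26674535175098
cup? 266.5 px [398.  247.5] w [ 0.5871 -0.3172  0.065 ] sz 0.040086209865203545 0.04270692863189327 ang 89.43988552580585
cup? 185.5 px [597.3846 195.9231] w [ 0.7131 -0.8248  0.065 ] sz 0.04067132623814478 0.04000345692849669 ang 54.15815431925381
cup? 186.0 px [575.  191.5] w [ 0.725  -0.7687  0.065 ] sz 0.040623789058230615 0.038567035178236064 ang 89.46854897583212
cup? 175.5 px [293.5 183.5] w [ 0.7521 -0.0569  0.065 ] sz 0.037947310970594894 0.038537484220652195 ang 89.47276676629949
```

View pics/t9c.png

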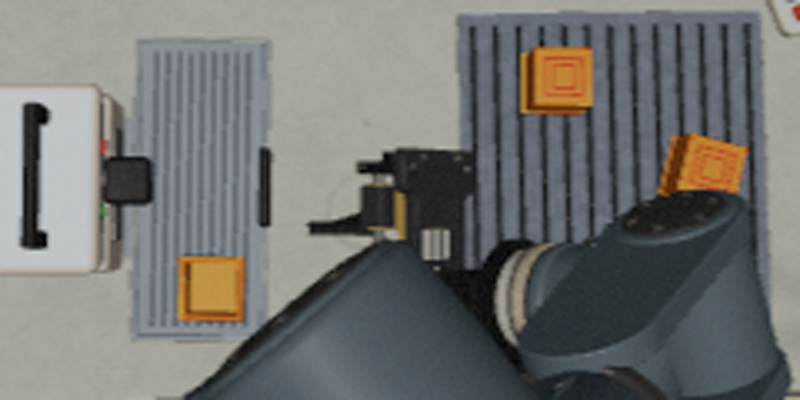

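Cup A stands mouth-up in the tray at (212,288) in the crop, world (0.432,-0.054). B and C are unmoved. Next is cup B.

Run:
```python
from h import *
h=76; R=Rt(h,135); t=tcp_for((.5157,-.4315,.039),R)
plan([((.47,-.25,.23),Rt(80,90),-1,40,8.2),((.54,-.35,.20),Rt(h,105),-1,45,8.2),(t-R[:,1]*.10,R,-1,40,8.2)])
```

```text
{"translation":[[0.06,-0.25,0.09],[0.11,-0.5,0.18],[0.17,-0.75,0.27],[0.23,-1.0,0.36]],"rotation":[[0.01,0.02,-0.13],[0.02,0.05,-0.25],[0.03,0.07,-0.38],[0.03,0.1,-0.5]],"grip":[-1,-1,-1,-1]}
{"translation":[[0.16,-0.19,0.11],[0.32,-0.37,0.22]],"rotation":[[0.01,0.02,-0.13],[0.02,0.05,-0.25]],"grip":[-1,-1]}
  -> [ 0.4699 -0.2497  0.2298]
{"translation":[[0.36,0.12,0.36],[0.72,0.25,0.72]],"rotation":[[0.0,0.02,-0.08],[0.0,0.04,-0.17]],"grip":[-1,-1]}
{"translation":[[0.32,0.18,0.38]],"rotation":[[-0.01,0.02,-0.08]],"grip":[-1]}
  -> [ 0.54   -0.3502  0.2001]
{"translation":[[-0.04,0.28,-0.01],[-0.07,0.55,-0.02],[-0.11,0.83,-0.03]],"rotation":[[0.0,0.0,-0.13],[0.0,0.0,-0.25],[0.0,0.0,-0.38]],"grip":[-1,-1,-1]}
{"translation":[[-0.13,0.24,-0.02]],"rotation":[[0.0,0.0,-0.12]],"grip":[-1]}
  -> [ 0.5329 -0.361   0.1121]
```

{"op": "arm_command", "data": {"translation": [[0.06,-0.25,0.09],[0.11,-0.5,0.18],[0.17,-0.75,0.27],[0.23,-1,0.36]], "rotation": [[0.01,0.02,-0.13],[0.02,0.05,-0.25],[0.03,0.07,-0.38],[0.03,0.1,-0.5]], "grip": [-1,-1,-1,-1]}}

```text
time_s: 31.4
position: [0.4547, -0.2133, 0.2064]
tcp_rot: [[-0.124, 0.012, 0.992], [-0.958, 0.261, -0.122], [-0.26, -0.965, -0.021]]
force: [0.2, 0.8, 0.1]
opening: 1.001
```

{"op": "arm_command", "data": {"translation": [[0.16,-0.19,0.11],[0.32,-0.37,0.22]], "rotation": [[0.01,0.02,-0.13],[0.02,0.05,-0.25]], "grip": [-1,-1]}}

```text
time_s: 31.6
position: [0.4691, -0.2478, 0.228]
tcp_rot: [[-0.176, -0.006, 0.984], [-0.984, 0.002, -0.176], [-0.001, -1.0, -0.006]]
force: [-0.5, 0.3, 0.1]
opening: 1.001
```

{"op": "arm_command", "data": {"translation": [[0.36,0.12,0.36],[0.72,0.25,0.72]], "rotation": [[0,0.02,-0.08],[0,0.04,-0.17]], "grip": [-1,-1]}}

```text
time_s: 31.8
position: [0.5162, -0.3145, 0.2074]
tcp_rot: [[-0.212, -0.04, 0.977], [-0.961, -0.172, -0.215], [0.176, -0.984, -0.002]]
force: [-0.4, -0.8, -0.3]
opening: 1.001
```

{"op": "arm_command", "data": {"translation": [[0.32,0.18,0.38],[0.32,0.18,0.38]], "rotation": [[-0.01,0.02,-0.08],[-0.01,0.02,-0.08]], "grip": [-1,-1]}}

```text
time_s: 32.0
position: [0.5416, -0.349, 0.1939]
tcp_rot: [[-0.226, -0.069, 0.972], [-0.94, -0.245, -0.236], [0.255, -0.967, -0.01]]
force: [-0.2, 1.4, 0.2]
opening: 1.001
```

{"op": "arm_command", "data": {"translation": [[-0.04,0.28,-0.01],[-0.07,0.55,-0.02],[-0.11,0.83,-0.03]], "rotation": [[0,0,-0.13],[0,0,-0.25],[0,0,-0.38]], "grip": [-1,-1,-1]}}

```text
time_s: 32.3
position: [0.5333, -0.355, 0.1317]
tcp_rot: [[-0.184, -0.152, 0.971], [-0.774, -0.586, -0.238], [0.605, -0.796, -0.01]]
force: [-1.4, -1.0, -0.0]
opening: 0.995
```

{"op": "arm_command", "data": {"translation": [[-0.13,0.24,-0.02],[-0.13,0.24,-0.02],[-0.13,0.24,-0.02],[-0.13,0.24,-0.02]], "rotation": [[0,0,-0.12],[0,0,-0.12],[0,0,-0.12],[0,0,-0.12]], "grip": [-1,-1,-1,-1]}}

```text
time_s: 32.7
position: [0.5325, -0.3596, 0.1132]
tcp_rot: [[-0.168, -0.172, 0.971], [-0.697, -0.676, -0.24], [0.697, -0.717, -0.006]]
force: [0.7, 0.5, -0.8]
opening: 0.999
```

Run:
```python
from h import *
s=st(); h=76; R=Rt(h,135); t=tcp_for((.5157,-.4315,.039),R)
plan([(t,R,-1,25,8)])
R1=Rt(h,90);R2=Rt(h,45)
print('after grip'); P=plan([(t+[0,0,.07],R,1,35,8),((.49,-.34,.15),R1,1,35,8.2),(tcp_for((.457,-.275,.09),R2),R2,1,35,8.2)],(t,R))
cups(cap('top'))
```

```text
t 32.7 p [ 0.5325 -0.3596  0.1132] F [ 0.7386  0.5333 -0.7934] op 0.9988693932409538
[[-0.168  -0.172   0.9707]
 [-0.6966 -0.676  -0.2403]
 [ 0.6975 -0.7166 -0.0063]]
{"translation":[[0.0,0.25,0.0],[0.01,0.51,0.01],[0.01,0.76,0.01]],"rotation":[[0.0,0.0,0.0],[0.0,0.0,-0.01],[0.0,0.0,-0.01]],"grip":[-1,-1,-1]}
{"translation":[[0.0,0.26,0.0],[0.0,0.51,0.01]],"rotation":[[0.0,0.0,0.0],[0.0,0.01,0.0]],"grip":[-1,-1]}
  -> [ 0.5164 -0.4295  0.0413]
after grip
{"translation":[[0.31,-0.31,0.0],[0.62,-0.62,0.0]],"rotation":[[0.0,0.0,0.0],[0.0,0.0,0.0]],"grip":[1,1]}
  -> [ 0.5162 -0.4294  0.1113]
{"translation":[[-0.06,-0.18,-0.1],[-0.12,-0.35,-0.2],[-0.18,-0.53,-0.29],[-0.25,-0.7,-0.39],[-0.31,-0.88,-0.49]],"rotation":[[0.0,0.0,0.12],[0.0,0.0,0.25],[0.0,0.0,0.37],[0.0,0.0,0.5],[0.0,0.0,0.62]],"grip":[1,1,1,1,1]}
{"translation":[[-0.15,-0.1,-0.1]],"rotation":[[0.0,0.0,0.13]],"grip":[1]}
  -> [ 0.4898 -0.3401  0.1498]
{"translation":[[-0.11,0.12,-0.1],[-0.22,0.24,-0.2],[-0.33,0.36,-0.3],[-0.44,0.48,-0.4],[-0.55,0.6,-0.5]],"rotation":[[0.0,0.0,0.12],[0.0,0.0,0.25],[0.0,0.0,0.37],[0.0,0.0,0.5],[0.0,0.0,0.62]],"grip":[1,1,1,1,1]}
{"translation":[[-0.02,0.17,-0.1]],"rotation":[[0.0,0.0,0.13]],"grip":[1]}
  -> [ 0.4562 -0.2766  0.0919]
cup? 276.0 px [442.7059 275.1765] w [ 0.5168 -0.4269  0.065 ] sz 0.043689693228080174 0.04333461791360832 ang 74.26679548809817
cup? 186.5 px [597.3846 195.9231] w [ 0.7131 -0.8248  0.065 ] sz 0.04067132623814478 0.04000345692849669 ang 54.15815431925381
cup? 187.5 px [575.  191.5] w [ 0.725  -0.7687  0.065 ] sz 0.040623789058230615 0.038567035178236064 ang 89.46854897583212
cup? 176.5 px [293.5 183.5] w [ 0.7521 -0.0569  0.065 ] sz 0.037947310970594894 0.038537484220652195 ang 89.47276676629949
```

{"op": "arm_command", "data": {"translation": [[0,0.25,0],[0.01,0.51,0.01],[0.01,0.76,0.01],[0.01,0.76,0.01]], "rotation": [[0,0,0],[0,0,-0.01],[0,0,-0.01],[0,0,-0.01]], "grip": [-1,-1,-1,-1]}}

```text
time_s: 33.15
position: [0.5211, -0.4031, 0.0694]
tcp_rot: [[-0.168, -0.177, 0.97], [-0.689, -0.683, -0.244], [0.705, -0.709, -0.007]]
force: [-1.1, -0.5, 0.2]
opening: 1.004
```

{"op": "arm_command", "data": {"translation": [[0,0.26,0],[0,0.53,0.01],[0,0.53,0.01],[0,0.53,0.01],[0,0.53,0.01]], "rotation": [[0,0,0],[0,0.01,0],[0,0.01,0],[0,0.01,0],[0,0.01,0]], "grip": [-1,-1,1,1,1]}}

```text
time_s: 33.65
position: [0.5163, -0.4297, 0.0402]
tcp_rot: [[-0.175, -0.173, 0.969], [-0.686, -0.684, -0.246], [0.706, -0.708, 0.001]]
force: [-0.0, -0.2, -0.4]
opening: 0.812
```

{"op": "arm_command", "data": {"translation": [[0,0,0],[0,0,0],[0,0,0],[0,0,0],[0,0,0]], "rotation": [[0,0,0],[0,0,0],[0,0,0],[0,0,0],[0,0,0]], "grip": [1,1,1,1,1]}}

```text
time_s: 34.15
position: [0.5157, -0.4296, 0.0388]
tcp_rot: [[-0.174, -0.175, 0.969], [-0.687, -0.684, -0.246], [0.706, -0.708, -0.001]]
force: [0.2, 2.4, 2.6]
opening: 0.506
```

{"op": "arm_command", "data": {"translation": [[0.31,-0.31,0],[0.62,-0.62,0],[0.62,-0.62,0]], "rotation": [[0,0,0],[0,0,0],[0,0,0]], "grip": [1,1,1]}}

```text
time_s: 34.45
position: [0.5177, -0.4316, 0.1134]
tcp_rot: [[-0.178, -0.17, 0.969], [-0.683, -0.687, -0.246], [0.708, -0.706, 0.006]]
force: [0.3, -0.1, -0.0]
opening: 0.502
```

{"op": "arm_command", "data": {"translation": [[-0.06,-0.18,-0.1],[-0.12,-0.35,-0.2],[-0.18,-0.53,-0.29],[-0.25,-0.7,-0.39],[-0.31,-0.88,-0.49]], "rotation": [[0,0,0.12],[0,0,0.25],[0,0,0.37],[0,0,0.5],[0,0,0.62]], "grip": [1,1,1,1,1]}}

```text
time_s: 34.95
position: [0.4941, -0.3544, 0.1412]
tcp_rot: [[-0.244, -0.032, 0.969], [-0.961, -0.124, -0.247], [0.128, -0.992, -0.0]]
force: [-0.3, -0.1, -1.1]
opening: 0.505
```

{"op": "arm_command", "data": {"translation": [[-0.15,-0.1,-0.1],[-0.15,-0.1,-0.1]], "rotation": [[0,0,0.13],[0,0,0.13]], "grip": [1,1]}}

```text
time_s: 35.15
position: [0.4887, -0.3427, 0.1478]
tcp_rot: [[-0.251, 0.0, 0.968], [-0.968, 0.002, -0.251], [-0.002, -1.0, -0.0]]
force: [0.5, -0.0, 0.1]
opening: 0.506
```

{"op": "arm_command", "data": {"translation": [[-0.11,0.12,-0.1],[-0.22,0.24,-0.2],[-0.33,0.36,-0.3],[-0.44,0.48,-0.4],[-0.55,0.6,-0.5]], "rotation": [[0,0,0.12],[0,0,0.25],[0,0,0.37],[0,0,0.5],[0,0,0.62]], "grip": [1,1,1,1,1]}}

```text
time_s: 35.65
position: [0.461, -0.2879, 0.098]
tcp_rot: [[-0.198, 0.146, 0.969], [-0.769, 0.589, -0.247], [-0.607, -0.795, -0.004]]
force: [-0.3, -0.3, -0.8]
opening: 0.503
```

{"op": "arm_command", "data": {"translation": [[-0.02,0.17,-0.1],[-0.02,0.17,-0.1],[-0.02,0.17,-0.1],[-0.02,0.17,-0.1]], "rotation": [[0,0,0.13],[0,0,0.13],[0,0,0.13],[0,0,0.13]], "grip": [1,1,1,1]}}

```text
time_s: 36.05
position: [0.4569, -0.2767, 0.09]
tcp_rot: [[-0.175, 0.172, 0.969], [-0.686, 0.685, -0.245], [-0.706, -0.708, -0.001]]
force: [-0.3, 0.5, -1.1]
opening: 0.505
```

Run:
```python
from h import *
s=st(); h=76; R2=Rt(h,45); g=(.457,-.275,.0265)
plan([(tcp_for(g,R2),R2,1,20,8)])
print('rg'); regrasp(g,h,start=(tcp_for(g,R2),R2))
```

```text
t 36.05 p [ 0.4569 -0.2767  0.09  ] F [-0.2689  0.461  -1.0602] op 0.505471645466418
[[-0.1746  0.1725  0.9694]
 [-0.6864  0.6846 -0.2454]
 [-0.706  -0.7082 -0.0012]]
{"translation":[[0.14,0.13,0.0],[0.27,0.27,0.0],[0.41,0.4,0.0],[0.55,0.54,0.0]],"rotation":[[0.0,0.0,0.0],[0.0,0.0,0.0],[0.0,0.0,0.0],[0.0,0.0,0.0]],"grip":[1,1,1,1]}
  -> [ 0.4566 -0.2773  0.0284]
rg
{"translation":[[0.0,-0.28,0.0],[0.0,-0.56,0.0],[0.0,-0.84,0.0]],"rotation":[[0.0,0.0,0.0],[0.0,0.0,0.0],[0.0,0.0,0.0]],"grip":[-0.5,-0.5,-0.5]}
{"translation":[[0.0,-0.28,0.0]],"rotation":[[0.0,0.0,0.0]],"grip":[-0.5]}
  -> [ 0.4412 -0.3385  0.092 ]
{"translation":[[-0.22,0.02,0.0],[-0.44,0.05,0.0],[-0.67,0.07,0.0],[-0.89,0.1,0.0]],"rotation":[[0.0,0.0,-0.12],[0.0,0.0,-0.25],[0.0,0.0,-0.38],[0.0,0.0,-0.5]],"grip":[-0.5,-0.5,-0.5,-0.5]}
{"translation":[[-0.2,-0.09,0.0],[-0.4,-0.18,0.0]],"rotation":[[0.0,0.0,-0.13],[0.0,0.0,-0.25]],"grip":[-0.5,-0.5]}
  -> [ 0.4613 -0.2578  0.1589]
{"translation":[[-0.13,0.14,0.0],[-0.26,0.28,0.0],[-0.39,0.42,0.0],[-0.52,0.56,0.0],[-0.65,0.7,0.0]],"rotation":[[0.0,0.0,-0.12],[0.0,0.0,-0.25],[0.0,0.0,-0.37],[0.0,0.0,-0.5],[0.0,0.0,-0.62]],"grip":[-0.5,-0.5,-0.5,-0.5,-0.5]}
{"translation":[[-0.19,0.04,0.0]],"rotation":[[0.0,0.0,-0.13]],"grip":[-0.5]}
  -> [ 0.4763 -0.1975  0.0911]
{"translation":[[0.0,0.26,0.0],[0.0,0.53,0.0],[0.0,0.79,0.0]],"rotation":[[0.0,0.0,0.0],[0.0,0.0,0.0],[0.0,0.0,0.0]],"grip":[-0.5,-0.5,-0.5]}
{"translation":[[0.0,0.27,0.0]],"rotation":[[0.0,0.0,0.0]],"grip":[-0.5]}
  -> [ 0.4618 -0.2557  0.0312]
```

{"op": "arm_command", "data": {"translation": [[0.14,0.13,0],[0.27,0.27,0],[0.41,0.4,0],[0.55,0.54,0],[0.55,0.54,0]], "rotation": [[0,0,0],[0,0,0],[0,0,0],[0,0,0],[0,0,0]], "grip": [1,1,1,1,1]}}

```text
time_s: 36.55
position: [0.4561, -0.2771, 0.0262]
tcp_rot: [[-0.176, 0.174, 0.969], [-0.682, 0.688, -0.248], [-0.71, -0.704, -0.002]]
force: [0.3, -1.0, 0.9]
opening: 0.504
```

{"op": "arm_command", "data": {"translation": [[0,0,0],[0,0,0],[0,0,0],[0,0,0],[0,0,0]], "rotation": [[0,0,0],[0,0,0],[0,0,0],[0,0,0],[0,0,0]], "grip": [1,0.2,-0.5,-0.5,-0.5]}}

```text
time_s: 37.05
position: [0.4562, -0.2773, 0.0282]
tcp_rot: [[-0.175, 0.174, 0.969], [-0.684, 0.687, -0.247], [-0.708, -0.706, -0.001]]
force: [0.2, -0.2, -0.4]
opening: 0.688
```

{"op": "arm_command", "data": {"translation": [[0,-0.28,0],[0,-0.56,0],[0,-0.84,0]], "rotation": [[0,0,0],[0,0,0],[0,0,0]], "grip": [-0.5,-0.5,-0.5]}}

```text
time_s: 37.35
position: [0.4443, -0.3237, 0.0761]
tcp_rot: [[-0.175, 0.174, 0.969], [-0.684, 0.687, -0.246], [-0.709, -0.705, -0.001]]
force: [-0.1, -0.2, 0.5]
opening: 0.746
```

{"op": "arm_command", "data": {"translation": [[0,-0.28,0],[-0.22,-0.26,0],[-0.44,-0.23,0],[-0.67,-0.21,0],[-0.89,-0.18,0]], "rotation": [[0,0,0],[0,0,-0.12],[0,0,-0.25],[0,0,-0.38],[0,0,-0.5]], "grip": [-0.5,-0.5,-0.5,-0.5,-0.5]}}

```text
time_s: 37.85
position: [0.4545, -0.2845, 0.1374]
tcp_rot: [[-0.239, 0.064, 0.969], [-0.937, 0.247, -0.248], [-0.255, -0.967, 0.001]]
force: [0.1, 0.3, 0.3]
opening: 0.748
```

{"op": "arm_command", "data": {"translation": [[-0.2,-0.09,0],[-0.4,-0.18,0]], "rotation": [[0,0,-0.13],[0,0,-0.25]], "grip": [-0.5,-0.5]}}

```text
time_s: 38.05
position: [0.4612, -0.2578, 0.1598]
tcp_rot: [[-0.247, 0.001, 0.969], [-0.969, -0.003, -0.247], [0.003, -1.0, 0.001]]
force: [0.5, -0.3, -0.3]
opening: 0.749
```

{"op": "arm_command", "data": {"translation": [[-0.13,0.14,0],[-0.26,0.28,0],[-0.39,0.42,0],[-0.52,0.56,0],[-0.65,0.7,0]], "rotation": [[0,0,-0.12],[0,0,-0.25],[0,0,-0.37],[0,0,-0.5],[0,0,-0.62]], "grip": [-0.5,-0.5,-0.5,-0.5,-0.5]}}

```text
time_s: 38.55
position: [0.4724, -0.2107, 0.1058]
tcp_rot: [[-0.207, -0.142, 0.968], [-0.812, -0.527, -0.251], [0.546, -0.838, -0.006]]
force: [-0.7, 0.7, -0.3]
opening: 0.747
```

{"op": "arm_command", "data": {"translation": [[-0.19,0.04,0],[-0.19,0.04,0],[-0.19,0.04,0],[-0.19,0.04,0]], "rotation": [[0,0,-0.13],[0,0,-0.13],[0,0,-0.13],[0,0,-0.13]], "grip": [-0.5,-0.5,-0.5,-0.5]}}

```text
time_s: 38.95
position: [0.4747, -0.2009, 0.095]
tcp_rot: [[-0.187, -0.17, 0.968], [-0.737, -0.627, -0.252], [0.65, -0.76, -0.008]]
force: [-0.2, -1.0, 0.4]
opening: 0.747
```

Run:
```python
from h import *
s=st(); h=76; R=Rt(h,135); g=(.4613,-.2575,.028); t=tcp_for(g,R)
plan([(t,R,-.5,25,8)])
print('after'); R45=Rt(89,45); P=plan([(t+[0,0,.09],R,1,30,8),((.475,-.21,.175),Rt(82,90),1,30,8),((.502,-.135,.165),R45,1,30,8),(tcp_for((.502,-.057,.10),R45),R45,1,30,8),(tcp_for((.502,-.057,.054),R45),R45,1,20,8)],(t,R))
```

```text
t 38.95 p [ 0.4747 -0.2009  0.095 ] F [-0.1904 -0.9519  0.3822] op 0.7466035737098143
[[-0.1866 -0.1698  0.9677]
 [-0.7367 -0.6274 -0.2522]
 [ 0.6499 -0.76   -0.008 ]]
{"translation":[[0.0,0.27,0.01],[0.0,0.54,0.01],[0.0,0.8,0.02]],"rotation":[[0.0,0.0,-0.02],[0.01,0.0,-0.04],[0.01,0.0,-0.06]],"grip":[-0.5,-0.5,-0.5]}
{"translation":[[-0.01,0.27,0.0]],"rotation":[[0.0,0.0,-0.01]],"grip":[-0.5]}
  -> [ 0.4618 -0.2555  0.0302]
after
{"translation":[[0.27,-0.27,0.0],[0.53,-0.53,0.0],[0.8,-0.8,0.0]],"rotation":[[0.0,0.0,0.0],[0.0,0.0,0.0],[0.0,0.0,0.0]],"grip":[1,1,1]}
  -> [ 0.4618 -0.2554  0.1206]
{"translation":[[0.01,-0.15,0.0],[0.02,-0.3,0.01],[0.03,-0.45,0.01],[0.04,-0.6,0.02],[0.05,-0.75,0.02]],"rotation":[[0.01,-0.02,0.12],[0.01,-0.03,0.25],[0.02,-0.05,0.37],[0.03,-0.06,0.5],[0.03,-0.08,0.62]],"grip":[1,1,1,1,1]}
{"translation":[[-0.08,-0.13,0.01]],"rotation":[[0.01,-0.02,0.13]],"grip":[1]}
  -> [ 0.475  -0.2099  0.1753]
{"translation":[[-0.16,0.02,0.03],[-0.32,0.04,0.07],[-0.49,0.06,0.1],[-0.65,0.09,0.14],[-0.81,0.11,0.17]],"rotation":[[-0.01,-0.02,0.12],[-0.01,-0.04,0.25],[-0.02,-0.05,0.37],[-0.03,-0.07,0.5],[-0.04,-0.09,0.62]],"grip":[1,1,1,1,1]}
{"translation":[[-0.11,0.11,0.05]],"rotation":[[0.0,-0.02,0.13]],"grip":[1]}
  -> [ 0.5017 -0.1353  0.1649]
{"translation":[[-0.03,0.31,0.0],[-0.06,0.61,-0.01],[-0.09,0.92,-0.01]],"rotation":[[0.0,0.0,0.0],[0.0,0.0,0.0],[0.0,0.0,0.0]],"grip":[1,1,1]}
{"translation":[[-0.03,0.31,-0.01]],"rotation":[[0.0,0.0,0.0]],"grip":[1]}
  -> [ 0.5018 -0.0588  0.1022]
{"translation":[[0.14,0.13,0.0],[0.27,0.27,0.0],[0.41,0.4,0.0]],"rotation":[[0.0,0.0,0.0],[0.0,0.0,0.0],[0.0,0.0,0.0]],"grip":[1,1,1]}
  -> [ 0.502  -0.0593  0.0564]
```

{"op": "arm_command", "data": {"translation": [[0,0.27,0.01],[0,0.54,0.01],[0,0.8,0.02],[0,0.8,0.02]], "rotation": [[0,0,-0.02],[0,0,-0.04],[0.01,0,-0.06],[0.01,0,-0.06]], "grip": [-0.5,-0.5,-0.5,-0.5]}}

```text
time_s: 39.35
position: [0.4636, -0.2429, 0.0451]
tcp_rot: [[-0.176, -0.175, 0.969], [-0.696, -0.674, -0.249], [0.696, -0.718, -0.003]]
force: [-0.3, 0.6, -0.3]
opening: 0.756
```

{"op": "arm_command", "data": {"translation": [[-0.01,0.27,0],[-0.01,0.27,0],[-0.01,0.27,0],[-0.01,0.27,0],[-0.01,0.27,0]], "rotation": [[0,0,-0.01],[0,0,-0.01],[0,0,-0.01],[0,0,-0.01],[0,0,-0.01]], "grip": [-0.5,-0.5,1,1,1]}}

```text
time_s: 39.85
position: [0.4622, -0.2544, 0.0304]
tcp_rot: [[-0.173, -0.172, 0.97], [-0.688, -0.683, -0.244], [0.704, -0.71, 0.0]]
force: [1.3, 0.5, -0.0]
opening: 0.56
```

{"op": "arm_command", "data": {"translation": [[0,0,0],[0,0,0]], "rotation": [[0,0,0],[0,0,0]], "grip": [1,1]}}

```text
time_s: 40.05
position: [0.4622, -0.2543, 0.0302]
tcp_rot: [[-0.172, -0.172, 0.97], [-0.688, -0.684, -0.243], [0.705, -0.709, -0.0]]
force: [1.1, 2.5, 4.9]
opening: 0.506
```

{"op": "arm_command", "data": {"translation": [[0.27,-0.27,0],[0.53,-0.53,0],[0.8,-0.8,0],[0.8,-0.8,0]], "rotation": [[0,0,0],[0,0,0],[0,0,0],[0,0,0]], "grip": [1,1,1,1]}}

```text
time_s: 40.45
position: [0.4632, -0.2553, 0.1231]
tcp_rot: [[-0.176, -0.169, 0.97], [-0.687, -0.685, -0.244], [0.705, -0.709, 0.005]]
force: [0.9, -0.1, -0.1]
opening: 0.501
```

{"op": "arm_command", "data": {"translation": [[0.01,-0.15,0],[0.02,-0.3,0.01],[0.03,-0.45,0.01],[0.04,-0.6,0.02],[0.05,-0.75,0.02]], "rotation": [[0.01,-0.02,0.12],[0.01,-0.03,0.25],[0.02,-0.05,0.37],[0.03,-0.06,0.5],[0.03,-0.08,0.62]], "grip": [1,1,1,1,1]}}

```text
time_s: 40.95
position: [0.4713, -0.2173, 0.1631]
tcp_rot: [[-0.159, -0.039, 0.987], [-0.975, -0.151, -0.163], [0.155, -0.988, -0.014]]
force: [-0.5, 0.1, -1.3]
opening: 0.501
```

{"op": "arm_command", "data": {"translation": [[-0.08,-0.13,0.01],[-0.08,-0.13,0.01]], "rotation": [[0.01,-0.02,0.13],[0.01,-0.02,0.13]], "grip": [1,1]}}

```text
time_s: 41.15
position: [0.4746, -0.2134, 0.1733]
tcp_rot: [[-0.147, -0.006, 0.989], [-0.989, -0.026, -0.148], [0.027, -1.0, -0.002]]
force: [0.0, -1.1, -0.1]
opening: 0.505
```

{"op": "arm_command", "data": {"translation": [[-0.16,0.02,0.03],[-0.32,0.04,0.07],[-0.49,0.06,0.1],[-0.65,0.09,0.14],[-0.81,0.11,0.17]], "rotation": [[-0.01,-0.02,0.12],[-0.01,-0.04,0.25],[-0.02,-0.05,0.37],[-0.03,-0.07,0.5],[-0.04,-0.09,0.62]], "grip": [1,1,1,1,1]}}

```text
time_s: 41.65
position: [0.4955, -0.148, 0.1604]
tcp_rot: [[-0.048, 0.006, 0.999], [-0.808, 0.588, -0.042], [-0.587, -0.809, -0.024]]
force: [0.0, 0.1, -0.5]
opening: 0.502
```

{"op": "arm_command", "data": {"translation": [[-0.11,0.11,0.05],[-0.11,0.11,0.05],[-0.11,0.11,0.05],[-0.11,0.11,0.05]], "rotation": [[0,-0.02,0.13],[0,-0.02,0.13],[0,-0.02,0.13],[0,-0.02,0.13]], "grip": [1,1,1,1]}}

```text
time_s: 42.05
position: [0.5006, -0.136, 0.1599]
tcp_rot: [[-0.023, 0.013, 1.0], [-0.725, 0.688, -0.026], [-0.688, -0.725, -0.006]]
force: [0.4, -0.2, -0.1]
opening: 0.511
```

Run:
```python
from h import *
s=st(); R45=Rt(89,45)
plan([(tcp_for((.502,-.057,.10),R45),R45,1,30,8),(tcp_for((.502,-.057,.053),R45),R45,1,20,8)])
c=cap('scene','s10.png'); cv2.imwrite('pics/s10c.png',cv2.resize(c['image'][190:390,230:490],(520,400)))
```

```text
t 42.05 p [ 0.5006 -0.136   0.1599] F [ 0.3868 -0.1551 -0.0932] op 0.5107408584031599
[[-0.0228  0.0131  0.9997]
 [-0.7252  0.6881 -0.0255]
 [-0.6882 -0.7255 -0.0062]]
{"translation":[[-0.05,0.3,0.0],[-0.1,0.59,0.0],[-0.15,0.89,0.0]],"rotation":[[0.0,0.0,0.01],[0.0,0.0,0.01],[0.0,-0.01,0.02]],"grip":[1,1,1]}
{"translation":[[-0.04,0.3,0.0]],"rotation":[[0.0,0.0,0.01]],"grip":[1]}
  -> [ 0.5021 -0.0592  0.1017]
{"translation":[[0.14,0.14,0.0],[0.28,0.27,0.0],[0.41,0.41,0.0]],"rotation":[[0.0,0.0,0.0],[0.0,0.0,0.0],[0.0,0.0,0.0]],"grip":[1,1,1]}
  -> [ 0.5022 -0.059   0.0553]
```

View pics/s10c.png

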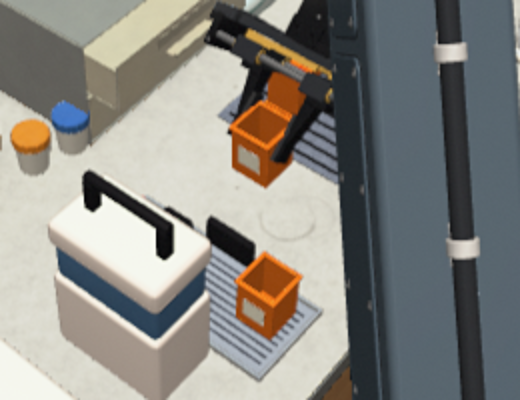

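Cup B is held mouth-up at about (262,140) and cup A stands in the tray at (268,295). Now I place B.

{"op": "arm_command", "data": {"translation": [[-0.05,0.3,0],[-0.1,0.59,0],[-0.15,0.89,0],[-0.15,0.89,0]], "rotation": [[0,0,0.01],[0,0,0.01],[0,-0.01,0.02],[0,-0.01,0.02]], "grip": [1,1,1,1]}}

```text
time_s: 42.5
position: [0.5007, -0.076, 0.1166]
tcp_rot: [[-0.011, 0.011, 1.0], [-0.708, 0.706, -0.016], [-0.706, -0.708, -0.001]]
force: [0.1, -0.4, -0.5]
opening: 0.501
```

{"op": "arm_command", "data": {"translation": [[-0.04,0.3,0],[0.1,0.44,0],[0.24,0.57,0],[0.36,0.7,0],[0.36,0.7,0]], "rotation": [[0,0,0.01],[0,0,0.01],[0,0,0.01],[0,0,0.01],[0,0,0.01]], "grip": [1,1,1,1,1]}}

```text
time_s: 43.0
position: [0.5027, -0.0605, 0.055]
tcp_rot: [[-0.013, 0.015, 1.0], [-0.701, 0.713, -0.02], [-0.713, -0.701, 0.002]]
force: [-0.6, -0.1, -0.0]
opening: 0.505
```

{"op": "arm_command", "data": {"translation": [[0,0,0],[0,0,0]], "rotation": [[0,0,0],[0,0,0]], "grip": [1,1]}}

```text
time_s: 43.2
position: [0.5033, -0.0603, 0.057]
tcp_rot: [[-0.011, 0.017, 1.0], [-0.702, 0.712, -0.019], [-0.712, -0.702, 0.004]]
force: [-0.2, 0.1, -0.8]
opening: 0.502
```

{"op": "arm_command", "data": {"translation": [[0.02,0.02,0],[0.02,0.02,0],[0.02,0.02,0]], "rotation": [[0,0,0],[0,0,0],[0,0,0]], "grip": [1,1,1]}}

```text
time_s: 43.5
position: [0.5032, -0.0599, 0.0547]
tcp_rot: [[-0.01, 0.016, 1.0], [-0.702, 0.712, -0.019], [-0.712, -0.702, 0.004]]
force: [0.6, -0.8, -1.1]
opening: 0.505
```

{"op": "arm_command", "data": {"translation": [[0.015,0.015,0],[0.015,0.015,0],[0.015,0.015,0]], "rotation": [[0,0,0],[0,0,0],[0,0,0]], "grip": [1,1,1]}}

```text
time_s: 43.8
position: [0.5032, -0.0599, 0.053]
tcp_rot: [[-0.011, 0.016, 1.0], [-0.702, 0.712, -0.019], [-0.713, -0.702, 0.004]]
force: [0.0, -0.2, 0.8]
opening: 0.503
```

{"op": "arm_command", "data": {"translation": [[0.015,0.015,0],[0.015,0.015,0],[0.015,0.015,0]], "rotation": [[0,0,0],[0,0,0],[0,0,0]], "grip": [1,1,1]}}

```text
time_s: 44.1
position: [0.5032, -0.0597, 0.0528]
tcp_rot: [[-0.01, 0.017, 1.0], [-0.7, 0.714, -0.019], [-0.714, -0.7, 0.004]]
force: [-1.2, -2.4, 10.4]
opening: 0.502
```

{"op": "arm_command", "data": {"translation": [[0,0,0],[0,0,0],[0,0,0],[0,0,0]], "rotation": [[0,0,0],[0,0,0],[0,0,0],[0,0,0]], "grip": [0.2,-0.2,-0.2,-0.2]}}

```text
time_s: 44.5
position: [0.503, -0.0597, 0.0509]
tcp_rot: [[-0.011, 0.016, 1.0], [-0.702, 0.712, -0.019], [-0.712, -0.702, 0.003]]
force: [0.3, 0.0, -0.2]
opening: 0.593
```

{"op": "arm_command", "data": {"translation": [[0,-0.25,0],[0,-0.5,0],[0,-0.75,0],[0,-1,0]], "rotation": [[0,0,0],[0,0,0],[0,0,0],[0,0,0]], "grip": [-0.2,-0.2,-0.2,-0.2]}}

```text
time_s: 44.9
position: [0.5016, -0.1171, 0.1075]
tcp_rot: [[-0.011, 0.015, 1.0], [-0.701, 0.713, -0.019], [-0.713, -0.701, 0.003]]
force: [-0.0, -0.5, -0.8]
opening: 0.594
```

{"op": "arm_command", "data": {"translation": [[-0.2,-0.35,0],[-0.3,-0.8,0],[-0.3,-0.8,0]], "rotation": [[0,0,0],[0,0,0],[0,0,0]], "grip": [-1,-1,-1]}}

```text
time_s: 45.2
position: [0.503, -0.1489, 0.1718]
tcp_rot: [[-0.008, 0.022, 1.0], [-0.706, 0.708, -0.021], [-0.708, -0.706, 0.01]]
force: [-0.4, -0.3, 0.2]
opening: 0.79
```

Run:
```python
from h import *
s=st(); print(np.array(s['joint_positions']))
cups(cap('top','t11.png'))
R=Rt(180,135); print(R)
t=tcp_for((.5853,-.3197,.038),R)
P=plan([((.49,-.25,.25),Rt(89,90),-1,40,8.2),((.50,-.30,.25),Rt(180,90),-1,40,8.2),(t-R[:,1]*.10,R,-1,40,8.2),(t,R,-1,25,8)])
```

```text
t 45.2 p [ 0.503  -0.1489  0.1718] F [-0.4449 -0.3324  0.225 ] op 0.7903385334254959
[[-0.0076  0.022   0.9997]
 [-0.7059  0.708  -0.0209]
 [-0.7083 -0.7059  0.0102]]
[-45.6606  40.7537  91.4691  30.9119  83.6404 -58.3381]
cup? 298.5 px [293. 282.] w [ 0.5036 -0.0544  0.065 ] sz 0.044734471638203106 0.04460841625228853 ang 89.42245273059224
cup? 265.5 px [398.  247.5] w [ 0.5871 -0.3172  0.065 ] sz 0.040086209865203545 0.04270692863189327 ang 89.43988552580585
cup? 186.5 px [597.3846 195.9231] w [ 0.7131 -0.8248  0.065 ] sz 0.04067132623814478 0.04000345692849669 ang 54.15815431925381
cup? 186.5 px [575.  191.5] w [ 0.725  -0.7687  0.065 ] sz 0.040623789058230615 0.038567035178236064 ang 89.46854897583212
cup? 175.5 px [293.5 183.5] w [ 0.7521 -0.0569  0.065 ] sz 0.037947310970594894 0.038537484220652195 ang 89.47276676629949
[[ 0.7071  0.7071  0.    ]
 [-0.     -0.      1.    ]
 [ 0.7071 -0.7071  0.    ]]
{"translation":[[0.03,-0.27,-0.02],[0.07,-0.54,-0.04],[0.1,-0.81,-0.06]],"rotation":[[0.0,0.0,-0.13],[0.0,0.0,-0.25],[0.0,0.0,-0.38]],"grip":[-1,-1,-1]}
{"translation":[[0.13,-0.23
[... 643 characters left out ...]
,"rotation":[[0.0,-0.13,0.0],[0.0,-0.26,0.0]],"grip":[-1,-1]}
  -> [ 0.5003 -0.3002  0.2502]
{"translation":[[0.03,0.29,-0.04],[0.05,0.58,-0.08],[0.08,0.87,-0.13]],"rotation":[[0.0,0.0,-0.13],[0.0,0.0,-0.25],[0.0,0.0,-0.38]],"grip":[-1,-1,-1]}
{"translation":[[-0.09,0.28,-0.04],[-0.18,0.55,-0.08],[-0.27,0.83,-0.12]],"rotation":[[0.0,0.0,-0.12],[0.0,0.0,-0.25],[0.0,0.0,-0.37]],"grip":[-1,-1,-1]}
  -> [ 0.5121 -0.3196  0.1109]
{"translation":[[0.0,0.25,0.0],[0.0,0.5,0.0],[0.0,0.75,0.0],[0.0,1.0,-0.01]],"rotation":[[0.0,0.0,0.0],[0.0,0.0,0.0],[0.0,0.0,0.0],[0.0,0.0,0.0]],"grip":[-1,-1,-1,-1]}
{"translation":[[0.01,0.25,0.0]],"rotation":[[0.0,0.0,0.0]],"grip":[-1]}
  -> [ 0.5832 -0.3199  0.0405]
```

Run:
```python
from h import *
R0=Rt(0,90); h=75
P=plan([((.52,-.25,.24),Rt(60,90),-1,40,8.2),((.5853,-.3197,.15),R0,-1,40,8.2),((.5853,-.3197,.046),R0,-1,35,8)])
print('grip'); P=plan([((.58,-.3197,.12),R0,1,35,8),((.47,-.33,.12),Rt(h,90),1,40,8.2),((.47,-.33,.0475),Rt(h,90),1,30,8)],P)
```

```text
{"translation":[[0.04,-0.22,0.04],[0.08,-0.43,0.07],[0.12,-0.65,0.11],[0.16,-0.87,0.15]],"rotation":[[0.03,0.07,-0.11],[0.05,0.13,-0.21],[0.08,0.2,-0.32],[0.1,0.26,-0.42]],"grip":[-1,-1,-1,-1]}
{"translation":[[0.12,-0.17,0.08],[0.23,-0.35,0.16],[0.34,-0.53,0.24]],"rotation":[[0.03,0.07,-0.11],[0.06,0.13,-0.21],[0.08,0.2,-0.32]],"grip":[-1,-1,-1]}
  -> [ 0.5204 -0.2501  0.2402]
{"translation":[[0.04,0.14,0.14],[0.09,0.28,0.29],[0.13,0.42,0.43],[0.17,0.56,0.57],[0.22,0.7,0.71]],"rotation":[[0.0,0.13,0.0],[0.0,0.25,0.0],[0.0,0.38,0.0],[0.0,0.5,0.0],[0.0,0.63,0.0]],"grip":[-1,-1,-1,-1,-1]}
{"translation":[[-0.06,0.14,0.14],[-0.11,0.28,0.28],[-0.17,0.42,0.42]],"rotation":[[0.0,0.12,0.0],[0.0,0.25,0.0],[0.0,0.37,0.0]],"grip":[-1,-1,-1]}
  -> [ 0.5857 -0.3197  0.1504]
{"translation":[[0.0,0.43,0.0],[0.0,0.87,0.0]],"rotation":[[0.0,0.0,0.0],[0.0,0.0,0.0]],"grip":[-1,-1]}
{"translation":[[0.0,0.43,0.0]],"rotation":[[0.0,0.0,0.0]],"grip":[-1]}
  -> [ 0.5854 -0.3197  0.0464]
grip
{"translation":[[0.02,-0.31,0.0],[0.05,-0.61,0.0],[0.07,-0.92,0.0]],"rotation":[[0.0,0.0,0.0],[0.0,0.0,0.0],[0.0,0.0,0.0]],"grip":[1,1,1]}
  -> [ 0.58   -0.3197  0.12  ]
{"translation":[[0.14,0.0,0.01],[0.28,0.0,0.03],[0.41,0.0,0.04],[0.55,0.0,0.05],[0.69,0.0,0.06]],"rotation":[[0.0,-0.12,0.0],[0.0,-0.25,0.0],[0.0,-0.37,0.0],[0.0,-0.5,0.0],[0.0,-0.62,0.0]],"grip":[1,1,1,1,1]}
{"translation":[[0.12,0.0,-0.07],[0.24,0.0,-0.14],[0.35,0.0,-0.21],[0.47,0.0,-0.29],[0.59,0.0,-0.36]],"rotation":[[0.0,-0.13,0.0],[0.0,-0.25,0.0],[0.0,-0.38,0.0],[0.0,-0.5,0.0],[0.0,-0.63,0.0]],"grip":[1,1,1,1,1]}
  -> [ 0.4698 -0.3301  0.1204]
{"translation":[[0.0,0.3,0.0],[0.0,0.61,0.0],[0.0,0.91,0.0]],"rotation":[[0.0,0.0,0.0],[0.0,0.0,0.0],[0.0,0.0,0.0]],"grip":[1,1,1]}
  -> [ 0.4696 -0.3301  0.0476]
```

{"op": "arm_command", "data": {"translation": [[0.04,-0.22,0.04],[0.08,-0.43,0.07],[0.12,-0.65,0.11],[0.16,-0.87,0.15]], "rotation": [[0.03,0.07,-0.11],[0.05,0.13,-0.21],[0.08,0.2,-0.32],[0.1,0.26,-0.42]], "grip": [-1,-1,-1,-1]}}

```text
time_s: 45.65
position: [0.5108, -0.2037, 0.2081]
tcp_rot: [[-0.301, 0.049, 0.952], [-0.893, 0.334, -0.3], [-0.333, -0.941, -0.057]]
force: [0.3, 0.3, 0.5]
opening: 0.996
```

{"op": "arm_command", "data": {"translation": [[0.12,-0.17,0.08],[0.23,-0.35,0.16],[0.34,-0.53,0.24],[0.34,-0.53,0.24]], "rotation": [[0.03,0.07,-0.11],[0.06,0.13,-0.21],[0.08,0.2,-0.32],[0.08,0.2,-0.32]], "grip": [-1,-1,-1,-1]}}

```text
time_s: 46.05
position: [0.5209, -0.247, 0.2389]
tcp_rot: [[-0.495, -0.006, 0.869], [-0.869, 0.002, -0.495], [0.001, -1.0, -0.006]]
force: [-0.0, -0.3, -0.8]
opening: 1.0
```

{"op": "arm_command", "data": {"translation": [[0.04,0.14,0.14],[0.09,0.28,0.29],[0.13,0.42,0.43],[0.17,0.56,0.57],[0.22,0.7,0.71]], "rotation": [[0,0.13,0],[0,0.25,0],[0,0.38,0],[0,0.5,0],[0,0.63,0]], "grip": [-1,-1,-1,-1,-1]}}

```text
time_s: 46.55
position: [0.5588, -0.2909, 0.1793]
tcp_rot: [[-0.927, -0.01, 0.376], [-0.376, 0.009, -0.927], [0.006, -1.0, -0.012]]
force: [0.6, 0.4, 0.4]
opening: 0.999
```

{"op": "arm_command", "data": {"translation": [[-0.06,0.14,0.14],[-0.11,0.28,0.28],[-0.17,0.42,0.42],[-0.17,0.42,0.42],[-0.17,0.42,0.42]], "rotation": [[0,0.12,0],[0,0.25,0],[0,0.37,0],[0,0.37,0],[0,0.37,0]], "grip": [-1,-1,-1,-1,-1]}}

```text
time_s: 47.05
position: [0.5836, -0.3168, 0.1465]
tcp_rot: [[-1.0, -0.01, 0.005], [-0.005, 0.008, -1.0], [0.01, -1.0, -0.008]]
force: [-1.1, 0.6, 1.2]
opening: 1.003
```

Run:
```python
from h import *
s=st(); R0=Rt(0,90)
plan([((.5853,-.3197,.046),R0,-1,35,8)])
cups(cap('top'))
```

```text
t 47.05 p [ 0.5836 -0.3168  0.1465] F [-1.1144  0.5622  1.2429] op 1.0030688574866469
[[-0.9999 -0.01    0.0047]
 [-0.0048  0.0075 -1.    ]
 [ 0.01   -0.9999 -0.0076]]
{"translation":[[-0.01,0.42,0.02],[-0.02,0.84,0.03]],"rotation":[[0.0,0.0,0.0],[0.0,0.0,0.01]],"grip":[-1,-1]}
{"translation":[[-0.01,0.42,0.02]],"rotation":[[0.01,0.0,0.0]],"grip":[-1]}
  -> [ 0.5854 -0.32    0.0456]
cup? 186.5 px [597.3846 195.9231] w [ 0.7131 -0.8248  0.065 ] sz 0.04067132623814478 0.04000345692849669 ang 54.15815431925381
cup? 186.5 px [575.  191.5] w [ 0.725  -0.7687  0.065 ] sz 0.040623789058230615 0.038567035178236064 ang 89.46854897583212
cup? 175.5 px [293.  183.5] w [ 0.7521 -0.0556  0.065 ] sz 0.0354171696981162 0.03853715595869017 ang 89.47276676629947
```

{"op": "arm_command", "data": {"translation": [[0,0.42,0.02],[-0.02,0.84,0.03],[-0.02,0.84,0.03]], "rotation": [[0,0,0],[0,0,0],[0,0,0]], "grip": [-1,-1,-1]}}

```text
time_s: 47.4
position: [0.5828, -0.3172, 0.0772]
tcp_rot: [[-1.0, -0.015, 0.003], [-0.004, 0.01, -1.0], [0.015, -1.0, -0.01]]
force: [-1.6, 0.2, -0.7]
opening: 1.002
```

{"op": "arm_command", "data": {"translation": [[0,0.42,0.01],[0,0.42,0.01],[0,0.42,0.01],[0,0.42,0.01],[0,0.42,0.01]], "rotation": [[0,0,0],[0,0,0],[0,0,0],[0,0,0],[0,0,0]], "grip": [-1,1,1,1,1]}}

```text
time_s: 47.9
position: [0.5869, -0.3213, 0.0498]
tcp_rot: [[-1.0, -0.004, 0.002], [-0.002, 0.001, -1.0], [0.004, -1.0, -0.001]]
force: [-0.8, 1.0, 0.2]
opening: 0.723
```

{"op": "arm_command", "data": {"translation": [[0,0,0],[0,0,0],[0,0,0],[0,0,0]], "rotation": [[0,0,0],[0,0,0],[0,0,0],[0,0,0]], "grip": [1,1,1,1]}}

```text
time_s: 48.3
position: [0.586, -0.3207, 0.0483]
tcp_rot: [[-1.0, -0.007, 0.001], [-0.001, 0.003, -1.0], [0.007, -1.0, -0.003]]
force: [0.4, 0.2, 4.9]
opening: 0.505
```

{"op": "arm_command", "data": {"translation": [[0.02,-0.31,0],[0.05,-0.61,0],[0.07,-0.92,0],[0.07,-0.92,0]], "rotation": [[0,0,0],[0,0,0],[0,0,0],[0,0,0]], "grip": [1,1,1,1]}}

```text
time_s: 48.7
position: [0.5826, -0.3226, 0.1246]
tcp_rot: [[-1.0, -0.001, 0.001], [-0.001, -0.001, -1.0], [0.001, -1.0, 0.001]]
force: [0.5, 0.1, -0.5]
opening: 0.505
```

{"op": "arm_command", "data": {"translation": [[0.14,0,0.01],[0.28,0,0.03],[0.41,0,0.04],[0.55,0,0.05],[0.69,0,0.06]], "rotation": [[0,-0.12,0],[0,-0.25,0],[0,-0.37,0],[0,-0.5,0],[0,-0.62,0]], "grip": [1,1,1,1,1]}}

```text
time_s: 49.2
position: [0.5246, -0.3254, 0.1201]
tcp_rot: [[-0.792, -0.008, 0.61], [-0.61, 0.005, -0.792], [0.004, -1.0, -0.009]]
force: [-0.1, -0.1, -0.4]
opening: 0.502
```

{"op": "arm_command", "data": {"translation": [[0.12,0,-0.07],[0.24,0,-0.14],[0.35,0,-0.21],[0.47,0,-0.29],[0.59,0,-0.36]], "rotation": [[0,-0.13,0],[0,-0.25,0],[0,-0.38,0],[0,-0.5,0],[0,-0.63,0]], "grip": [1,1,1,1,1]}}

```text
time_s: 49.7
position: [0.4696, -0.331, 0.1206]
tcp_rot: [[-0.252, -0.008, 0.968], [-0.968, 0.005, -0.252], [-0.003, -1.0, -0.009]]
force: [1.2, 0.1, -0.2]
opening: 0.502
```

{"op": "arm_command", "data": {"translation": [[0,0,0],[0,0,0],[0,0,0]], "rotation": [[0,0,0],[0,0,0],[0,0,0]], "grip": [1,1,1]}}

```text
time_s: 50.0
position: [0.4711, -0.3316, 0.1216]
tcp_rot: [[-0.259, -0.007, 0.966], [-0.966, 0.003, -0.259], [-0.001, -1.0, -0.007]]
force: [0.2, 0.2, -0.5]
opening: 0.504
```

Run:
```python
from h import *
s=st(); h=75
plan([((.47,-.33,.0465),Rt(h,90),1,30,8)])
```

```text
t 50.0 p [ 0.4711 -0.3316  0.1216] F [ 0.1865  0.1527 -0.4523] op 0.5037299789189166
[[-0.2592 -0.0066  0.9658]
 [-0.9658  0.0033 -0.2592]
 [-0.0015 -1.     -0.0072]]
{"translation":[[0.0,0.31,0.0],[-0.01,0.63,-0.01],[-0.01,0.94,-0.01]],"rotation":[[0.0,0.0,0.0],[0.0,0.0,0.0],[0.01,0.0,0.0]],"grip":[1,1,1]}
  -> [ 0.4701 -0.3304  0.0464]
```

{"op": "arm_command", "data": {"translation": [[0,0.31,0],[0,0.6,0],[0,0.9,-0.01],[0,0.91,-0.01],[0,0.91,-0.01]], "rotation": [[0,0,0],[0,0,0],[0,0,0],[0,0,0],[0,0,0]], "grip": [1,1,1,1,1]}}

```text
time_s: 50.5
position: [0.4696, -0.3308, 0.0486]
tcp_rot: [[-0.258, -0.008, 0.966], [-0.966, 0.004, -0.258], [-0.002, -1.0, -0.008]]
force: [0.7, 0.0, -1.0]
opening: 0.506
```

{"op": "arm_command", "data": {"translation": [[0,0,0],[0,0,0],[0,0,0],[0,0,0],[0,0,0]], "rotation": [[0,0,0],[0,0,0],[0,0,0],[0,0,0],[0,0,0]], "grip": [1,0.2,-0.6,-0.6,-0.6]}}

```text
time_s: 51.0
position: [0.4694, -0.3312, 0.0495]
tcp_rot: [[-0.258, -0.006, 0.966], [-0.966, 0.003, -0.258], [-0.001, -1.0, -0.007]]
force: [0.7, -0.6, 0.2]
opening: 0.692
```

{"op": "arm_command", "data": {"translation": [[0,-0.4,0],[0,-0.8,0],[0,-1,0],[0,-1,0]], "rotation": [[0,0,0],[0,0,0],[0,0,0],[0,0,0]], "grip": [-0.6,-0.6,-0.6,-0.6]}}

```text
time_s: 51.4
position: [0.4712, -0.3326, 0.1319]
tcp_rot: [[-0.257, -0.003, 0.966], [-0.966, -0.001, -0.257], [0.002, -1.0, -0.002]]
force: [-0.2, -0.5, -1.3]
opening: 0.794
```

Run:
```python
from h import *
s=st(); h=75; R=Rt(h,135); t=tcp_for((.4705,-.331,.039),R)
P0=np.array(s['position'])
P=plan([(P0+[0,0,.03],Rt(h,90),-.6,30,8),(t-R[:,1]*.10,R,-.6,40,8.2),(t,R,-.6,25,8)])
R1=Rt(h,90);R2=Rt(h,45)
print('after grip'); P=plan([(t+[0,0,.06],R,1,30,8),((.465,-.30,.14),R1,1,35,8.2),(tcp_for((.457,-.275,.09),R2),R2,1,35,8.2)],(t,R))
```

```text
t 51.4 p [ 0.4712 -0.3326  0.1319] F [-0.2281 -0.4556 -1.3434] op 0.7941489404553685
[[-0.2575 -0.0026  0.9663]
 [-0.9663 -0.001  -0.2575]
 [ 0.0017 -1.     -0.0023]]
{"translation":[[0.0,-0.37,0.0]],"rotation":[[0.0,0.0,0.0]],"grip":[-0.6]}
  -> [ 0.4713 -0.3326  0.1615]
{"translation":[[-0.15,0.1,0.0],[-0.31,0.21,0.0],[-0.46,0.31,-0.01],[-0.62,0.41,-0.01],[-0.77,0.52,-0.01]],"rotation":[[0.0,0.0,-0.12],[0.0,0.0,-0.25],[0.0,0.0,-0.37],[0.0,0.0,-0.5],[0.0,0.0,-0.62]],"grip":[-0.6,-0.6,-0.6,-0.6,-0.6]}
{"translation":[[-0.19,-0.02,0.0]],"rotation":[[0.0,0.0,-0.13]],"grip":[-0.6]}
  -> [ 0.4896 -0.2603  0.1118]
{"translation":[[0.0,0.25,0.0],[0.0,0.5,0.0],[0.0,0.75,0.0],[0.0,1.0,0.0]],"rotation":[[0.0,0.0,0.0],[0.0,0.0,0.0],[0.0,0.0,0.0],[0.0,0.0,0.0]],"grip":[-0.6,-0.6,-0.6,-0.6]}
{"translation":[[0.0,0.25,0.0]],"rotation":[[0.0,0.0,0.0]],"grip":[-0.6]}
  -> [ 0.4712 -0.3287  0.0412]
after grip
{"translation":[[0.27,-0.27,0.0],[0.53,-0.53,0.0]],"rotation":[[0.0,0.0,0.0],[0.0,0.0,0.0]],"grip":[1,1]}
  -> [ 0.471  -0.329   0.1011]
{"translation":[[0.02,-0.1,-0.03],[0.04,-0.19,-0.06],[0.06,-0.29,-0.08],[0.07,-0.38,-0.11],[0.09,-0.48,-0.14]],"rotation":[[0.0,0.0,0.13],[0.0,0.0,0.25],[0.0,0.0,0.37],[0.0,0.0,0.5],[0.0,0.0,0.62]],"grip":[1,1,1,1,1]}
{"translation":[[-0.04,-0.09,-0.03]],"rotation":[[0.0,0.0,0.13]],"grip":[1]}
  -> [ 0.4647 -0.3001  0.14  ]
{"translation":[[-0.04,0.1,-0.03],[-0.08,0.2,-0.06],[-0.13,0.3,-0.09],[-0.17,0.4,-0.12],[-0.21,0.5,-0.15]],"rotation":[[0.0,0.0,0.12],[0.0,0.0,0.25],[0.0,0.0,0.37],[0.0,0.0,0.5],[0.0,0.0,0.63]],"grip":[1,1,1,1,1]}
{"translation":[[0.03,0.1,-0.02]],"rotation":[[0.0,0.0,0.12]],"grip":[1]}
  -> [ 0.4567 -0.2775  0.0922]
```

{"op": "arm_command", "data": {"translation": [[0,-0.37,0],[-0.15,-0.27,0],[-0.31,-0.16,0],[-0.46,-0.06,0],[-0.62,0.04,0]], "rotation": [[0,0,0],[0,0,-0.12],[0,0,-0.25],[0,0,-0.37],[0,0,-0.5]], "grip": [-0.6,-0.6,-0.6,-0.6,-0.6]}}

```text
time_s: 51.9
position: [0.4801, -0.286, 0.1268]
tcp_rot: [[-0.224, -0.133, 0.966], [-0.856, -0.447, -0.26], [0.467, -0.884, -0.013]]
force: [-0.3, -1.6, 0.6]
opening: 0.797
```

{"op": "arm_command", "data": {"translation": [[-0.19,0.01,0],[-0.37,-0.02,0],[-0.37,-0.02,0],[-0.37,-0.02,0],[-0.37,-0.02,0]], "rotation": [[0,0,-0.12],[0,0,-0.25],[0,0,-0.25],[0,0,-0.25],[0,0,-0.25]], "grip": [-0.6,-0.6,-0.6,-0.6,-0.6]}}

```text
time_s: 52.4
position: [0.4872, -0.2615, 0.1153]
tcp_rot: [[-0.184, -0.186, 0.965], [-0.713, -0.65, -0.262], [0.676, -0.737, -0.014]]
force: [-0.9, 0.1, 1.0]
opening: 0.802
```

Run:
```python
from h import *
s=st(); h=75; R=Rt(h,135); t=tcp_for((.4705,-.331,.039),R)
P=plan([(t,R,-.6,25,8)])
```

```text
t 52.4 p [ 0.4872 -0.2615  0.1153] F [-0.9417  0.1287  1.0141] op 0.8022125111200787
[[-0.1839 -0.1865  0.9651]
 [-0.7135 -0.6501 -0.2615]
 [ 0.6761 -0.7366 -0.0135]]
{"translation":[[0.0,0.25,0.01],[0.0,0.51,0.02],[0.01,0.76,0.02]],"rotation":[[0.0,0.0,-0.01],[0.0,0.0,-0.02],[0.01,0.0,-0.02]],"grip":[-0.6,-0.6,-0.6]}
{"translation":[[-0.01,0.26,0.01],[-0.01,0.51,0.01]],"rotation":[[0.0,0.01,-0.01],[0.0,0.01,-0.02]],"grip":[-0.6,-0.6]}
  -> [ 0.4708 -0.3289  0.041 ]
```

{"op": "arm_command", "data": {"translation": [[0,0.25,0.01],[0,0.51,0.02],[0.01,0.76,0.02],[0.01,0.76,0.02]], "rotation": [[0,0,-0.01],[0,0,-0.02],[0.01,0,-0.02],[0.01,0,-0.02]], "grip": [-0.6,-0.6,-0.6,-0.6]}}

```text
time_s: 52.8
position: [0.4754, -0.3038, 0.0705]
tcp_rot: [[-0.182, -0.184, 0.966], [-0.699, -0.667, -0.259], [0.692, -0.722, -0.007]]
force: [-1.1, 0.5, 0.8]
opening: 0.8
```

{"op": "arm_command", "data": {"translation": [[0,0.26,0.01],[0,0.51,0.01],[0,0.51,0.01],[0,0.51,0.01],[0,0.51,0.01]], "rotation": [[0,0.01,-0.01],[0,0.01,-0.02],[0,0.01,-0.02],[0,0.01,-0.02],[0,0.01,-0.02]], "grip": [-0.6,-0.6,-0.6,1,1]}}

```text
time_s: 53.3
position: [0.4714, -0.3287, 0.0429]
tcp_rot: [[-0.187, -0.182, 0.965], [-0.682, -0.683, -0.261], [0.707, -0.707, 0.003]]
force: [0.7, 0.3, -0.8]
opening: 0.693
```

{"op": "arm_command", "data": {"translation": [[0,0,0],[0,0,0],[0,0,0],[0,0,0]], "rotation": [[0,0,0],[0,0,0],[0,0,0],[0,0,0]], "grip": [1,1,1,1]}}

```text
time_s: 53.7
position: [0.4712, -0.3285, 0.0424]
tcp_rot: [[-0.185, -0.183, 0.966], [-0.682, -0.684, -0.26], [0.708, -0.707, 0.002]]
force: [-0.1, 3.0, 5.9]
opening: 0.504
```

{"op": "arm_command", "data": {"translation": [[0.27,-0.27,0],[0.53,-0.53,0],[0.53,-0.53,0]], "rotation": [[0,0,0],[0,0,0],[0,0,0]], "grip": [1,1,1]}}

```text
time_s: 54.0
position: [0.4723, -0.3294, 0.1047]
tcp_rot: [[-0.189, -0.18, 0.965], [-0.68, -0.685, -0.26], [0.708, -0.706, 0.007]]
force: [0.4, 0.4, -0.6]
opening: 0.506
```

{"op": "arm_command", "data": {"translation": [[0.02,-0.1,-0.03],[0.04,-0.19,-0.06],[0.06,-0.29,-0.08],[0.07,-0.38,-0.11],[0.09,-0.48,-0.14]], "rotation": [[0,0,0.13],[0,0,0.25],[0,0,0.37],[0,0,0.5],[0,0,0.62]], "grip": [1,1,1,1,1]}}

```text
time_s: 54.5
position: [0.4648, -0.3042, 0.1321]
tcp_rot: [[-0.258, -0.041, 0.965], [-0.954, -0.144, -0.261], [0.15, -0.989, -0.002]]
force: [-1.2, -0.0, -0.9]
opening: 0.505
```

{"op": "arm_command", "data": {"translation": [[-0.04,-0.09,-0.03],[-0.04,-0.09,-0.03]], "rotation": [[0,0,0.13],[0,0,0.13]], "grip": [1,1]}}

```text
time_s: 54.7
position: [0.4637, -0.3038, 0.1396]
tcp_rot: [[-0.268, -0.005, 0.963], [-0.963, -0.021, -0.268], [0.021, -1.0, 0.001]]
force: [0.8, -1.0, -1.3]
opening: 0.503
```

{"op": "arm_command", "data": {"translation": [[-0.04,0.1,-0.03],[-0.08,0.2,-0.06],[-0.13,0.3,-0.09],[-0.17,0.4,-0.12],[-0.21,0.5,-0.15]], "rotation": [[0,0,0.12],[0,0,0.25],[0,0,0.37],[0,0,0.5],[0,0,0.63]], "grip": [1,1,1,1,1]}}

```text
time_s: 55.2
position: [0.4555, -0.2809, 0.0974]
tcp_rot: [[-0.214, 0.151, 0.965], [-0.772, 0.579, -0.262], [-0.599, -0.801, -0.007]]
force: [-0.1, 0.2, -0.5]
opening: 0.505
```

{"op": "arm_command", "data": {"translation": [[0.03,0.1,-0.02],[0.03,0.1,-0.02],[0.03,0.1,-0.02],[0.03,0.1,-0.02]], "rotation": [[0,0,0.12],[0,0,0.12],[0,0,0.12],[0,0,0.12]], "grip": [1,1,1,1]}}

```text
time_s: 55.6
position: [0.4557, -0.2775, 0.0913]
tcp_rot: [[-0.191, 0.178, 0.965], [-0.697, 0.668, -0.26], [-0.691, -0.723, -0.003]]
force: [-0.8, 0.3, 0.9]
opening: 0.5
```

Run:
```python
from h import *
s=st(); h=75; R2=Rt(h,45); g=(.457,-.275,.0265)
plan([(tcp_for(g,R2),R2,1,20,8)])
print('rg'); regrasp(g,h,start=(tcp_for(g,R2),R2))
```

```text
t 55.6 p [ 0.4557 -0.2775  0.0913] F [-0.8233  0.2506  0.8694] op 0.5004130252670009
[[-0.1906  0.1776  0.9655]
 [-0.6972  0.6678 -0.2605]
 [-0.691  -0.7228 -0.0035]]
{"translation":[[0.13,0.14,0.0],[0.27,0.29,0.01],[0.4,0.43,0.01],[0.54,0.57,0.01]],"rotation":[[0.0,0.0,0.01],[0.0,0.0,0.01],[0.0,0.0,0.02],[0.0,0.0,0.02]],"grip":[1,1,1,1]}
  -> [ 0.4563 -0.2773  0.0285]
rg
{"translation":[[0.0,-0.28,0.0],[0.0,-0.56,0.0],[0.0,-0.84,0.0]],"rotation":[[0.0,0.0,0.0],[0.0,0.0,0.0],[0.0,0.0,0.0]],"grip":[-0.5,-0.5,-0.5]}
{"translation":[[0.0,-0.28,0.0]],"rotation":[[0.0,0.0,0.0]],"grip":[-0.5]}
  -> [ 0.4401 -0.3382  0.092 ]
{"translation":[[-0.22,0.02,0.0],[-0.44,0.05,0.0],[-0.67,0.07,0.0],[-0.89,0.1,0.0]],"rotation":[[0.0,0.0,-0.13],[0.0,0.0,-0.25],[0.0,0.0,-0.38],[0.0,0.0,-0.5]],"grip":[-0.5,-0.5,-0.5,-0.5]}
{"translation":[[-0.2,-0.09,0.0],[-0.4,-0.18,0.0]],"rotation":[[0.0,0.0,-0.13],[0.0,0.0,-0.25]],"grip":[-0.5,-0.5]}
  -> [ 0.4616 -0.2579  0.1589]
{"translation":[[-0.13,0.14,0.0],[-0.26,0.28,0.0],[-0.39,0.42,0.0],[-0.52,0.56,0.0],[-0.65,0.7,0.0]],"rotation":[[0.0,0.0,-0.12],[0.0,0.0,-0.25],[0.0,0.0,-0.37],[0.0,0.0,-0.5],[0.0,0.0,-0.62]],"grip":[-0.5,-0.5,-0.5,-0.5,-0.5]}
{"translation":[[-0.19,0.04,0.0]],"rotation":[[0.0,0.0,-0.13]],"grip":[-0.5]}
  -> [ 0.4777 -0.1978  0.0911]
{"translation":[[0.0,0.26,0.0],[0.0,0.53,0.0],[0.0,0.79,0.0]],"rotation":[[0.0,0.0,0.0],[0.0,0.0,0.0],[0.0,0.0,0.0]],"grip":[-0.5,-0.5,-0.5]}
{"translation":[[0.0,0.27,0.0]],"rotation":[[0.0,0.0,0.0]],"grip":[-0.5]}
  -> [ 0.4622 -0.2558  0.0312]
```

{"op": "arm_command", "data": {"translation": [[0.13,0.14,0],[0.27,0.29,0.01],[0.4,0.43,0.01],[0.54,0.57,0.01],[0.54,0.57,0.01]], "rotation": [[0,0,0.01],[0,0,0.01],[0,0,0.02],[0,0,0.02],[0,0,0.02]], "grip": [1,1,1,1,1]}}

```text
time_s: 56.1
position: [0.4561, -0.2782, 0.0264]
tcp_rot: [[-0.187, 0.184, 0.965], [-0.679, 0.685, -0.263], [-0.709, -0.705, -0.003]]
force: [0.0, 0.3, -0.6]
opening: 0.503
```

{"op": "arm_command", "data": {"translation": [[0,0,0],[0,0,0],[0,0,0],[0,0,0],[0,0,0]], "rotation": [[0,0,0],[0,0,0],[0,0,0],[0,0,0],[0,0,0]], "grip": [1,0.2,-0.5,-0.5,-0.5]}}

```text
time_s: 56.6
position: [0.4564, -0.2785, 0.0284]
tcp_rot: [[-0.186, 0.184, 0.965], [-0.682, 0.683, -0.262], [-0.708, -0.707, -0.001]]
force: [0.6, 0.5, 1.0]
opening: 0.69
```

{"op": "arm_command", "data": {"translation": [[0,-0.28,0],[0,-0.56,0],[0,-0.84,0]], "rotation": [[0,0,0],[0,0,0],[0,0,0]], "grip": [-0.5,-0.5,-0.5]}}

```text
time_s: 56.9
position: [0.4438, -0.3246, 0.0763]
tcp_rot: [[-0.186, 0.184, 0.965], [-0.681, 0.684, -0.262], [-0.708, -0.706, -0.002]]
force: [0.2, 0.7, 1.1]
opening: 0.745
```

{"op": "arm_command", "data": {"translation": [[0,-0.28,0],[-0.22,-0.26,0],[-0.44,-0.23,0],[-0.67,-0.21,0],[-0.89,-0.18,0]], "rotation": [[0,0,0],[0,0,-0.13],[0,0,-0.25],[0,0,-0.38],[0,0,-0.5]], "grip": [-0.5,-0.5,-0.5,-0.5,-0.5]}}

```text
time_s: 57.4
position: [0.4547, -0.2856, 0.1375]
tcp_rot: [[-0.254, 0.067, 0.965], [-0.933, 0.245, -0.263], [-0.254, -0.967, 0.0]]
force: [-0.1, 0.7, -1.0]
opening: 0.751
```

{"op": "arm_command", "data": {"translation": [[-0.2,-0.09,0],[-0.4,-0.18,0]], "rotation": [[0,0,-0.13],[0,0,-0.25]], "grip": [-0.5,-0.5]}}

```text
time_s: 57.6
position: [0.4619, -0.2589, 0.16]
tcp_rot: [[-0.263, -0.0, 0.965], [-0.965, -0.004, -0.263], [0.004, -1.0, 0.001]]
force: [-0.5, -0.4, -0.2]
opening: 0.747
```

{"op": "arm_command", "data": {"translation": [[-0.13,0.14,0],[-0.26,0.28,0],[-0.39,0.42,0],[-0.52,0.56,0],[-0.65,0.7,0]], "rotation": [[0,0,-0.12],[0,0,-0.25],[0,0,-0.37],[0,0,-0.5],[0,0,-0.62]], "grip": [-0.5,-0.5,-0.5,-0.5,-0.5]}}

```text
time_s: 58.1
position: [0.4743, -0.2116, 0.1056]
tcp_rot: [[-0.218, -0.151, 0.964], [-0.802, -0.534, -0.266], [0.555, -0.832, -0.005]]
force: [-0.0, 0.7, -0.6]
opening: 0.749
```

{"op": "arm_command", "data": {"translation": [[-0.19,0.04,0],[-0.19,0.04,0],[-0.19,0.04,0],[-0.19,0.04,0]], "rotation": [[0,0,-0.13],[0,0,-0.13],[0,0,-0.13],[0,0,-0.13]], "grip": [-0.5,-0.5,-0.5,-0.5]}}

```text
time_s: 58.5
position: [0.4765, -0.202, 0.0945]
tcp_rot: [[-0.196, -0.181, 0.964], [-0.726, -0.633, -0.267], [0.659, -0.752, -0.007]]
force: [-0.5, -0.9, -0.2]
opening: 0.748
```

Run:
```python
from h import *
s=st(); h=75; R=Rt(h,135); g=(.4613,-.2575,.028); t=tcp_for(g,R)
plan([(t,R,-.5,25,8)])
print('after'); R45=Rt(89,45); P=plan([(t+[0,0,.09],R,1,30,8),((.50,-.21,.175),Rt(82,90),1,30,8),((.571,-.135,.165),R45,1,40,8)],(t,R))
```

```text
t 58.5 p [ 0.4765 -0.202   0.0945] F [-0.5128 -0.8672 -0.1575] op 0.748222634015947
[[-0.1963 -0.1811  0.9637]
 [-0.7263 -0.6334 -0.267 ]
 [ 0.6587 -0.7523 -0.0072]]
{"translation":[[0.0,0.27,0.0],[0.0,0.53,0.0],[-0.01,0.8,0.01]],"rotation":[[0.0,0.0,-0.02],[0.01,0.0,-0.03],[0.01,0.0,-0.05]],"grip":[-0.5,-0.5,-0.5]}
{"translation":[[-0.01,0.26,-0.01]],"rotation":[[0.0,0.0,-0.01]],"grip":[-0.5]}
  -> [ 0.4615 -0.2554  0.0304]
after
{"translation":[[0.27,-0.27,0.0],[0.53,-0.53,0.0],[0.8,-0.8,0.0]],"rotation":[[0.0,0.0,0.0],[0.0,0.0,0.0],[0.0,0.0,0.0]],"grip":[1,1,1]}
  -> [ 0.4618 -0.2555  0.1206]
{"translation":[[0.0,-0.16,0.05],[0.0,-0.32,0.1],[0.0,-0.48,0.16],[0.0,-0.64,0.21],[0.0,-0.8,0.26]],"rotation":[[0.01,-0.02,0.12],[0.02,-0.04,0.25],[0.02,-0.06,0.37],[0.03,-0.07,0.5],[0.04,-0.09,0.62]],"grip":[1,1,1,1,1]}
{"translation":[[-0.08,-0.13,0.06]],"rotation":[[0.01,-0.02,0.13]],"grip":[1]}
  -> [ 0.4997 -0.2103  0.1753]
{"translation":[[-0.18,0.02,0.13],[-0.35,0.04,0.25],[-0.53,0.07,0.38],[-0.7,0.09,0.5],[-0.88,0.11,0.63]],"rotation":[[-0.01,-0.02,0.12],[-0.02,-0.04,0.25],[-0.02,-0.05,0.37],[-0.03,-0.07,0.5],[-0.04,-0.09,0.62]],"grip":[1,1,1,1,1]}
{"translation":[[-0.12,0.12,0.14]],"rotation":[[-0.01,-0.02,0.13]],"grip":[1]}
  -> [ 0.5711 -0.1345  0.1649]
```

{"op": "arm_command", "data": {"translation": [[0,0.27,0],[0,0.53,0],[-0.01,0.8,0.01],[-0.01,0.8,0.01]], "rotation": [[0,0,-0.02],[0,0,-0.03],[0.01,0,-0.05],[0.01,0,-0.05]], "grip": [-0.5,-0.5,-0.5,-0.5]}}

```text
time_s: 58.9
position: [0.4641, -0.2435, 0.0447]
tcp_rot: [[-0.187, -0.185, 0.965], [-0.692, -0.672, -0.264], [0.697, -0.717, -0.002]]
force: [-1.1, 0.7, 0.2]
opening: 0.748
```

{"op": "arm_command", "data": {"translation": [[-0.01,0.26,-0.01],[-0.01,0.26,-0.01],[-0.01,0.26,-0.01],[-0.01,0.26,-0.01],[-0.01,0.26,-0.01]], "rotation": [[0,0,-0.01],[0,0,-0.01],[0,0,-0.01],[0,0,-0.01],[0,0,-0.01]], "grip": [-0.5,-0.5,1,1,1]}}

```text
time_s: 59.4
position: [0.4619, -0.2543, 0.0305]
tcp_rot: [[-0.184, -0.182, 0.966], [-0.685, -0.681, -0.258], [0.705, -0.709, 0.001]]
force: [0.0, 0.7, 0.2]
opening: 0.556
```

{"op": "arm_command", "data": {"translation": [[0,0,0],[0,0,0]], "rotation": [[0,0,0],[0,0,0]], "grip": [1,1]}}

```text
time_s: 59.6
position: [0.4619, -0.2543, 0.0303]
tcp_rot: [[-0.183, -0.182, 0.966], [-0.684, -0.682, -0.258], [0.706, -0.708, 0.0]]
force: [0.4, 3.3, 5.0]
opening: 0.506
```

{"op": "arm_command", "data": {"translation": [[0.27,-0.27,0],[0.53,-0.53,0],[0.8,-0.8,0],[0.8,-0.8,0]], "rotation": [[0,0,0],[0,0,0],[0,0,0],[0,0,0]], "grip": [1,1,1,1]}}

```text
time_s: 60.0
position: [0.4628, -0.2551, 0.1232]
tcp_rot: [[-0.186, -0.179, 0.966], [-0.683, -0.683, -0.258], [0.706, -0.708, 0.005]]
force: [0.5, 0.6, -0.7]
opening: 0.503
```

{"op": "arm_command", "data": {"translation": [[0,-0.16,0.05],[0,-0.32,0.1],[0,-0.48,0.16],[0,-0.64,0.21],[0,-0.8,0.26]], "rotation": [[0.01,-0.02,0.12],[0.02,-0.04,0.25],[0.02,-0.06,0.37],[0.03,-0.07,0.5],[0.04,-0.09,0.62]], "grip": [1,1,1,1,1]}}

```text
time_s: 60.5
position: [0.4919, -0.2162, 0.1638]
tcp_rot: [[-0.159, -0.032, 0.987], [-0.977, -0.141, -0.162], [0.144, -0.99, -0.008]]
force: [-1.3, -0.5, -1.5]
opening: 0.5
```

{"op": "arm_command", "data": {"translation": [[-0.08,-0.13,0.06],[-0.08,-0.13,0.06]], "rotation": [[0.01,-0.02,0.13],[0.01,-0.02,0.13]], "grip": [1,1]}}

```text
time_s: 60.7
position: [0.4991, -0.2133, 0.1741]
tcp_rot: [[-0.147, 0.002, 0.989], [-0.989, -0.016, -0.147], [0.016, -1.0, 0.004]]
force: [1.0, -0.5, -0.5]
opening: 0.501
```

{"op": "arm_command", "data": {"translation": [[-0.18,0.02,0.13],[-0.35,0.04,0.25],[-0.53,0.07,0.38],[-0.7,0.09,0.5],[-0.88,0.11,0.63]], "rotation": [[-0.01,-0.02,0.12],[-0.02,-0.04,0.25],[-0.02,-0.05,0.37],[-0.03,-0.07,0.5],[-0.04,-0.09,0.62]], "grip": [1,1,1,1,1]}}

```text
time_s: 61.2
position: [0.5569, -0.1471, 0.1617]
tcp_rot: [[-0.044, 0.011, 0.999], [-0.802, 0.596, -0.042], [-0.596, -0.803, -0.017]]
force: [-0.9, 0.6, -1.8]
opening: 0.508
```

{"op": "arm_command", "data": {"translation": [[-0.12,0.12,0.14],[-0.12,0.12,0.14],[-0.12,0.12,0.14],[-0.12,0.12,0.14]], "rotation": [[-0.01,-0.02,0.13],[-0.01,-0.02,0.13],[-0.01,-0.02,0.13],[-0.01,-0.02,0.13]], "grip": [1,1,1,1]}}

```text
time_s: 61.6
position: [0.5688, -0.1343, 0.1613]
tcp_rot: [[-0.019, 0.007, 1.0], [-0.718, 0.696, -0.019], [-0.696, -0.718, -0.008]]
force: [-0.4, -0.9, -0.7]
opening: 0.501
```

Run:
```python
from h import *
s=st(); R45=Rt(89,45)
plan([(tcp_for((.575,-.057,.10),R45),R45,1,30,8),(tcp_for((.575,-.057,.055),R45),R45,1,20,8)])
c=cap('scene','s12.png'); cv2.imwrite('pics/s12c.png',cv2.resize(c['image'][170:390,230:490],(520,440)))
```

```text
t 61.6 p [ 0.5688 -0.1343  0.1613] F [-0.3572 -0.9107 -0.7277] op 0.5014438692647578
[[-0.0187  0.0075  0.9998]
 [-0.7179  0.6959 -0.0187]
 [-0.6959 -0.7181 -0.0076]]
{"translation":[[-0.04,0.3,0.02],[-0.08,0.59,0.03],[-0.12,0.89,0.05]],"rotation":[[0.0,0.0,0.0],[0.0,0.0,0.01],[0.0,0.0,0.01]],"grip":[1,1,1]}
{"translation":[[-0.04,0.3,0.02]],"rotation":[[0.0,-0.01,0.0]],"grip":[1]}
  -> [ 0.5754 -0.0588  0.102 ]
{"translation":[[0.13,0.13,0.0],[0.26,0.26,0.0],[0.4,0.4,0.0]],"rotation":[[0.0,0.0,0.0],[0.0,0.0,0.0],[0.0,0.0,0.0]],"grip":[1,1,1]}
  -> [ 0.5753 -0.0591  0.0568]
```

View pics/s12c.png

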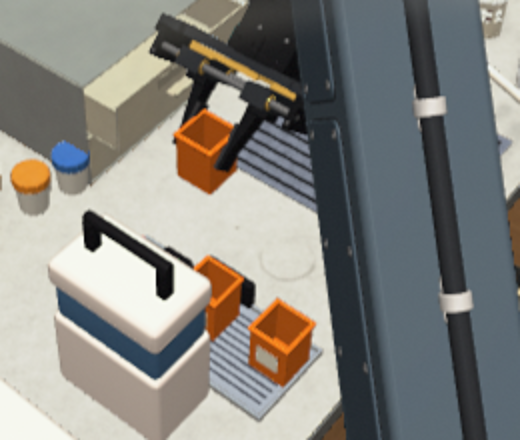

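Cup C is held mouth-up at about (205,150). A stands at (282,342) and B at (218,300) in the tray. Now I place C in the far slot.

{"op": "arm_command", "data": {"translation": [[-0.04,0.3,0.02],[-0.08,0.59,0.03],[-0.12,0.89,0.05],[-0.12,0.89,0.05]], "rotation": [[0,0,0],[0,0,0.01],[0,0,0.01],[0,0,0.01]], "grip": [1,1,1,1]}}

```text
time_s: 62.05
position: [0.5727, -0.0756, 0.1169]
tcp_rot: [[-0.018, 0.005, 1.0], [-0.708, 0.706, -0.016], [-0.706, -0.708, -0.009]]
force: [-0.6, 0.4, -0.9]
opening: 0.503
```

{"op": "arm_command", "data": {"translation": [[-0.04,0.3,0.02],[0.09,0.43,0.02],[0.22,0.56,0.02],[0.36,0.7,0.02],[0.36,0.7,0.02]], "rotation": [[0,-0.01,0],[0,-0.01,0],[0,-0.01,0],[0,-0.01,0],[0,-0.01,0]], "grip": [1,1,1,1,1]}}

```text
time_s: 62.55
position: [0.5754, -0.0602, 0.0549]
tcp_rot: [[-0.01, 0.009, 1.0], [-0.708, 0.706, -0.013], [-0.706, -0.708, -0.001]]
force: [0.5, 0.7, -0.2]
opening: 0.499
```

{"op": "arm_command", "data": {"translation": [[0,0,0],[0.02,0.02,0],[0.02,0.02,0]], "rotation": [[0,0,0],[0,0,0],[0,0,0]], "grip": [1,1,1]}}

```text
time_s: 62.85
position: [0.5765, -0.06, 0.055]
tcp_rot: [[-0.006, 0.011, 1.0], [-0.709, 0.705, -0.012], [-0.705, -0.709, 0.003]]
force: [-0.4, -0.1, -0.4]
opening: 0.504
```

{"op": "arm_command", "data": {"translation": [[0.015,0.015,0],[0.015,0.015,0],[0.015,0.015,0]], "rotation": [[0,0,0],[0,0,0],[0,0,0]], "grip": [1,1,1]}}

```text
time_s: 63.15
position: [0.5763, -0.0596, 0.0533]
tcp_rot: [[-0.006, 0.01, 1.0], [-0.709, 0.705, -0.012], [-0.705, -0.709, 0.003]]
force: [-0.7, -0.0, -0.3]
opening: 0.505
```

{"op": "arm_command", "data": {"translation": [[0.015,0.015,0],[0.015,0.015,0],[0.015,0.015,0]], "rotation": [[0,0,0],[0,0,0],[0,0,0]], "grip": [1,1,1]}}

```text
time_s: 63.45
position: [0.5763, -0.0596, 0.0514]
tcp_rot: [[-0.007, 0.01, 1.0], [-0.709, 0.705, -0.012], [-0.705, -0.709, 0.002]]
force: [-0.5, 0.8, -0.8]
opening: 0.503
```

{"op": "arm_command", "data": {"translation": [[0.015,0.015,0],[0.015,0.015,0],[0.015,0.015,0]], "rotation": [[0,0,0],[0,0,0],[0,0,0]], "grip": [1,1,1]}}

```text
time_s: 63.75
position: [0.5764, -0.0597, 0.0509]
tcp_rot: [[-0.006, 0.01, 1.0], [-0.708, 0.706, -0.012], [-0.706, -0.708, 0.003]]
force: [-0.5, -1.4, 5.4]
opening: 0.504
```

Contact. I release, back off, and clear the view.

{"op": "arm_command", "data": {"translation": [[0,0,0],[0,0,0],[0,0,0],[0,0,0]], "rotation": [[0,0,0],[0,0,0],[0,0,0],[0,0,0]], "grip": [0.2,-0.2,-0.2,-0.2]}}

```text
time_s: 64.15
position: [0.5763, -0.0595, 0.0496]
tcp_rot: [[-0.007, 0.01, 1.0], [-0.709, 0.705, -0.012], [-0.705, -0.709, 0.002]]
force: [-0.1, 0.1, 0.3]
opening: 0.59
```

{"op": "arm_command", "data": {"translation": [[0,-0.25,0],[0,-0.5,0],[0,-0.75,0],[0,-1,0]], "rotation": [[0,0,0],[0,0,0],[0,0,0],[0,0,0]], "grip": [-0.2,-0.2,-0.2,-0.2]}}

```text
time_s: 64.55
position: [0.5753, -0.1163, 0.1067]
tcp_rot: [[-0.007, 0.01, 1.0], [-0.709, 0.705, -0.012], [-0.705, -0.709, 0.002]]
force: [0.1, 0.1, 0.5]
opening: 0.601
```

{"op": "arm_command", "data": {"translation": [[-0.2,-0.35,0],[-0.3,-0.8,-0.3],[-0.3,-0.9,-0.6]], "rotation": [[0,0,0],[0,0,0],[0,0,0]], "grip": [-0.2,-0.2,-0.2]}}

```text
time_s: 64.85
position: [0.5282, -0.1517, 0.1768]
tcp_rot: [[-0.003, 0.015, 1.0], [-0.713, 0.702, -0.012], [-0.702, -0.712, 0.009]]
force: [0.5, 0.9, 0.5]
opening: 0.601
```

{"op": "arm_command", "data": {"translation": [[0.25,-0.35,-0.3],[0.5,-0.7,-0.6],[0.5,-0.7,-0.6]], "rotation": [[0,0,0],[0,0,0],[0,0,0]], "grip": [-0.2,-0.2,-0.2]}}

```text
time_s: 65.15
position: [0.4768, -0.221, 0.1859]
tcp_rot: [[-0.01, 0.014, 1.0], [-0.712, 0.702, -0.017], [-0.703, -0.712, 0.003]]
force: [0.3, -1.7, 0.0]
opening: 0.597
```

{"op": "arm_command", "data": {"translation": [[0.25,-0.35,0],[0.5,-0.7,0],[0.5,-0.7,0],[0.5,-0.7,0]], "rotation": [[0,0,0],[0,0,0],[0,0,0],[0,0,0]], "grip": [-0.2,-0.2,-0.2,-0.2]}}

```text
time_s: 65.55
position: [0.4773, -0.2842, 0.1968]
tcp_rot: [[-0.007, 0.011, 1.0], [-0.708, 0.706, -0.013], [-0.706, -0.708, 0.002]]
force: [0.1, -0.4, -0.2]
opening: 0.598
```

Run:
```python
from h import *
st()
ct=cap('top','t13.png'); cs=cap('scene','s13.png'); cups(ct)
a=cv2.resize(ct['image'][225:345,135:360],(788,420),interpolation=cv2.INTER_CUBIC); cv2.imwrite('pics/t13c.png',a)
cv2.imwrite('pics/s13c.png',cv2.resize(cs['image'][200:420,150:440],(580,440)))
```

```text
t 65.55 p [ 0.4773 -0.2842  0.1968] F [ 0.101  -0.361  -0.2467] op 0.5979647600978621
[[-0.0072  0.0106  0.9999]
 [-0.7084  0.7057 -0.0126]
 [-0.7058 -0.7084  0.0024]]
cup? 304.5 px [293.5 317. ] w [ 0.4174 -0.0552  0.065 ] sz 0.041982841943413715 0.044047619940689064 ang 89.40473068807032
cup? 301.5 px [293.4518 281.8207] w [ 0.5041 -0.0555  0.065 ] sz 0.046119816746388265 0.0451125767694629 ang 86.42922342325951
cup? 325.0 px [293.  252.5] w [ 0.5771 -0.0548  0.065 ] sz 0.04497944186864412 0.04759443093491967 ang 89.43782337231445
cup? 188.5 px [597.6 195.7] w [ 0.7136 -0.8254  0.065 ] sz 0.04064045532301214 0.040421516875716844 ang 25.753464983262077
cup? 188.5 px [574.8 191.9] w [ 0.7239 -0.7681  0.065 ] sz 0.0399514874715557 0.04084108868506367 ang 17.876908244938704
cup? 174.5 px [293.  183.5] w [ 0.7521 -0.0556  0.065 ] sz 0.0354171696981162 0.03853715595869017 ang 89.47276676629947
```

View pics/t13c.png

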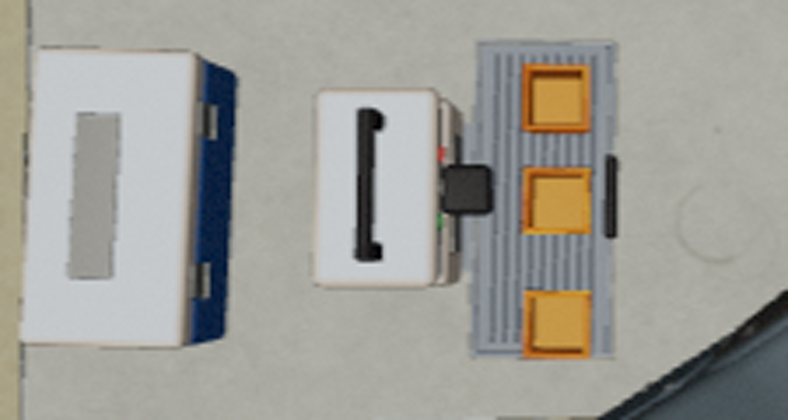

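View pics/s13c.png

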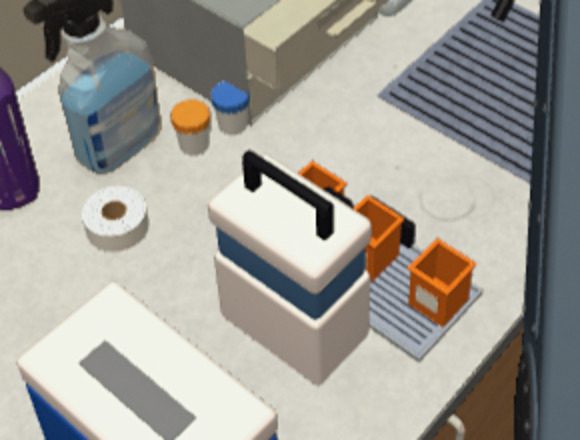

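The final views show all three cups mouth-up, the dispenser upright, and the label roll in place at (115,217). Cup A has been knocked to x≈0.417, about 90 mm off centre and at the edge of the band. I regrip it and bring it inward.

Run:
```python
from h import *
R=Rt(89,45); t=tcp_for((.421,-.057,.053),R)
P=plan([((.425,-.20,.19),R,-.38,40,8),(t-R[:,1]*.08,R,-.38,40,8),(t,R,-.38,25,8)])
```

```text
{"translation":[[-0.22,0.26,-0.22],[-0.44,0.52,-0.44],[-0.67,0.79,-0.66]],"rotation":[[0.0,0.0,0.0],[0.0,0.0,0.0],[0.0,0.01,0.0]],"grip":[-0.38,-0.38,-0.38]}
  -> [ 0.4252 -0.1995  0.19  ]
{"translation":[[-0.02,0.48,-0.03],[-0.03,0.95,-0.05]],"rotation":[[0.0,0.0,0.0],[0.0,0.0,0.0]],"grip":[-0.38,-0.38]}
{"translation":[[-0.02,0.48,-0.03]],"rotation":[[0.0,0.0,0.0]],"grip":[-0.38]}
  -> [ 0.4199 -0.1157  0.1119]
{"translation":[[0.0,0.25,0.0],[0.0,0.5,0.0],[0.0,0.75,0.0],[0.0,1.0,0.0]],"rotation":[[0.0,0.0,0.0],[0.0,0.0,0.0],[0.0,0.0,0.0],[0.0,0.0,0.0]],"grip":[-0.38,-0.38,-0.38,-0.38]}
  -> [ 0.4206 -0.0592  0.0553]
```

{"op": "arm_command", "data": {"translation": [[-0.22,0.26,-0.22],[-0.44,0.52,-0.44],[-0.67,0.79,-0.66]], "rotation": [[0,0,0],[0,0,0],[0,0.01,0]], "grip": [-0.38,-0.38,-0.38]}}

```text
time_s: 65.95
position: [0.4247, -0.1985, 0.1899]
tcp_rot: [[-0.017, 0.009, 1.0], [-0.708, 0.706, -0.018], [-0.706, -0.708, -0.006]]
force: [0.1, 0.3, -0.6]
opening: 0.686
```

{"op": "arm_command", "data": {"translation": [[-0.02,0.48,-0.03],[-0.03,0.95,-0.05]], "rotation": [[0,0,0],[0,0,0]], "grip": [-0.38,-0.38]}}

```text
time_s: 66.15
position: [0.4218, -0.1434, 0.1381]
tcp_rot: [[-0.016, 0.01, 1.0], [-0.709, 0.705, -0.019], [-0.705, -0.71, -0.004]]
force: [-0.0, -0.1, -0.4]
opening: 0.687
```

{"op": "arm_command", "data": {"translation": [[-0.02,0.48,-0.03],[-0.02,0.48,-0.03],[-0.02,0.48,-0.03],[-0.02,0.48,-0.03]], "rotation": [[0,0,0],[0,0,0],[0,0,0],[0,0,0]], "grip": [-0.38,-0.38,-0.38,-0.38]}}

```text
time_s: 66.55
position: [0.4211, -0.1182, 0.1121]
tcp_rot: [[-0.016, 0.011, 1.0], [-0.71, 0.704, -0.019], [-0.704, -0.71, -0.003]]
force: [0.1, 0.0, 0.5]
opening: 0.691
```

Run:
```python
from h import *
st(); R=Rt(89,45); t=tcp_for((.421,-.057,.053),R)
cups(cap('top'))
plan([(t,R,-.38,25,8)])
```

```text
t 66.55 p [ 0.4211 -0.1182  0.1121] F [0.0902 0.0347 0.531 ] op 0.6912645531198288
[[-0.0159  0.0111  0.9998]
 [-0.71    0.7039 -0.019 ]
 [-0.704  -0.7102 -0.0033]]
cup? 302.5 px [293.4805 281.8113] w [ 0.5041 -0.0556  0.065 ] sz 0.04620925836867641 0.045131092152843916 ang 86.21855056112874
cup? 321.5 px [293.  252.5] w [ 0.5771 -0.0548  0.065 ] sz 0.04497944186864412 0.04759443093491967 ang 89.43782337231445
cup? 184.5 px [597.5 196. ] w [ 0.7129 -0.8251  0.065 ] sz 0.038072076471727195 0.041086316754091703 ang 89.46644474896664
cup? 184.0 px [575.  191.5] w [ 0.725  -0.7687  0.065 ] sz 0.040623789058230615 0.038567035178236064 ang 89.46854897583212
cup? 176.5 px [293.5 183.5] w [ 0.7521 -0.0569  0.065 ] sz 0.037947310970594894 0.038537484220652195 ang 89.47276676629949
{"translation":[[-0.01,0.26,0.0],[-0.01,0.51,-0.01],[-0.02,0.77,-0.01]],"rotation":[[0.0,0.0,0.0],[0.0,0.0,0.0],[0.0,0.0,0.0]],"grip":[-0.38,-0.38,-0.38]}
{"translation":[[-0.01,0.26,0.0]],"rotation":[[0.0,0.0,0.0]],"grip":[-0.38]}
  -> [ 0.4213 -0.0589  0.0554]
```

{"op": "arm_command", "data": {"translation": [[-0.01,0.26,0],[-0.01,0.51,-0.01],[-0.02,0.77,-0.01],[-0.02,1,-0.01],[-0.02,1,-0.01]], "rotation": [[0,0,0],[0,0,0],[0,0,0],[0,0,0],[0,0,0]], "grip": [-0.38,-0.38,-0.38,-0.38,-0.38]}}

```text
time_s: 67.1
position: [0.42, -0.0592, 0.056]
tcp_rot: [[-0.017, 0.009, 1.0], [-0.708, 0.706, -0.019], [-0.706, -0.708, -0.006]]
force: [-0.6, 0.2, 0.5]
opening: 0.688
```

{"op": "arm_command", "data": {"translation": [[0,0,0],[0,0,0],[0,0,0],[0,0,0],[0,0,0]], "rotation": [[0,0,0],[0,0,0],[0,0,0],[0,0,0],[0,0,0]], "grip": [1,1,1,1,1]}}

```text
time_s: 67.6
position: [0.4209, -0.061, 0.0567]
tcp_rot: [[-0.016, 0.012, 1.0], [-0.71, 0.704, -0.02], [-0.704, -0.71, -0.003]]
force: [-1.5, -4.5, 5.1]
opening: 0.505
```

{"op": "arm_command", "data": {"translation": [[-0.03,-0.03,0],[-0.04,-0.04,0],[-0.04,-0.04,0.07],[-0.04,-0.04,0.14],[-0.04,-0.04,0.14]], "rotation": [[0,0,0],[0,0,0],[0,0,0],[0,0,0],[0,0,0]], "grip": [1,1,1,1,1]}}

```text
time_s: 68.1
position: [0.4326, -0.0604, 0.0604]
tcp_rot: [[-0.016, 0.011, 1.0], [-0.71, 0.704, -0.019], [-0.704, -0.71, -0.004]]
force: [-0.2, 0.2, -0.2]
opening: 0.502
```

{"op": "arm_command", "data": {"translation": [[0.02,0.02,0],[0.04,0.04,0],[0.04,0.04,0]], "rotation": [[0,0,0],[0,0,0],[0,0,0]], "grip": [1,1,1]}}

```text
time_s: 68.4
position: [0.4315, -0.06, 0.0566]
tcp_rot: [[-0.017, 0.01, 1.0], [-0.708, 0.706, -0.019], [-0.706, -0.708, -0.005]]
force: [-0.8, -0.9, 3.5]
opening: 0.501
```

Contact at the same height, so I release and retreat.

{"op": "arm_command", "data": {"translation": [[0,0,0],[0,0,0],[0,0,0]], "rotation": [[0,0,0],[0,0,0],[0,0,0]], "grip": [0.3,-0.15,-0.15]}}

```text
time_s: 68.7
position: [0.4314, -0.0601, 0.0559]
tcp_rot: [[-0.017, 0.01, 1.0], [-0.709, 0.705, -0.019], [-0.705, -0.709, -0.005]]
force: [-0.5, -0.3, -0.4]
opening: 0.56
```

{"op": "arm_command", "data": {"translation": [[0,-0.25,0],[0,-0.5,0],[0,-0.75,0],[0,-1,0]], "rotation": [[0,0,0],[0,0,0],[0,0,0],[0,0,0]], "grip": [-0.15,-0.15,-0.15,-0.15]}}

```text
time_s: 69.1
position: [0.4305, -0.1169, 0.1131]
tcp_rot: [[-0.018, 0.01, 1.0], [-0.709, 0.705, -0.019], [-0.705, -0.709, -0.006]]
force: [0.7, -0.6, 0.8]
opening: 0.575
```

{"op": "arm_command", "data": {"translation": [[-0.1,-0.4,0],[-0.1,-0.8,0.2],[-0.1,-1,0.4],[-0.1,-1,0.4]], "rotation": [[0,0,0],[0,0,0],[0,0,0],[0,0,0]], "grip": [-0.15,-0.15,-0.15,-0.15]}}

```text
time_s: 69.5
position: [0.4643, -0.1705, 0.1758]
tcp_rot: [[-0.014, 0.014, 1.0], [-0.713, 0.701, -0.02], [-0.701, -0.713, 0.0]]
force: [-0.5, -0.6, -0.3]
opening: 0.574
```

{"op": "arm_command", "data": {"translation": [[0.25,-0.35,0],[0.5,-0.7,0],[0.6,-0.8,0.2],[0.6,-0.8,0.2]], "rotation": [[0,0,0],[0,0,0],[0,0,0],[0,0,0]], "grip": [-0.15,-0.15,-0.15,-0.15]}}

```text
time_s: 69.9
position: [0.4769, -0.2484, 0.1852]
tcp_rot: [[-0.018, 0.011, 1.0], [-0.709, 0.705, -0.02], [-0.705, -0.709, -0.005]]
force: [-1.0, 0.2, -0.1]
opening: 0.573
```

Run:
```python
from h import *
st()
ct=cap('top','t14.png'); cups(ct)
a=cv2.imread('pics/t13.png').astype(int); d=abs(ct['image'].astype(int)-a).max(2)
print('disp/tray area change', (d[245:335,140:265]>25).sum(), (d[232:300,268:315]>25).sum())
for th in ['tray_floor','tray_tip','disp_front']: print(th,pts('top',th,1))
p=pts('top','tray_floor',1)
if p: print(onz(ct,p[0][0],.003))
# tray outline: grey edges along mid column
g=ct['image'][:,275]; print([int(v.sum()) for v in g[232:242]],[int(v.sum()) for v in g[322:332]])
```

```text
t 69.9 p [ 0.4769 -0.2484  0.1852] F [-1.0103  0.2054 -0.0566] op 0.5733028140340012
[[-0.0177  0.0111  0.9998]
 [-0.7091  0.7048 -0.0204]
 [-0.7048 -0.7093 -0.0046]]
cup? 312.5 px [293. 311.] w [ 0.4321 -0.054   0.065 ] sz 0.04450019320790943 0.044143002735448446 ang 89.4077528338349
cup? 301.5 px [293.4805 281.8113] w [ 0.5041 -0.0556  0.065 ] sz 0.04620925836867641 0.045131092152843916 ang 86.21855056112874
cup? 325.5 px [293.  252.5] w [ 0.5771 -0.0548  0.065 ] sz 0.04497944186864412 0.04759443093491967 ang 89.43782337231445
cup? 186.0 px [597.5001 196.    ] w [ 0.7129 -0.825   0.065 ] sz 0.038874635174844484 0.040457856800974856 ang 43.41451933644476
cup? 188.5 px [574.8 191.9] w [ 0.7239 -0.7681  0.065 ] sz 0.0399514874715557 0.04084108868506367 ang 17.876908244938704
cup? 175.5 px [293.  183.5] w [ 0.7521 -0.0556  0.065 ] sz 0.0354171696981162 0.03853715595869017 ang 89.47276676629947
disp/tray area change 0 0
tray_floor [(array([291.52, 282.  ]), 0.64)]
tray_tip []
disp_front [(array([263.68 , 279.216]), 0.65)]
[ 0.5057 -0.0475  0.003 ]
[495, 502, 505, 504, 476, 406, 441, 442, 438, 439] [328, 445, 438, 344, 437, 474, 501, 501, 501, 505]
```

```bash
python3 -c "
from rig import bot
print(bot.hand_in())"
```

```text
the job is handed in; nothing more can be done
None
```

I handed the job in at about 70 s of the 210 s allowed; `hand_in` gave no verdict.

**What I did**
- I tipped the dispenser back with its handle loosely caged between the fingers until it leaned on the cool box.
- I slid the tray's blade under the raised front, then brought the dispenser forward onto it.
- I turned each of the three cups mouth-up in two 90° steps with a regrasp between. Cup C was first moved away from the drawer unit.

**Last checks**
- **Dispenser:** It stands upright with about 56–58 mm of blade under the base, by measurement in the top picture. It is centred to a few millimetres, square to about 1°, and the rim is just clear. No pixels there changed between the last two top pictures.
- **Cups:** All three stand mouth-up on the tray floor, at about -75, -2 and +71 mm across and about 8 mm off centre along it.
- **Label roll:** It looked in the same place in the last scene picture.
- **Robot:** It is clear of everything.

**What went wrong or disagreed**
- After placing, cup A had been knocked to about 90 mm off centre, right at the 92 mm limit. I regripped it and put it back. Its mouth-up check after that is by position and outline size only, because my picture views were used up.
- The network did not find `tray_tip` in the last picture. The blade figure therefore rests on my earlier measurement of the tray edges and tab.

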